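# Set up the bench press and press the bushes into the toy wheels

### The arm

A 6-joint arm with a two-finger parallel gripper is mounted at the origin on the work surface. World frame = base frame: x ahead of the robot, y to its left, z up, the work surface at z = 0. Lengths are in m, angles in degrees, forces in N, time in s.
With the tool pointing down it reaches from about 0.375 to 0.9 m from the base axis. Payload 3.1 kg.
Tool frame: the origin (TCP) lies at the very end of the fingers, on their centre line; the grasp point (between the pads) lies 19 mm behind it; z points along the fingers, y is the direction in which the jaws open and shut (so a half turn about z gives the same grasp; the last joint's range is limited). The gripper opens to 87 mm and grips with 3 to 60 N. Pads are 19 mm wide; open, the fingers measure 117 mm over their backs; the gripper's body (75 mm by 190 mm) begins 51 mm behind the grasp point.
Start: joints at [54.632, 30.224, 82.088, -0, 67.689, -10.227], TCP at [0.265, 0.566, 0.223] pointing down, gripper open.
Joint ranges: [-176.69, 176.69], [-43.24, 126.21], [12.49, 139.97], [-82, 262], [0, 151.66], [-163.58, 163.58]. Speed limits (degrees/s): [159.86, 159.86, 180, 180, 180, 180].

### API

Orientations are given as a 3x3 rotation matrix whose columns are the frame's x, y, z axes.
In Python, from rig import readout, capture, camera_model, bot, spot_in, regions_of gives the robot as it stands.
- The arm moves only by the tool send_rows, never from a script. Its argument "moves" is a list that holds one entry, the list of rows, each a list of 7 numbers: the turn, a rotation vector about the tool's x, y, z in degrees, then the shift along the tool's x, y, z in cm, then the opening, from -1 (shut) to 1 (fully open). A call has exactly 5 rows; each row shifts and turns the commanded pose from where the row before left it, along the tool's axes as they then stand; what a row does not reach is not made up. A row lasts 1/10 s, in which the tool goes at most 50 mm and 8.59 degrees, less where a joint would pass 70% of its speed; a pose out of reach is approached as far as the arm can. A call with a gripper value outside its range is refused whole. The fingers move at their own pace and stop on an object; the grip force is fixed at half the most. Time passes only in rows, so rows that do not move let the fingers close, or fill a call up. It gives the time, the measured TCP pose, the force and the opening at its end, in the units of the state.
- readout.read_state(): the state, without advancing time (a new reading comes with each control period).
- capture(name): name is "side" or "top"; returns the picture (480x640x3 uint8, blue, green, red); there is no depth.
- camera_model(name): a dict with "camera_matrix" (3x3 intrinsics, pixels), "pose" (4x4, takes a point from camera to world coordinates). Camera axes: x right, y up, looking along -z (the intrinsics and any distortion apply to the point x, -y, -z); pixel columns grow to the right and rows downward; lengths in m; the calibration is good to about 2 mm. A picture is of the moment at which its call begins. camera_model takes no time and is no camera call.
- bot.hand_in(): hands the job in, once; it reports no verdict.
Trained networks look in the newest picture that a camera, given by its name, has taken for a name from the list of things; names that differ only in an ending like _2 or _b are one class to them, and where a whole thing is asked for, a point or a joint stands for the part that bears it (a point fixed in the world has none). Each returns a list of dicts, best first, with "p" (0 to 1); they miss things now and then, are a little off and sometimes report something else, mostly with a low value. They report only what shows in the picture. A call takes as long as a camera call. They do not tell look-alikes from the thing itself.
- spot_in(camera, thing): "location" ([x, y, z] in m, in world coordinates, good to about 4 mm: the middle of the surface that is visible of it).
- regions_of(camera, thing): "mask" (480x640 bool, what is visible of it).
The state is a dict: "time_s": time; "joint_positions": joint angles; "qvel": joint speeds; "tau": joint torques, N m; "position": TCP position; "tcp_rot": TCP orientation; "force": force on the tool from outside, world axes, zero at the start; "moment": the same for the moment, N m; "opening": opening from 0.0 (shut) to 1.0 (fully open).
Only numpy, scipy, OpenCV 4.12 (cv2) and the standard library are available. Lean on these libraries where they do the work, as an engineer would, in place of code of your own. Each camera call takes 0.05 s, during which the arm holds its last target. There are 200 camera calls.

### The job

Lift the wide nest (the one whose cheeks fit a 60 mm wheel) off its post, push it down into the keyed socket of the lever press against the spring and turn it clockwise to its stop so that it locks. Then, one by one, set every wooden wheel in the nest, pull the press lever down to its stop so that the brass bush goes fully home, let the lever come back up, and lay the wheel flat in the wooden tray. Push the bushes in only with the press, never with the gripper, and do not disturb the narrow nest, mallet, glue bottle and toy truck; the nest stays locked in the press at the end.

Things in the scene. Friction and masses are not known exactly. Their poses are not given: they have to be found in the camera images.
- press: Green bench lever press, fixed; base 130 x 250 mm, 20 mm thick, reaching from y = -80 to +170 mm. Origin on the bench under the axis of its socket, z up. The lever stands at +y of the socket, hinged between two cheeks 50 mm wide overall and 145 mm high. The socket is a round housing 100 mm across, its flat top 50 mm above the bench.
- socket (a point): Centre of the socket's mouth, on its top face (50 mm up); axes as the press's. A round hole 38 mm wide with two keyways across from each other, 15 mm wide that reach 29 mm from the axis. In the hole a spring plate pushes up on the nest's shank: 4 N when touched, 7 N at full depth.
- keyway (a point): End of one keyway, 26 mm from the socket's axis; the other lies across the hole. The keyways lie along the press's (-1, +1) direction. A nest put in with its lugs in the keyways stands on the spring, flange 8 mm above the housing's top (nest origin 38 mm up in the press's frame). Push it down until the flange meets the top (origin 30 mm up); above 32 mm it cannot be turned.
- lever_hinge (a point): Centre of the lever's hinge, 110 mm to the press's +y side of the socket's axis, 125 mm above the bench. The hinge axis is the press's x axis.
- lever (a joint): Press lever. 0 = up at rest, 100 deg above level, leaning 10 deg away from the socket; 1.75 rad = down at its stop, level over the socket; swings towards the press's -y. A spring brings it back up (0.4 Nm at rest, 1 Nm at the stop). Its 28 mm pad, 110 mm from the hinge, meets a started bush in the last 0.15 rad and has it fully home only at the stop; the bar then needs about 14 N.
- lever_grip (a point): Place to hold the lever: on the axis of the round black crossbar at its end, 42 mm to the press's -x side of the lever arm and 210 mm from the hinge. The bar is 22 mm thick and 140 mm long, parallel to the press's x axis; the arm is 18 mm thick.
- rack: Plywood rack, 90 x 280 x 15 mm, fixed, with two upright steel posts 14 mm thick at y = -75 and +75 mm; their tops are 85 mm above the bench. Origin at the centre of its underside.
- wide_nest: Aluminium nest for 60 mm wheels, 250 g. Origin on the axis at the bottom of its shank, z up. Shank: tube 35 mm outside, 22 mm bore (over a rack post), z = 0 to 20 mm. Flange: 100 mm (x) by 60 mm (y), z = 20 to 36 mm; grip it across the 60 mm. Two cheeks at the x ends, up to z = 46 mm, embrace a wheel; the y sides are open. A half turn makes no difference.
- nest_floor (a point): Centre of the face on which the wheel lies, 36 mm above the nest's origin; axes as the nest's. A wheel between the cheeks has about 1.8 mm play; grip it across the nest's y, where the sides are open.
- nest_lug (a point): Tip of one of the two lugs (one on each side) on the shank, along the nest's x axis: 12 mm wide, reaching 26 mm from the axis, z = 2 to 8 mm. With the nest pushed fully down in the socket, turn 45 deg clockwise (seen from above) from the keyways to a stop, where the nest's x axis lies along the press's y axis; let go there it rises 2 mm and is locked. The other way is blocked.
- narrow_nest: The other nest on the rack, the same but its cheeks stand closer (for a 40 mm wheel, 44 mm apart). Not for this job; leave it on its post.
- tray: Dark wooden open tray, fixed, 170 (x) by 250 (y) mm outside, walls 6 mm thick and 35 mm high, floor 6 mm thick. Origin at the centre of its underside.
- mallet: Hammer-shaped mallet lying on the bench, a bystander.
- glue: White glue bottle, 60 mm wide, 150 mm tall, a bystander.
- truck: Wooden toy truck without wheels, 70 x 150 x 73 mm, a bystander.
- wheel1: Wooden toy wheel, 60 mm diameter, 26 mm thick, about 60 g, lying flat; origin at the centre of its underside, z up through the hub. All wheels are alike; a wheel that is absent this time reads None.
- bush1 (a joint): The brass bush started in the hub of wheel 1 (24 mm flange, 4 mm thick, on a 16 mm barrel). Value 0 = the flange stands 12 mm above the wheel's top face, 0.012 = pressed home, flange down on the wheel. Tight fit: pressing takes about 18 N, and it stays where it is left. None if the wheel is absent.
- wheel2: Wooden toy wheel, 60 mm diameter, 26 mm thick, about 60 g, lying flat; origin at the centre of its underside, z up through the hub. All wheels are alike; a wheel that is absent this time reads None.
- bush2 (a joint): The brass bush started in the hub of wheel 2 (24 mm flange, 4 mm thick, on a 16 mm barrel). Value 0 = the flange stands 12 mm above the wheel's top face, 0.012 = pressed home, flange down on the wheel. Tight fit: pressing takes about 18 N, and it stays where it is left. None if the wheel is absent.
- wheel3: Wooden toy wheel, 60 mm diameter, 26 mm thick, about 60 g, lying flat; origin at the centre of its underside, z up through the hub. All wheels are alike; a wheel that is absent this time reads None.
- bush3 (a joint): The brass bush started in the hub of wheel 3 (24 mm flange, 4 mm thick, on a 16 mm barrel). Value 0 = the flange stands 12 mm above the wheel's top face, 0.012 = pressed home, flange down on the wheel. Tight fit: pressing takes about 18 N, and it stays where it is left. None if the wheel is absent.
Mind the look-alikes: they are no part of the job. Leave any pink or turquoise look-alike of the wide_nest alone.

How it is judged:
By the outcome, as a careful person would: the job done as asked, in the order asked, and still so for the second after the job is handed in, with the robot touching nothing.
Of wheel1, wheel2, wheel3 only 2 to 3 are there at a start; the rules pass over those that are not, and their reading is None.
At some moment in a run one of wheel1, wheel2, wheel3 may be knocked a few centimetres aside while the robot is not near it.
It also fails if it takes over 210 s, if anything falls off the work surface, if the arm or the gripper's body presses on something with over 40 N, if the wrist force passes 120 N, or if a joint passes its speed limit or range.

## Working session

There is one attempt and no reset: what is moved stays moved. The work goes in short steps, Python scripts to look and compute and a tool call to move; the robot and the scene stay as the last step left them, time stands still between calls to the robot, and variables do not carry over. Pictures are saved under pics/ and viewed, about 12 in all and at most 16, crops included, and the job is handed in when it is done.

Besides the shell and the picture viewer there is one more tool, called after "Emit:" by a JSON object that holds its "name" and its "arguments". send_rows: Moves the arm, as the interface text tells. Its arguments: {"type":"object","properties":{"moves":{"type":"array","items":{"type":"array","items":{"type":"array","items":{"type":"number"}}}}},"required":["moves"]}

```bash
mkdir -p pics; ls; cat > h.py <<'E'
from rig import readout, capture, camera_model, bot, spot_in, regions_of
import numpy as np, cv2
np.set_printoptions(precision=4,suppress=True)
def proj(cam,P):
    m=camera_model(cam);T=np.linalg.inv(m["pose"]);p=T[:3,:3]@np.array(P)+T[:3,3]
    q=m["camera_matrix"]@np.array([p[0],-p[1],-p[2]]);return q[:2]/q[2]
def ray(cam,uv,z):
    m=camera_model(cam);d=np.linalg.inv(m["camera_matrix"])@np.array([uv[0],uv[1],1.]);d=m["pose"][:3,:3]@np.array([d[0],-d[1],-d[2]])
    o=m["pose"][:3,3];return o+d*(z-o[2])/d[2]
def st():
    s=readout.read_state();print(s["time_s"],"pos",np.array(s["position"]),"open",s["opening"],"F",np.array(s["force"]));print(np.array(s["tcp_rot"]));print("q",np.array(s["joint_positions"]));return s
E
python3 - <<'E'
from h import *
st()
for c in ("side","top"):
    im=capture(c);cv2.imwrite(f"pics/{c}0.png",im);m=camera_model(c);print(c,m)
    for t in ("wide_nest","narrow_nest","press","socket","lever_grip","rack","tray","wheel1","bush1","mallet","glue","truck"):
        print(t,[(round(d["p"],2),np.round(d["location"],3).tolist(),np.round(proj(c,d["location"])).tolist()) for d in spot_in(c,t)][:6])
E
```

```text
pics
0.0 pos [0.2651 0.5652 0.2216] open 0.9968334729349344 F [ 0.1566 -0.1998 -0.109 ]
[[-0.9053  0.4249 -0.0012]
 [ 0.4249  0.9052 -0.0018]
 [ 0.0003 -0.0021 -1.    ]]
q [ 54.6296  30.2778  82.1582  -0.0027  67.6887 -10.2266]
side {'camera_matrix': array([[552.6763,   0.    , 323.115 ],
       [  0.    , 552.6763, 242.85  ],
       [  0.    ,   0.    ,   1.    ]]), 'pose': array([[ 0.9938,  0.081 , -0.0764,  0.467 ],
       [-0.1111,  0.6706, -0.7335, -0.8956],
       [-0.0082,  0.7374,  0.6754,  1.0244],
       [ 0.    ,  0.    ,  0.    ,  1.    ]])}
wide_nest [(0.98, [0.633, -0.077, 0.053], [359.0, 310.0]), (0.96, [0.318, -0.14, 0.036], [221.0, 350.0]), (0.95, [0.314, -0.293, 0.038], [217.0, 412.0]), (0.94, [0.694, 0.402, 0.036], [353.0, 189.0]), (0.57, [0.293, 0.166, 0.036], [214.0, 255.0])]
narrow_nest [(0.93, [0.652, -0.221, 0.052], [379.0, 361.0])]
press [(0.97, [0.51, 0.244, 0.052], [295.0, 224.0]), (0.22, [0.632, -0.072, 0.051], [358.0, 309.0])]
socket [(0.82, [0.514, 0.241, 0.05], [297.0, 225.0]), (0.46, [0.654, -0.223, 0.052], [380.0, 362.0])]
lever_grip [(0.96, [0.518, 0
[... 1551 characters left out ...]
 0.031], [321.0, 160.0]), (0.33, [0.491, -0.109, 0.027], [347.0, 265.0])]
lever_grip [(0.98, [0.516, 0.302, 0.338], [163.0, 247.0])]
rack [(0.75, [0.646, -0.14, 0.016], [357.0, 209.0])]
tray [(0.68, [0.516, -0.41, 0.006], [455.0, 257.0])]
wheel1 [(0.76, [0.476, 0.022, 0.024], [298.0, 271.0]), (0.74, [0.489, -0.107, 0.027], [346.0, 266.0]), (0.67, [0.478, -0.225, 0.025], [389.0, 270.0])]
bush1 [(0.59, [0.477, 0.018, 0.045], [299.0, 270.0]), (0.44, [0.478, -0.226, 0.038], [391.0, 270.0]), (0.38, [0.492, -0.106, 0.045], [346.0, 265.0])]
mallet [(0.86, [0.749, 0.215, 0.024], [229.0, 171.0])]
glue [(0.84, [0.738, -0.313, 0.1], [426.0, 170.0])]
truck [(0.96, [0.786, -0.04, 0.032], [321.0, 158.0])]
```

View pics/top0.png

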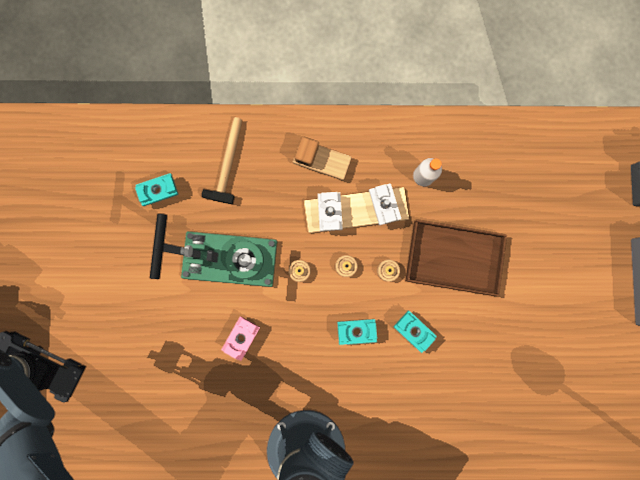

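View pics/side0.png

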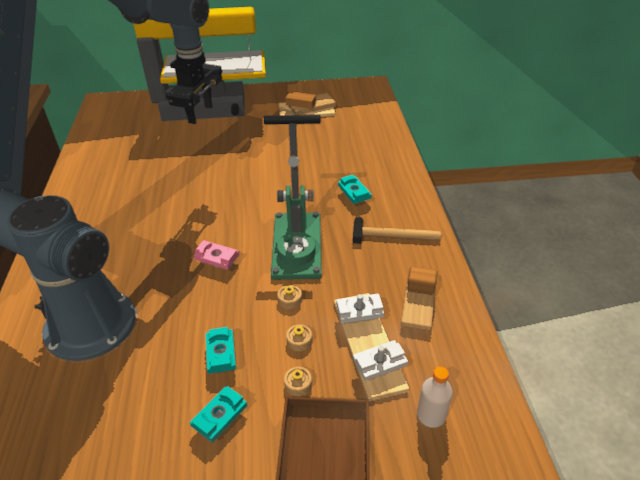

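```bash
python3 - <<'E'
from h import *
t=cv2.imread("pics/top0.png");s=cv2.imread("pics/side0.png")
r=lambda a:cv2.resize(a,(400,300),interpolation=cv2.INTER_CUBIC)
cv2.imwrite("pics/c1.png",np.vstack([np.hstack([r(t[170:245,300:400+0]),r(t[220:295,180:280])]),np.hstack([r(s[285:390,320:460]),r(s[180:285,230:370])])]))
# edges
def rect(c,m,z):
    ct,_=cv2.findContours(m.astype(np.uint8),cv2.RETR_EXTERNAL,cv2.CHAIN_APPROX_NONE);ct=max(ct,key=cv2.contourArea)
    w=np.array([ray(c,p[0]+0.0,z)[:2] for p in ct],np.float32);return cv2.minAreaRect(w)
capture("side");capture("top")
for n,z in (("wide_nest",.05),("narrow_nest",.05),("tray",.035),("press",.02),("rack",.015)):
  for c in ("top","side"):
    for d in regions_of(c,n)[:5]:
        if d["p"]>.3: print(n,c,round(d["p"],2),d["mask"].sum(),rect(c,d["mask"],z))
for c in("top","side"):
  for d in regions_of(c,"wheel1"):
    if d["p"]>.3: print(c,round(d["p"],2),rect(c,d["mask"],.026))
E
```

```text
wide_nest top 0.86 814 ((0.31675031781196594, -0.1345977485179901), (0.05985035002231598, 0.10033731162548065), 4.02204704284668)
wide_nest top 0.82 929 ((0.6926572322845459, 0.4045737385749817), (0.06596580892801285, 0.10798664391040802), 19.08529281616211)
wide_nest top 0.7 908 ((0.6366626024246216, -0.06260719895362854), (0.10687528550624847, 0.06746850907802582), 2.9355101585388184)
wide_nest top 0.68 897 ((0.2984970808029175, 0.17204153537750244), (0.06224300339818001, 0.10277974605560303), 61.16670227050781)
wide_nest side 0.92 859 ((0.2981867492198944, 0.1536451280117035), (0.07488547265529633, 0.11679120361804962), 59.777889251708984)
wide_nest side 0.77 561 ((0.6939880847930908, 0.3891867697238922), (0.06891597807407379, 0.12493414431810379), 18.084444046020508)
wide_nest side 0.76 1655 ((0.32050609588623047, -0.30126282572746277), (0.10799024254083633, 0.06827720999717712), 44.08831024169922)
wide_nest side 0.62 1207 ((0.3187235891819, -0.1465556025505066), (0.059946209192276, 0.1185469776391983), 4.244823932647705)
narrow_nest top 0.81 817 ((0.6569166779518127, -0.21075719
[... 1874 characters left out ...]
.4799090325832367, -0.2214599847793579), (0.05682770907878876, 0.05980895459651947), 0.06482969224452972)
top 0.95 ((0.49058327078819275, -0.10892857611179352), (0.05686459317803383, 0.05699823796749115), 0.06911496073007584)
top 0.88 ((0.47688743472099304, 0.018313176929950714), (0.05671992525458336, 0.056813210248947144), 0.1078699380159378)
side 0.74 ((0.4919404685497284, -0.1168467253446579), (0.0736280158162117, 0.05689076706767082), 84.47128295898438)
side 0.71 ((0.48028966784477234, -0.23033106327056885), (0.055681806057691574, 0.06938332319259644), 4.617167949676514)
side 0.69 ((0.47761598229408264, 0.008103564381599426), (0.07525043189525604, 0.05621115863323212), 85.31200408935547)
```

View pics/c1.png

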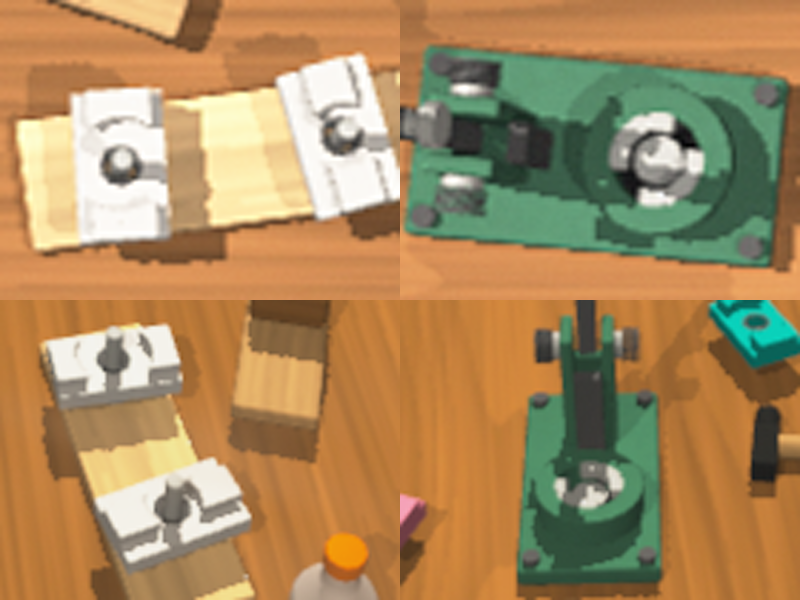

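```bash
cat > fit.py <<'E'
from h import *
from scipy.optimize import minimize,least_squares
def hull(c,pts):
    p=np.array([proj(c,q) for q in pts],np.float32);h=cv2.convexHull(p);m=np.zeros((480,640),np.uint8)
    S=8;big=np.zeros((480,640),np.float32)
    x0,y0=np.floor(h.min((0,1))).astype(int)-2;x1,y1=np.ceil(h.max((0,1))).astype(int)+3
    b=np.zeros(((y1-y0)*S,(x1-x0)*S),np.uint8);cv2.fillPoly(b,[np.round((h-[x0,y0]+.5)*S).astype(int)],1)
    big[y0:y1,x0:x1]=cv2.resize(b.astype(np.float32),(x1-x0,y1-y0),interpolation=cv2.INTER_AREA);return big
def box(p,lx,ly,z0,z1,g=(0,0)):
    c,s=np.cos(p[2]),np.sin(p[2])
    return [(p[0]+c*a-s*b,p[1]+s*a+c*b,z) for a in(-lx/2,lx/2) for b in(-ly/2,ly/2) for z in(z0,z1)]
def fitmask(masks,model,p0):
    def cost(p): 
        e=0
        for c,m in masks.items(): h=hull(c,model(p));e+=np.abs(h-m).sum()/m.sum()
        return e
    n=len(p0);sim=np.vstack([p0]+[np.array(p0)+np.eye(n)[i]*([.008,.008,.08][i]) for i in range(n)])
    r=minimize(cost,p0,method="Nelder-Mead",options=dict(initial_simplex=sim,xatol=1e-4,fatol=1e-4));return r.x,r.fun
def near(c,name,xy,z):
    u=proj(c,(*xy,z));L=[]
    for d in regions_of(c,name):
        v=np.argwhere(d["mask"])[:,::-1].mean(0)
        if np.linalg.norm(v-u)<18: L.append((d["p"],d["mask"]))
    return max(L,key=lambda t:t[0])[1] if L else None
E
python3 - <<'E'
from fit import *
capture("side");capture("top")
M={}
for c in("top","side"):
    m=near(c,"wide_nest",(.636,-.064),.05)
    if m is not None: M[c]=m
f=lambda p:box(p,.1,.06,.035,.061)
for k in list(M)+["both"]:
    print("nest",k,fitmask(M if k=="both" else {k:M[k]},f,[.636,-.064,.06]))
a=np.linspace(0,6.28,40)
for w in((.478,-.224),(.49,-.108),(.476,.019)):
    M={c:m for c in("top","side") if (m:=near(c,"wheel1",w,.03)) is not None}
    for k in list(M): print("wheel",w,k,fitmask({k:M[k]},lambda p:[(p[0]+.03*np.cos(t),p[1]+.03*np.sin(t),z) for t in a for z in(0,.026)],list(w)))
# press fit from picked points
T=lambda x,y:(180+(x-400)/4-.5*0,220+y/4);S=lambda x,y:(230+(x-400)/2.857,180+(y-300)/2.857)
P=[("top",T(788,80),(65,-80,20)),("top",T(772,265),(-65,-80,20)),("top",T(428,48),(65,170,20)),("top",T(405,237),(-65,170,20)),("top",T(657,160),(0,0,50)),
("side",S(519,571),(-65,-80,20)),("side",S(661,573),(65,-80,20)),("side",S(530,397),(-65,170,20)),("side",S(655,397),(65,170,20))]
def W(p,q): c,s=np.cos(p[2]),np.sin(p[2]);q=np.array(q)/1000;return p[0]+c*q[0]-s*q[1],p[1]+s*q[0]+c*q[1],q[2]
for sel in("top","side",""):
    Q=[x for x in P if sel in x[0]]
    r=least_squares(lambda p:np.concatenate([proj(c,W(p,q))-uv for c,uv,q in Q]),[.51,.22,-.08]);print("press",sel,r.x,np.degrees(r.x[2]),r.fun.round(1))
for n,(u,v) in dict(postW=((300+120/4,170+160/4),(320+113/2.857,285+30/2.857)),postN=((300+345/4,170+130/4),(320+172/2.857,285+180/2.857))).items():
    print(n,"top",ray("top",u,.085),"side",ray("side",v,.085))
E
```

```text
nest top (array([ 0.6365, -0.0636,  0.0735]), np.float64(0.10907012195121951))
nest side (array([ 0.6361, -0.0639,  0.061 ]), np.float64(0.2036917892156863))
nest both (array([ 0.6364, -0.0638,  0.0747]), np.float64(0.3133944583931133))Traceback (most recent call last):
  File "<stdin>", line 13, in <module>
  File "fit.py", line 18, in fitmask
    r=minimize(cost,p0,method="Nelder-Mead",options=dict(initial_simplex=sim,xatol=1e-4,fatol=1e-4));return r.x,r.fun
    res = _minimize_neldermead(fun, x0, args, callback, bounds=bounds,
                               **options)
    fxr = func(xr)
    fx = function(np.copy(x), *(wrapper_args + args))
  File "fit.py", line 15, in cost
    for c,m in masks.items(): h=hull(c,model(p));e+=np.abs(h-m).sum()/m.sum()
                                ~~~~^^^^^^^^^^^^
  File "fit.py", line 4, in hull
    p=np.array([proj(c,q) for q in pts],np.float32);h=cv2.convexHull(p);m=np.zeros((480,640),np.uint8)
                ~~~~^^^^^
  File "h.py", line 5, in proj
    m=camera_model(cam);T=np.linalg.inv(m["pose"]);p=T[:3,:3]@np.array(P)+T[:3,3]
ValueError: time passes only in moves, steps and waits
```

```bash
python3 - <<'E'
s=open('h.py').read()
s=s.replace("def proj","CM={c:(lambda m:(np.array(m['camera_matrix']),np.array(m['pose']),np.linalg.inv(m['pose'])))(camera_model(c)) for c in('side','top')}\ndef proj",1)
s=s.replace('m=camera_model(cam);T=np.linalg.inv(m["pose"]);','K,_,T=CM[cam];').replace('q=m["camera_matrix"]@','q=K@')
s=s.replace('m=camera_model(cam);d=np.linalg.inv(m["camera_matrix"])@','K,Po,_=CM[cam];d=np.linalg.inv(K)@').replace('m["pose"][:3,:3]','Po[:3,:3]').replace('m["pose"][:3,3]','Po[:3,3]')
open('h.py','w').write(s)
E
python3 - <<'E'
from fit import *
capture("side");capture("top")
a=np.linspace(0,6.28,40)
for w in((.478,-.224),(.49,-.108),(.476,.019)):
    M={c:m for c in("top","side") if (m:=near(c,"wheel1",w,.03)) is not None}
    for k in list(M): print("wheel",w,k,fitmask({k:M[k]},lambda p:[(p[0]+.03*np.cos(t),p[1]+.03*np.sin(t),z) for t in a for z in(0,.026)],list(w)))
T=lambda x,y:(180+(x-400)/4,220+y/4);S=lambda x,y:(230+(x-400)/2.857,180+(y-300)/2.857)
P=[("top",T(788,80),(65,-80,20)),("top",T(772,265),(-65,-80,20)),("top",T(428,48),(65,170,20)),("top",T(405,237),(-65,170,20)),("top",T(657,160),(0,0,50)),
("side",S(519,571),(-65,-80,20)),("side",S(661,573),(65,-80,20)),("side",S(530,397),(-65,170,20)),("side",S(655,397),(65,170,20))]
def W(p,q): c,s=np.cos(p[2]),np.sin(p[2]);q=np.array(q)/1000;return p[0]+c*q[0]-s*q[1],p[1]+s*q[0]+c*q[1],q[2]
for sel in("top","side",""):
    Q=[x for x in P if sel in x[0]]
    r=least_squares(lambda p:np.concatenate([proj(c,W(p,q))-uv for c,uv,q in Q]),[.51,.22,-.08]);print("press",sel,r.x,np.degrees(r.x[2]),r.fun.round(1))
for n,(u,v) in dict(postW=((300+120/4,170+160/4),(320+113/2.857,285+30/2.857)),postN=((300+345/4,170+130/4),(320+172/2.857,285+180/2.857))).items():
    print(n,"top",ray("top",u,.085),"side",ray("side",v,.085))
E
```

```text
wheel (0.478, -0.224) top (array([ 0.478, -0.224]), np.float64(0.08080357142857143))
wheel (0.478, -0.224) side (array([ 0.4792, -0.2207]), np.float64(0.10800189393939394))
wheel (0.49, -0.108) top (array([ 0.4922, -0.1097]), np.float64(0.0865974114441417))
wheel (0.49, -0.108) side (array([ 0.4921, -0.107 ]), np.float64(0.06636625426621161))
wheel (0.476, 0.019) top (array([0.4778, 0.0187]), np.float64(0.06745631720430108))
wheel (0.476, 0.019) side (array([0.4778, 0.0211]), np.float64(0.0994140625))
press top [ 0.5036  0.1639 -0.0823] -4.717999734651797 [ 0.5 -0.6  0.2  0.8 -0.8 -0.3 -0.2  0.1  0.4  0.1]
press side [ 0.5069  0.1601 -0.0909] -5.206855510278884 [-1.1  1.5  0.7 -0.2 -0.6 -0.5  1.1 -1.4]
press  [ 0.5051  0.1628 -0.0861] -4.932455844979184 [ 0.9 -1.1  0.5  0.3 -0.3 -1.1  0.1 -0.7  0.8 -0.5 -1.7  0.9 -0.  -1.
 -1.6 -1.   0.1 -2. ]
postW top [ 0.6334 -0.0622  0.085 ] side [ 0.6359 -0.0619  0.085 ]
postN top [ 0.6537 -0.2101  0.085 ] side [ 0.6552 -0.2118  0.085 ]
```

```bash
cat > plan.py <<'E'
from h import *
import sys
from scipy.spatial.transform import Rotation as Ro
PX,PY,PH=.5045,.1635,-4.8
def pw(x,y,ph=None):
    c,s=np.cos(np.radians(PH)),np.sin(np.radians(PH));return PX+c*x-s*y,PY+s*x+c*y
def Rd(psi): # tool down, tool y at angle psi
    c,s=np.cos(np.radians(psi)),np.sin(np.radians(psi));y=np.array([c,s,0]);z=np.array([0,0,-1.]);return np.array([np.cross(y,z),y,z]).T
def plan(tg,step=.04,ang=7.,show=True):
    """tg: list of (x,y,z,psi,open[,step]); prints rows in calls of 5"""
    s=readout.read_state();p=np.array(s["position"]);R=np.array(s["tcp_rot"]);rows=[]
    for t in tg:
        q=np.array(t[:3]);Rt=Rd(t[3]);st_=t[5] if len(t)>5 else step
        rv=Ro.from_matrix(R.T@Rt).as_rotvec()
        n=max(1,int(np.ceil(np.linalg.norm(q-p)/st_)),int(np.ceil(np.degrees(np.linalg.norm(rv))/ang)))
        for i in range(n):
            Rk=R@Ro.from_rotvec(rv*i/n).as_matrix()
            rows.append([*(np.degrees(rv)/n).round(1),*((Rk.T@(q-p))/n*100).round(2),t[4]])
        p,R=q,Rt
    while len(rows)%5: rows.append([0]*6+[tg[-1][4]])
    for i in range(0,len(rows),5): print("[["+",".join("["+",".join("%g"%(v+0) for v in r)+"]" for r in rows[i:i+5])+"]]")
E
python3 - <<'E'
from plan import *
plan([(.32,.46,.40,70,1),(.55,.12,.40,90,1),(.6364,-.0637,.16,94,1)])
E
```

```text
[[[0,0,-0.9,-1.57,-1.21,-2.96,1],[0,0,-0.9,-1.55,-1.23,-2.96,1],[0,0,-0.9,-1.53,-1.26,-2.96,1],[0,0,-0.9,-1.52,-1.28,-2.96,1],[0,0,-0.9,-1.5,-1.3,-2.96,1]]]
[[[0,0,-0.9,-1.48,-1.32,-2.96,1],[0,0,-1.8,-3.02,-2.19,0,1],[0,0,-1.8,-2.95,-2.28,0,1],[0,0,-1.8,-2.88,-2.38,0,1],[0,0,-1.8,-2.8,-2.47,0,1]]]
[[[0,0,-1.8,-2.72,-2.55,0,1],[0,0,-1.8,-2.64,-2.64,0,1],[0,0,-1.8,-2.55,-2.72,0,1],[0,0,-1.8,-2.47,-2.8,0,1],[0,0,-1.8,-2.38,-2.88,0,1]]]
[[[0,0,-1.8,-2.28,-2.95,0,1],[0,0,-1.8,-2.19,-3.02,0,1],[0,0,-0.5,-1.08,-2.3,3,1],[0,0,-0.5,-1.06,-2.31,3,1],[0,0,-0.5,-1.04,-2.31,3,1]]]
[[[0,0,-0.5,-1.02,-2.32,3,1],[0,0,-0.5,-1,-2.33,3,1],[0,0,-0.5,-0.98,-2.34,3,1],[0,0,-0.5,-0.96,-2.35,3,1],[0,0,-0.5,-0.94,-2.36,3,1]]]
```

Emit:
{"name": "send_rows", "arguments": {"moves": [[[0, 0, -0.9, -1.57, -1.21, -2.96, 1], [0, 0, -0.9, -1.55, -1.23, -2.96, 1], [0, 0, -0.9, -1.53, -1.26, -2.96, 1], [0, 0, -0.9, -1.52, -1.28, -2.96, 1], [0, 0, -0.9, -1.5, -1.3, -2.96, 1]]]}}

```text
time_s: 3.2
position: [0.3112, 0.4769, 0.3718]
tcp_rot: [[-0.936, 0.352, 0.0], [0.352, 0.936, -0.0], [-0.0, 0.0, -1.0]]
force: [0.5, 0.1, -0.5]
opening: 1.002
```

Emit:
{"name": "send_rows", "arguments": {"moves": [[[0, 0, -0.9, -1.48, -1.32, -2.96, 1], [0, 0, -1.8, -3.02, -2.19, 0, 1], [0, 0, -1.8, -2.95, -2.28, 0, 1], [0, 0, -1.8, -2.88, -2.38, 0, 1], [0, 0, -1.8, -2.8, -2.47, 0, 1]]]}}

```text
time_s: 3.7
position: [0.4049, 0.3356, 0.4004]
tcp_rot: [[-0.976, 0.216, 0.001], [0.216, 0.976, 0.0], [-0.0, 0.0, -1.0]]
force: [0.8, 0.1, 0.2]
opening: 0.996
```

Emit:
{"name": "send_rows", "arguments": {"moves": [[[0, 0, -1.8, -2.72, -2.55, 0, 1], [0, 0, -1.8, -2.64, -2.64, 0, 1], [0, 0, -1.8, -2.55, -2.72, 0, 1], [0, 0, -1.8, -2.47, -2.8, 0, 1], [0, 0, -1.8, -2.38, -2.88, 0, 1]]]}}

```text
time_s: 4.2
position: [0.51, 0.1812, 0.4003]
tcp_rot: [[-0.998, 0.061, 0.0], [0.061, 0.998, 0.0], [-0.0, 0.0, -1.0]]
force: [0.3, 0.3, -0.3]
opening: 1.002
```

Emit:
{"name": "send_rows", "arguments": {"moves": [[[0, 0, -1.8, -2.28, -2.95, 0, 1], [0, 0, -1.8, -2.19, -3.02, 0, 1], [0, 0, -0.5, -1.08, -2.3, 3, 1], [0, 0, -0.5, -1.06, -2.31, 3, 1], [0, 0, -0.5, -1.04, -2.31, 3, 1]]]}}

```text
time_s: 4.7
position: [0.5843, 0.0508, 0.3094]
tcp_rot: [[-1.0, -0.027, 0.001], [-0.027, 1.0, -0.0], [-0.001, -0.0, -1.0]]
force: [0.1, 0.6, -0.4]
opening: 0.999
```

Emit:
{"name": "send_rows", "arguments": {"moves": [[[0, 0, -0.5, -1.02, -2.32, 3, 1], [0, 0, -0.5, -1, -2.33, 3, 1], [0, 0, -0.5, -0.98, -2.34, 3, 1], [0, 0, -0.5, -0.96, -2.35, 3, 1], [0, 0, -0.5, -0.94, -2.36, 3, 1]]]}}

```text
time_s: 5.2
position: [0.6384, -0.0637, 0.159]
tcp_rot: [[-0.997, -0.071, 0.0], [-0.071, 0.997, -0.0], [-0.0, -0.0, -1.0]]
force: [1.0, 0.1, 0.1]
opening: 1.001
```

```bash
python3 - <<'E'
from plan import *
st()
s=capture("side");u=proj("side",(.6364,-.0637,.1)).astype(int);print(u)
c=s[u[1]-80:u[1]+70,max(0,u[0]-100):u[0]+100];cv2.imwrite("pics/c2.png",cv2.resize(c,(800,600),interpolation=cv2.INTER_CUBIC))
plan([(.6364,-.0637,.037,94,1)])
E
```

```text
5.2 pos [ 0.6384 -0.0637  0.159 ] open 1.0005580806638328 F [1.028  0.0597 0.1274]
[[-0.9975 -0.0711  0.0003]
 [-0.0711  0.9975 -0.    ]
 [-0.0003 -0.     -1.    ]]
q [ -15.6614   35.6251   82.9762    0.0056   61.3803 -109.7388]
[360 291]
[[[0,-0.1,0,0.01,0.12,3.88,1],[0,-0.1,0,0.02,0.12,3.88,1],[0,-0.1,0,0.02,0.12,3.88,1],[0,0,0,0,0,0,1],[0,0,0,0,0,0,1]]]
```

View pics/c2.png

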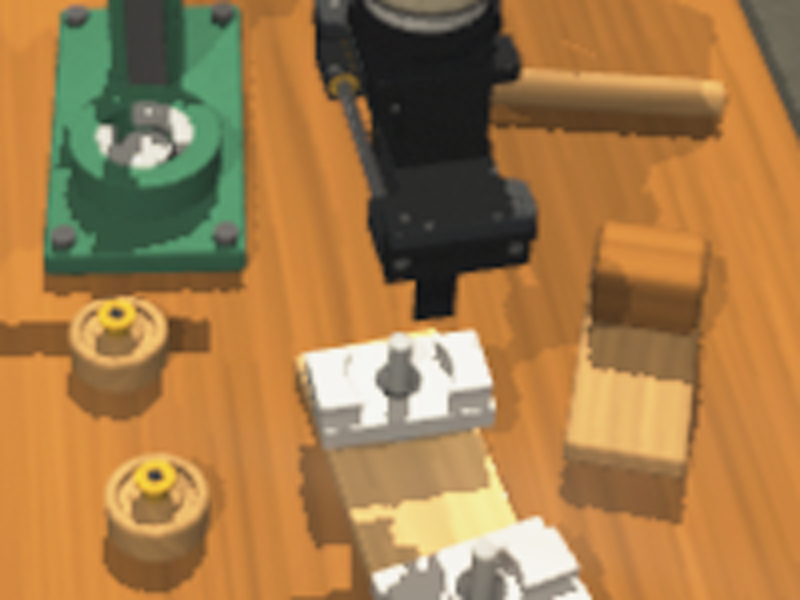

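Emit:
{"name": "send_rows", "arguments": {"moves": [[[0, 0, 0, 0.05, 0, 3.0, 1], [0, 0, 0, 0.05, 0, 3.0, 1], [0, 0, 0, 0.05, 0, 3.0, 1], [0, 0, 0, 0.05, 0, 3.2, 1], [0, 0, 0, 0, 0, 0, 1]]]}}

```text
time_s: 5.75
position: [0.6323, -0.0619, 0.0339]
tcp_rot: [[-0.997, -0.07, -0.01], [-0.07, 0.998, 0.003], [0.009, 0.003, -1.0]]
force: [-0.3, 0.2, -0.2]
opening: 0.999
```

Emit:
{"name": "send_rows", "arguments": {"moves": [[[0, 0, 0, 0, 0, 0, -1], [0, 0, 0, 0, 0, 0, -1], [0, 0, 0, 0, 0, 0, -1], [0, 0, 0, 0, 0, 0, -1], [0, 0, 0, 0, 0, 0, -1]]]}}

```text
time_s: 6.25
position: [0.6368, -0.0628, 0.0397]
tcp_rot: [[-0.998, -0.071, 0.002], [-0.071, 0.998, -0.0], [-0.002, -0.0, -1.0]]
force: [-0.5, 1.5, 5.2]
opening: 0.683
```

Emit:
{"name": "send_rows", "arguments": {"moves": [[[0, 0, 0, 0, 0, -0.3, -1], [0, 0, 0, 0, 0, -1, -1], [0, 0, 0, 0, 0, -1, -1], [0, 0, 0, 0, 0, -1, -1], [0, 0, 0, 0, 0, 0, -1]]]}}

```text
time_s: 6.75
position: [0.6374, -0.0633, 0.0733]
tcp_rot: [[-0.997, -0.071, 0.004], [-0.071, 0.997, -0.001], [-0.004, -0.001, -1.0]]
force: [-0.1, 0.9, -2.6]
opening: 0.688
```

```bash
python3 - <<'E'
from plan import *
st()
s=capture("side");t=capture("top");u=proj("side",(.6364,-.0637,.1)).astype(int);v=proj("top",(.6364,-.0637,.1)).astype(int)
g=lambda c,u:cv2.resize(c[u[1]-45:u[1]+45,u[0]-60:u[0]+60],(400,300),interpolation=cv2.INTER_CUBIC)
cv2.imwrite("pics/c3.png",np.hstack([g(s,u),g(t,v)]))
E
```

```text
6.75 pos [ 0.6374 -0.0633  0.0733] open 0.6876734079692699 F [-0.0919  0.8785 -2.6281]
[[-0.9975 -0.0708  0.0038]
 [-0.0708  0.9975 -0.0011]
 [-0.0037 -0.0014 -1.    ]]
q [ -15.646    41.98     86.3843   -0.003    51.4089 -109.7067]
```

View pics/c3.png

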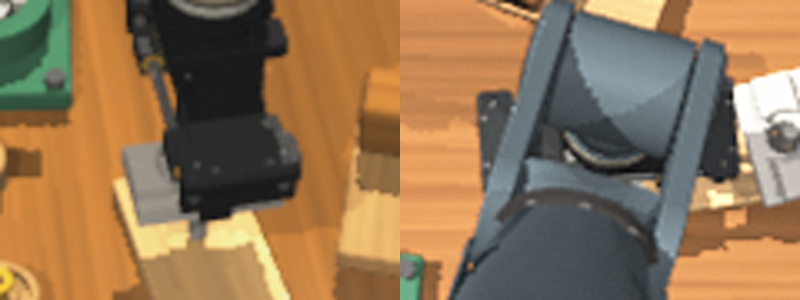

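```bash
python3 - <<'E'
from plan import *
plan([(.6374,-.0633,.16,94,-1,.03),(*pw(0,-.02),.16,40.2,-1,.03),(*pw(0,0),.10,40.2,-1,.02)])
E
```

```text
[[[0,0,0,-0.04,-0.02,-2.94,-1],[0,0,0,-0.04,-0.02,-2.94,-1],[0,0,0,-0.04,-0.02,-2.94,-1],[0,0,6,1.33,2.4,0,-1],[0,0,6,1.57,2.25,0,-1]]]
[[[0,0,6,1.8,2.07,0,-1],[0,0,6,2,1.87,0,-1],[0,0,6,2.19,1.65,0,-1],[0,0,6,2.35,1.42,0,-1],[0,0,6,2.48,1.16,0,-1]]]
[[[0,0,6,2.59,0.9,0,-1],[0,0,6,2.67,0.62,0,-1],[0,0,0,0.35,0.35,1.5,-1],[0,0,0,0.35,0.35,1.5,-1],[0,0,0,0.35,0.35,1.5,-1]]]
[[[0,0,0,0.35,0.35,1.5,-1],[0,0,0,0,0,0,-1],[0,0,0,0,0,0,-1],[0,0,0,0,0,0,-1],[0,0,0,0,0,0,-1]]]
```

Emit:
{"name": "send_rows", "arguments": {"moves": [[[0, 0, 0, -0.04, -0.02, -2.94, -1], [0, 0, 0, -0.04, -0.02, -2.94, -1], [0, 0, 0, -0.04, -0.02, -2.94, -1], [0, 0, 6, 1.33, 2.4, 0, -1], [0, 0, 6, 1.57, 2.25, 0, -1]]]}}

```text
time_s: 7.35
position: [0.6077, -0.0176, 0.1602]
tcp_rot: [[-0.99, 0.144, 0.002], [0.144, 0.99, -0.0], [-0.002, -0.0, -1.0]]
force: [0.0, 0.5, -3.7]
opening: 0.684
```

Emit:
{"name": "send_rows", "arguments": {"moves": [[[0, 0, 6, 1.8, 2.07, 0, -1], [0, 0, 6, 2, 1.87, 0, -1], [0, 0, 6, 2.19, 1.65, 0, -1], [0, 0, 6, 2.35, 1.42, 0, -1], [0, 0, 6, 2.48, 1.16, 0, -1]]]}}

```text
time_s: 7.85
position: [0.5315, 0.0985, 0.159]
tcp_rot: [[-0.786, 0.618, -0.001], [0.618, 0.786, 0.0], [0.001, -0.001, -1.0]]
force: [1.7, 0.9, -3.1]
opening: 0.686
```

Emit:
{"name": "send_rows", "arguments": {"moves": [[[0, 0, 6, 2.59, 0.9, 0, -1], [0, 0, 6, 2.67, 0.62, 0, -1], [0, 0, 0, 0.35, 0.35, 1.5, -1], [0, 0, 0, 0.35, 0.35, 1.5, -1], [0, 0, 0, 0.35, 0.35, 1.5, -1]]]}}

```text
time_s: 8.35
position: [0.5038, 0.1589, 0.1138]
tcp_rot: [[-0.644, 0.765, -0.0], [0.765, 0.644, -0.0], [-0.0, -0.0, -1.0]]
force: [0.0, -0.4, -2.7]
opening: 0.685
```

Emit:
{"name": "send_rows", "arguments": {"moves": [[[0, 0, 0, 0.35, 0.35, 1.5, -1], [0, 0, 0, 0, 0, 0, -1], [0, 0, 0, 0, 0, 0, -1], [0, 0, 0, 0, 0, 0, -1], [0, 0, 0, 0, 0, 0, -1]]]}}

```text
time_s: 8.85
position: [0.5051, 0.1632, 0.1001]
tcp_rot: [[-0.643, 0.766, 0.002], [0.766, 0.643, 0.0], [-0.001, 0.001, -1.0]]
force: [-0.3, 0.3, -1.8]
opening: 0.686
```

```bash
python3 - <<'E'
from plan import *
S=st()
s=capture("side");t=capture("top");P=S["position"]
print(np.array(P)[:2]-pw(0,0))
# overlay: predicted nest outline (box z20..36 rel origin) and housing circle
o=np.array(P)-[0,0,.0247];R=np.array(S["tcp_rot"]);yd=R[:2,1];xd=np.array([yd[1],-yd[0]])
def ov(c,im,sc,u0):
    im=cv2.resize(im[u0[1]-45:u0[1]+45,u0[0]-60:u0[0]+60],None,fx=sc,fy=sc,interpolation=cv2.INTER_CUBIC)
    f=lambda p:tuple(np.round((proj(c,p)-u0+[60,45]+.5)*sc).astype(int).tolist())
    for z in(.02,.036,.046):
        q=[f((*(o[:2]+a*xd*.05+b*yd*.03),o[2]+z)) for a,b in((1,1),(1,-1),(-1,-1),(-1,1))];cv2.polylines(im,[np.array(q)],True,(0,0,255),1)
    q=[f((*pw(.05*np.cos(a),.05*np.sin(a)),.05)) for a in np.linspace(0,6.28,50)];cv2.polylines(im,[np.array(q)],True,(255,0,255),1)
    return im
u=proj("side",(*pw(0,0),.07)).astype(int);cv2.imwrite("pics/c4.png",ov("side",s,6.6,u))
E
```

```text
8.85 pos [0.5051 0.1632 0.1001] open 0.6858532767902343 F [-0.292   0.3304 -1.8388]
[[-0.6434  0.7655  0.0016]
 [ 0.7655  0.6434  0.0001]
 [-0.001   0.0013 -1.    ]]
q [  5.8342  33.5059 101.8578  -0.0044  44.5438 -34.2077]
[ 0.0006 -0.0003]
```

View pics/c4.png

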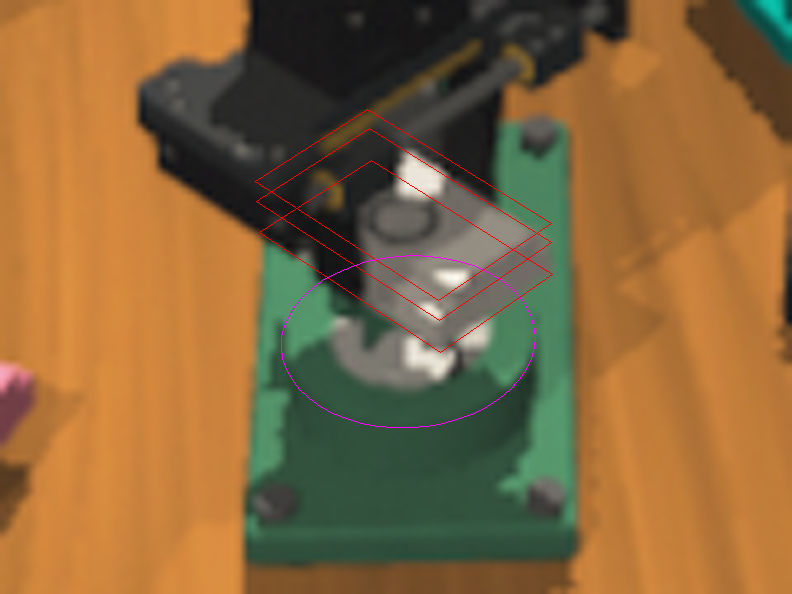

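Emit:
{"name": "send_rows", "arguments": {"moves": [[[0, 0, 0, 0.03, 0, 0.5, -1], [0, 0, 0, 0.03, 0, 0.5, -1], [0, 0, 0, 0, 0, 0.5, -1], [0, 0, 0, 0, 0, 0.5, -1], [0, 0, 0, 0, 0, 0, -1]]]}}

```text
time_s: 9.45
position: [0.5035, 0.1637, 0.0784]
tcp_rot: [[-0.644, 0.765, -0.002], [0.765, 0.644, -0.0], [0.001, -0.002, -1.0]]
force: [-0.3, 0.0, -3.3]
opening: 0.684
```

Emit:
{"name": "send_rows", "arguments": {"moves": [[[0, 0, 0, 0, 0, 0.2, -1], [0, 0, 0, 0, 0, 0.2, -1], [0, 0, 0, 0, 0, 0.2, -1], [0, 0, 0, 0, 0, 0.2, -1], [0, 0, 0, 0, 0, 0, -1]]]}}

```text
time_s: 9.95
position: [0.5045, 0.1639, 0.0712]
tcp_rot: [[-0.644, 0.765, 0.001], [0.765, 0.644, 0.0], [-0.0, 0.001, -1.0]]
force: [0.7, 0.4, -2.9]
opening: 0.686
```

Emit:
{"name": "send_rows", "arguments": {"moves": [[[0, 0, 0, 0, 0, 0.2, -1], [0, 0, 0, 0, 0, 0.2, -1], [0, 0, 0, 0, 0, 0.2, -1], [0, 0, 0, 0, 0, 0.1, -1], [0, 0, 0, 0, 0, 0, -1]]]}}

```text
time_s: 10.45
position: [0.5046, 0.1639, 0.0643]
tcp_rot: [[-0.643, 0.765, 0.001], [0.765, 0.643, 0.0], [-0.0, 0.001, -1.0]]
force: [1.6, 0.7, -3.0]
opening: 0.684
```

Emit:
{"name": "send_rows", "arguments": {"moves": [[[0, 0, 0, 0, 0, 0.1, -1], [0, 0, 0, 0, 0, 0.1, -1], [0, 0, 0, 0, 0, 0.1, -1], [0, 0, 0, 0, 0, 0, -1], [0, 0, 0, 0, 0, 0, -1]]]}}

```text
time_s: 10.95
position: [0.5046, 0.1639, 0.0617]
tcp_rot: [[-0.644, 0.765, 0.001], [0.765, 0.644, 0.0], [-0.001, 0.001, -1.0]]
force: [1.7, 1.5, 1.4]
opening: 0.685
```

Emit:
{"name": "send_rows", "arguments": {"moves": [[[0, 0, 0, 0, 0, 0.1, -1], [0, 0, 0, 0, 0, 0.1, -1], [0, 0, 0, 0, 0, 0.1, -1], [0, 0, 0, 0, 0, 0.1, -1], [0, 0, 0, 0, 0, 0.1, -1]]]}}

```text
time_s: 11.45
position: [0.5046, 0.1639, 0.0564]
tcp_rot: [[-0.644, 0.765, 0.001], [0.765, 0.644, 0.0], [-0.0, 0.001, -1.0]]
force: [2.0, 1.6, 2.9]
opening: 0.687
```

Emit:
{"name": "send_rows", "arguments": {"moves": [[[0, 0, 0, 0, 0, 0.1, -1], [0, 0, 0, 0, 0, 0.1, -1], [0, 0, 0, 0, 0, 0.05, -1], [0, 0, 0, 0, 0, 0, -1], [0, 0, 0, 0, 0, 0, -1]]]}}

```text
time_s: 11.95
position: [0.5046, 0.1639, 0.0547]
tcp_rot: [[-0.644, 0.765, 0.001], [0.765, 0.644, 0.0], [-0.001, 0.001, -1.0]]
force: [0.8, 1.6, 8.9]
opening: 0.683
```

Emit:
{"name": "send_rows", "arguments": {"moves": [[[0, 0, 4, 0, 0, 0, -1], [0, 0, 4, 0, 0, 0, -1], [0, 0, 5, 0, 0, 0, -1], [0, 0, 5, 0, 0, 0, -1], [0, 0, 5, 0, 0, 0, -1]]]}}

```text
time_s: 12.45
position: [0.506, 0.1642, 0.0548]
tcp_rot: [[-0.291, 0.957, 0.004], [0.957, 0.291, 0.001], [-0.001, 0.004, -1.0]]
force: [2.9, 2.8, 8.1]
opening: 0.685
```

Emit:
{"name": "send_rows", "arguments": {"moves": [[[0, 0, 5, 0, 0, 0, -1], [0, 0, 5, 0, 0, 0, -1], [0, 0, 5, 0, 0, 0, -1], [0, 0, 4, 0, 0, 0, -1], [0, 0, 2, 0, 0, 0, -1]]]}}

```text
time_s: 12.95
position: [0.5051, 0.1633, 0.0547]
tcp_rot: [[0.069, 0.998, 0.002], [0.998, -0.069, -0.001], [-0.001, 0.002, -1.0]]
force: [1.9, -0.4, 9.2]
opening: 0.689
```

```bash
python3 - <<'E'
from plan import *
s=st();print(s["moment"]);R=np.array(s["tcp_rot"]);print(np.degrees(np.arctan2(R[1,1],R[0,1])))
E
```

```text
12.95 pos [0.5051 0.1633 0.0547] open 0.6885544094808884 F [ 1.9116 -0.3606  9.1966]
[[ 0.0693  0.9976  0.002 ]
 [ 0.9976 -0.0693 -0.001 ]
 [-0.0008  0.0021 -1.    ]]
q [  5.8866  38.0705 103.1973  -0.1077  38.6232   9.9422]
[-0.1771 -0.1118  0.1959]
-3.971464623914855
```

Emit:
{"name": "send_rows", "arguments": {"moves": [[[0, 0, 1, 0, 0, 0, -1], [0, 0, 1, 0, 0, 0, -1], [0, 0, 0, 0, 0, 0, -1], [0, 0, 0, 0, 0, 0, -1], [0, 0, 0, 0, 0, 0, -1]]]}}

```text
time_s: 13.45
position: [0.5045, 0.1635, 0.0547]
tcp_rot: [[0.102, 0.995, 0.001], [0.995, -0.102, -0.001], [-0.001, 0.001, -1.0]]
force: [0.6, 0.5, 9.4]
opening: 0.684
```

```bash
python3 - <<'E'
from plan import *
s=st();print(s["moment"]);R=np.array(s["tcp_rot"]);print(np.degrees(np.arctan2(R[1,1],R[0,1])))
E
```

```text
13.45 pos [0.5045 0.1635 0.0547] open 0.6843670220405942 F [0.6425 0.4909 9.3915]
[[ 0.1019  0.9948  0.0008]
 [ 0.9948 -0.1019 -0.0008]
 [-0.0007  0.0009 -1.    ]]
q [  5.9013  38.0634 103.236   -0.0819  38.6604  11.8144]
[-0.0236 -0.0778  0.2528]
-5.849176852663923
```

Emit:
{"name": "send_rows", "arguments": {"moves": [[[0, 0, 1, 0, 0, 0, -1], [0, 0, 1, 0, 0, 0, -1], [0, 0, 1, 0, 0, 0, -1], [0, 0, 0, 0, 0, 0, -1], [0, 0, 0, 0, 0, 0, -1]]]}}

```text
time_s: 13.95
position: [0.5045, 0.1633, 0.0547]
tcp_rot: [[0.146, 0.989, 0.001], [0.989, -0.146, -0.003], [-0.002, 0.002, -1.0]]
force: [0.9, 1.4, 10.5]
opening: 0.688
```

```bash
python3 - <<'E'
from plan import *
s=st();print(s["moment"]);R=np.array(s["tcp_rot"]);print(np.degrees(np.arctan2(R[1,1],R[0,1])))
E
```

```text
13.95 pos [0.5045 0.1633 0.0547] open 0.6875771642160555 F [ 0.8538  1.3824 10.5425]
[[ 0.1464  0.9892  0.0013]
 [ 0.9892 -0.1464 -0.0026]
 [-0.0024  0.0016 -1.    ]]
q [  5.95    38.0661 103.2284  -0.252   38.6499  14.5654]
[ 0.1124 -0.1036  1.5504]
-8.418535810254221
```

Emit:
{"name": "send_rows", "arguments": {"moves": [[[0, 0, -1, 0, 0, 0, -1], [0, 0, -1, 0, 0, 0, -1], [0, 0, 0, 0, 0, 0, -1], [0, 0, 0, 0, 0, -0.1, -1], [0, 0, 0, 0, 0, -0.1, -1]]]}}

```text
time_s: 14.45
position: [0.5045, 0.1634, 0.0553]
tcp_rot: [[0.119, 0.993, 0.001], [0.993, -0.119, -0.001], [-0.001, 0.001, -1.0]]
force: [4.5, 0.2, -5.2]
opening: 0.687
```

Emit:
{"name": "send_rows", "arguments": {"moves": [[[0, 0, 0, 0, 0, 0, -0.5], [0, 0, 0, 0, 0, 0, 1], [0, 0, 0, 0, 0, 0, 1], [0, 0, 0, 0, 0, 0, 1], [0, 0, 0, 0, 0, 0, 1]]]}}

```text
time_s: 14.95
position: [0.503, 0.1638, 0.0556]
tcp_rot: [[0.121, 0.993, -0.002], [0.993, -0.121, -0.0], [-0.0, -0.002, -1.0]]
force: [-1.3, 0.4, -0.3]
opening: 0.947
```

Emit:
{"name": "send_rows", "arguments": {"moves": [[[0, 0, 0, 0, 0, -1, 1], [0, 0, 0, 0, 0, -2, 1], [0, 0, 0, 0, 0, -3, 1], [0, 0, 0, 0, 0, -3, 1], [0, 0, 0, 0, 0, -3, 1]]]}}

```text
time_s: 15.45
position: [0.5036, 0.1638, 0.1776]
tcp_rot: [[0.121, 0.993, -0.0], [0.993, -0.121, 0.0], [0.0, -0.0, -1.0]]
force: [0.3, 0.8, -0.1]
opening: 1.0
```

```bash
python3 - <<'E'
from plan import *
st()
# go over wheel near press
plan([(.46,.06,.2,-5,1),(.4778,.0195,.06,-5,1)])
E
```

```text
15.45 pos [0.5036 0.1638 0.1776] open 0.9998531879376078 F [ 0.3384  0.7542 -0.1405]
[[ 0.121   0.9927 -0.0004]
 [ 0.9927 -0.121   0.0001]
 [ 0.     -0.0004 -1.    ]]
q [ 5.9168 26.4454 98.4355  0.0071 55.1433 12.8615]
[[[0,0,-0.6,-3.61,-1.02,-0.75,1],[0,0,-0.6,-3.6,-1.07,-0.75,1],[0,0,-0.6,-3.59,-1.11,-0.75,1],[0,0,0,-0.97,0.53,3.5,1],[0,0,0,-0.97,0.53,3.5,1]]]
[[[0,0,0,-0.97,0.53,3.5,1],[0,0,0,-0.97,0.53,3.5,1],[0,0,0,0,0,0,1],[0,0,0,0,0,0,1],[0,0,0,0,0,0,1]]]
```

Emit:
{"name": "send_rows", "arguments": {"moves": [[[0, 0, -0.6, -3.61, -1.02, -0.75, 1], [0, 0, -0.6, -3.6, -1.07, -0.75, 1], [0, 0, -0.6, -3.59, -1.11, -0.75, 1], [0, 0, 0, -0.97, 0.53, 3.5, 1], [0, 0, 0, -0.97, 0.53, 3.5, 1]]]}}

```text
time_s: 15.95
position: [0.4703, 0.0385, 0.13]
tcp_rot: [[0.091, 0.996, 0.006], [0.996, -0.091, -0.001], [-0.0, 0.006, -1.0]]
force: [-0.3, -0.7, -0.4]
opening: 1.001
```

Emit:
{"name": "send_rows", "arguments": {"moves": [[[0, 0, 0, -0.97, 0.53, 3.5, 1], [0, 0, 0, -0.97, 0.53, 3.5, 1], [0, 0, 0, 0, 0, 0, 1], [0, 0, 0, 0, 0, 0, 1], [0, 0, 0, 0, 0, 0, 1]]]}}

```text
time_s: 16.45
position: [0.4787, 0.0198, 0.0601]
tcp_rot: [[0.089, 0.996, 0.002], [0.996, -0.089, -0.0], [-0.0, 0.002, -1.0]]
force: [0.3, -0.1, -0.3]
opening: 0.997
```

```bash
python3 - <<'E'
from fit import *
from plan import *
st()
s=capture("side");t=capture("top")
u=proj("side",(*pw(0,-.05),.07)).astype(int);v=proj("top",(*pw(0,-.05),.07)).astype(int)
g=lambda c,u:cv2.resize(c[u[1]-70:u[1]+50,u[0]-40:u[0]+40],(400,600),interpolation=cv2.INTER_CUBIC)
cv2.imwrite("pics/c5.png",np.hstack([g(s,u),cv2.resize(t[v[1]-60:v[1]+60,v[0]-60:v[0]+20],(400,600),interpolation=cv2.INTER_CUBIC)]))
for c in("top","side"):
    m=near(c,"wide_nest",pw(0,0),.08)
    if m is not None:
        for zo in(.030,.032): print(c,zo,fitmask({c:m},lambda p:box(p,.1,.06,zo+.02,zo+.046),[*pw(0,0),np.radians(85)]))
a=np.linspace(0,6.28,40)
for w in((.478,-.224),(.492,-.108),(.478,.0195)):
    for c in("top","side"):
        m=near(c,"wheel1",w,.03)
        if m is not None: print("wheel",c,fitmask({c:m},lambda p:[(p[0]+.03*np.cos(t),p[1]+.03*np.sin(t),z) for t in a for z in(0,.026)],list(w)))
E
```

```text
16.45 pos [0.4787 0.0198 0.0601] open 0.9967398545690818 F [ 0.2907 -0.0921 -0.2802]
[[ 0.0892  0.996   0.0025]
 [ 0.996  -0.0892 -0.0004]
 [-0.0001  0.0025 -1.    ]]
q [-11.0316  35.3397 110.5453   0.0123  33.9725  -5.9246]
top 0.03 (array([0.5049, 0.1638, 1.4418]), np.float64(0.0975682713963964))
top 0.032 (array([0.5049, 0.1636, 1.4456]), np.float64(0.09772663288288289))
side 0.03 (array([0.5132, 0.1787, 1.5391]), np.float64(5.856886061946903))
side 0.032 (array([0.5177, 0.1761, 1.5142]), np.float64(5.859928097345133))
wheel top (array([ 0.4799, -0.2248]), np.float64(0.0692016317016317))
wheel side (array([ 0.48  , -0.2227]), np.float64(0.06532485875706215))
wheel top (array([ 0.4909, -0.1091]), np.float64(0.0757179054054054))
wheel side (array([ 0.492 , -0.1059]), np.float64(0.07659471649484537))
wheel side (array([0.4783, 0.0219]), np.float64(0.05339056324110672))
```

View pics/c5.png

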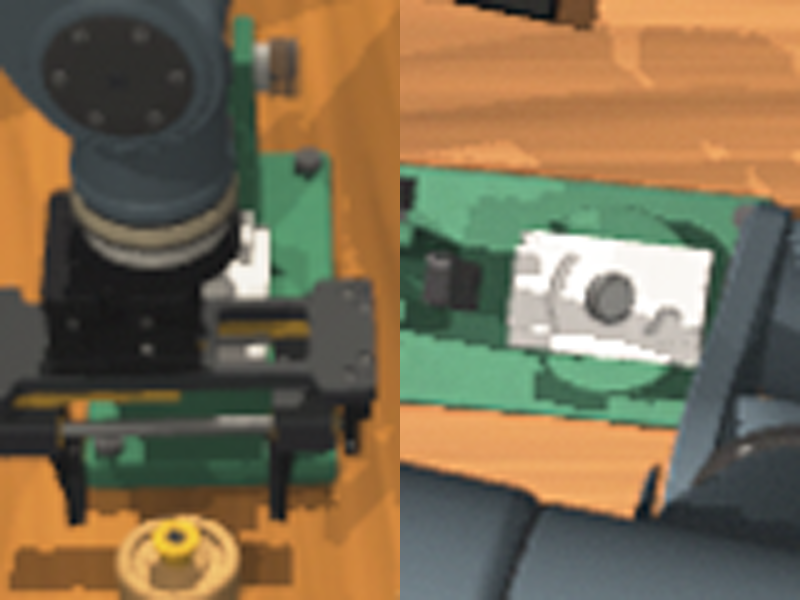

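Emit:
{"name": "send_rows", "arguments": {"moves": [[[0, 0, 0, 0, 0, 2, 1], [0, 0, 0, 0, 0, 1.5, 1], [0, 0, 0, 0, 0, 1.2, 1], [0, 0, 0, 0, 0, 0.7, 1], [0, 0, 0, 0, 0, 0, 1]]]}}

```text
time_s: 17.45
position: [0.4775, 0.0195, 0.0035]
tcp_rot: [[0.09, 0.996, -0.002], [0.996, -0.09, 0.0], [0.0, -0.002, -1.0]]
force: [-0.4, 0.1, -0.2]
opening: 1.001
```

Emit:
{"name": "send_rows", "arguments": {"moves": [[[0, 0, 0, 0, 0, 0, -1], [0, 0, 0, 0, 0, 0, -1], [0, 0, 0, 0, 0, 0, -1], [0, 0, 0, 0, 0, 0, -1], [0, 0, 0, 0, 0, 0, -1]]]}}

```text
time_s: 17.95
position: [0.4781, 0.0195, 0.0047]
tcp_rot: [[0.09, 0.996, 0.0], [0.996, -0.09, -0.0], [-0.0, 0.0, -1.0]]
force: [-0.9, -0.1, 3.0]
opening: 0.685
```

Emit:
{"name": "send_rows", "arguments": {"moves": [[[0, 0, 0, 0, 0, -1, -1], [0, 0, 0, 0, 0, -3, -1], [0, 0, 0, 0, 0, -3, -1], [0, 0, 0, 0, 0, -3, -1], [0, 0, 0, 0, 0, -2, -1]]]}}

```text
time_s: 18.45
position: [0.4785, 0.0194, 0.1268]
tcp_rot: [[0.09, 0.996, 0.003], [0.996, -0.09, -0.0], [-0.0, 0.003, -1.0]]
force: [1.2, -0.0, -0.9]
opening: 0.683
```

```bash
python3 - <<'E'
from fit import *
from plan import *
S=st();P=np.array(S["position"])
s=capture("side");t=capture("top");a=np.linspace(0,6.28,40)
m=near("side","wheel1",P[:2],P[2]+.01)
print(None if m is None else fitmask({"side":m},lambda p:[(p[0]+.03*np.cos(t),p[1]+.03*np.sin(t),z+P[2]-.006) for t in a for z in(0,.026)],list(P[:2])))
plan([(*pw(0,-.01),.14,-5.2,-1),(.5048,.1635,.088,-5.2,-1,.02)])
E
```

```text
18.45 pos [0.4785 0.0194 0.1268] open 0.6826288238433393 F [ 1.1687 -0.0248 -0.8808]
[[ 0.0896  0.996   0.0026]
 [ 0.996  -0.0896 -0.0005]
 [-0.0003  0.0026 -1.    ]]
q [-11.0785  27.9517 108.139    0.0021  43.7568  -5.9414]
(array([0.4815, 0.0225]), np.float64(0.13364684466019416))
[[[0.1,0,0,3.4,0.32,-0.35,-1],[0.1,0,0,3.4,0.32,-0.35,-1],[0.1,0,0,3.4,0.31,-0.35,-1],[0.1,0,0,3.4,0.31,-0.35,-1],[0,0,0,0.33,0.01,1.73,-1]]]
[[[0,0,0,0.33,0.01,1.73,-1],[0,0,0,0.33,0.01,1.73,-1],[0,0,0,0,0,0,-1],[0,0,0,0,0,0,-1],[0,0,0,0,0,0,-1]]]
```

Emit:
{"name": "send_rows", "arguments": {"moves": [[[0.1, 0, 0, 3.4, 0.32, -0.35, -1], [0.1, 0, 0, 3.4, 0.32, -0.35, -1], [0.1, 0, 0, 3.4, 0.31, -0.35, -1], [0.1, 0, 0, 3.4, 0.31, -0.35, -1], [0, 0, 0, 0.33, 0.01, 1.73, -1]]]}}

```text
time_s: 19.1
position: [0.5052, 0.1605, 0.1216]
tcp_rot: [[0.086, 0.996, -0.002], [0.996, -0.086, 0.002], [0.002, -0.002, -1.0]]
force: [0.5, -0.5, -1.1]
opening: 0.679
```

Emit:
{"name": "send_rows", "arguments": {"moves": [[[0, 0, 0, 0.33, 0.01, 1.73, -1], [0, 0, 0, 0.33, 0.01, 1.73, -1], [0, 0, 0, 0, 0, 0, -1], [0, 0, 0, 0, 0, 0, -1], [0, 0, 0, 0, 0, 0, -1]]]}}

```text
time_s: 19.6
position: [0.5036, 0.1634, 0.0866]
tcp_rot: [[0.09, 0.996, -0.007], [0.996, -0.09, 0.0], [-0.0, -0.007, -1.0]]
force: [-0.1, -0.0, -1.0]
opening: 0.682
```

Emit:
{"name": "send_rows", "arguments": {"moves": [[[0, 0, 0, 0, 0, 0.2, -1], [0, 0, 0, 0, 0, 0.2, -1], [0, 0, 0, 0, 0, 0.2, -1], [0, 0, 0, 0, 0, 0.1, -1], [0, 0, 0, 0, 0, 0, -1]]]}}

```text
time_s: 20.1
position: [0.5035, 0.1636, 0.0793]
tcp_rot: [[0.09, 0.996, -0.007], [0.996, -0.09, 0.001], [-0.0, -0.007, -1.0]]
force: [-0.2, 0.2, -0.3]
opening: 0.679
```

```bash
python3 - <<'E'
from plan import *
s=st();print(s["moment"])
im=capture("side");u=proj("side",(*pw(0,0),.09)).astype(int)
cv2.imwrite("pics/c6.png",cv2.resize(im[u[1]-35:u[1]+40,u[0]-50:u[0]+50],(800,600),interpolation=cv2.INTER_CUBIC))
E
```

```text
20.1 pos [0.5035 0.1636 0.0793] open 0.6791681292173978 F [-0.174   0.2413 -0.3482]
[[ 0.0896  0.9959 -0.0072]
 [ 0.996  -0.0896  0.0006]
 [-0.0001 -0.0072 -1.    ]]
q [  5.8519  35.6128 102.3848   0.1103  42.4081  10.9129]
[-0.0825  0.0654  0.0264]
```

View pics/c6.png

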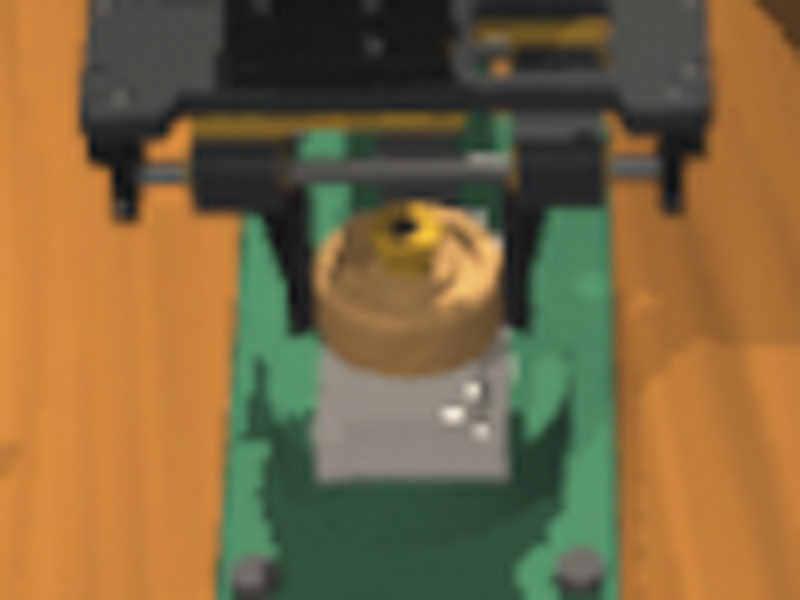

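Emit:
{"name": "send_rows", "arguments": {"moves": [[[0, 0, 0, 0, 0.05, 0.2, -1], [0, 0, 0, 0, 0.05, 0.2, -1], [0, 0, 0, 0, 0, 0.1, -1], [0, 0, 0, 0, 0, 0.1, -1], [0, 0, 0, 0, 0, 0, -1]]]}}

```text
time_s: 20.65
position: [0.5044, 0.1635, 0.0732]
tcp_rot: [[0.09, 0.996, -0.007], [0.996, -0.09, 0.001], [-0.0, -0.007, -1.0]]
force: [-0.3, 0.1, -0.5]
opening: 0.679
```

```bash
python3 - <<'E'
from plan import *
s=st();print(s["moment"])
E
```

```text
20.65 pos [0.5044 0.1635 0.0732] open 0.679436353300927 F [-0.3276  0.097  -0.5218]
[[ 0.0896  0.996  -0.0073]
 [ 0.996  -0.0896  0.0006]
 [-0.0001 -0.0074 -1.    ]]
q [  5.8359  36.2727 102.4295   0.1129  41.7127  10.8902]
[-0.0973  0.0361  0.0133]
```

Emit:
{"name": "send_rows", "arguments": {"moves": [[[0, 0, 0, 0, 0, 0.1, -1], [0, 0, 0, 0, 0, 0, 0], [0, 0, 0, 0, 0, 0, 1], [0, 0, 0, 0, 0, 0, 1], [0, 0, 0, 0, 0, 0, 1]]]}}

```text
time_s: 21.15
position: [0.5046, 0.1636, 0.0724]
tcp_rot: [[0.09, 0.996, -0.007], [0.996, -0.09, 0.001], [0.0, -0.007, -1.0]]
force: [-0.2, 0.0, 0.5]
opening: 0.871
```

```bash
python3 - <<'E'
from plan import *
st()
plan([(.5044,.1635,.14,-5.2,1,.02),(.48,.16,.40,15,1),(*pw(-.042,.1465),.39,85,1)])
E
```

```text
21.15 pos [0.5046 0.1636 0.0724] open 0.8712700472927669 F [-0.2199  0.0214  0.4845]
[[ 0.0896  0.996  -0.007 ]
 [ 0.996  -0.0896  0.0006]
 [ 0.     -0.007  -1.    ]]
q [  5.8376  36.3573 102.4525   0.1153  41.5834  10.8911]
[[[-0.1,0,0,0,-0.02,-1.69,1],[-0.1,0,0,0,-0.01,-1.69,1],[-0.1,0,0,0,-0.01,-1.69,1],[-0.1,0,0,0,-0.01,-1.69,1],[0,0,-2.9,-0.08,-0.34,-3.71,1]]]
[[[0,0,-2.9,-0.06,-0.35,-3.71,1],[0,0,-2.9,-0.05,-0.35,-3.71,1],[0,0,-2.9,-0.03,-0.35,-3.71,1],[0,0,-2.9,-0.01,-0.35,-3.71,1],[0,0,-2.9,0.01,-0.35,-3.71,1]]]
[[[0,0,-2.9,0.02,-0.35,-3.71,1],[0,0,-6.4,1.36,0.32,0.09,1],[0,0,-6.4,1.31,0.46,0.09,1],[0,0,-6.4,1.25,0.61,0.09,1],[0,0,-6.4,1.18,0.74,0.09,1]]]
[[[0,0,-6.4,1.09,0.87,0.09,1],[0,0,-6.4,0.99,0.98,0.09,1],[0,0,-6.4,0.87,1.09,0.09,1],[0,0,-6.4,0.74,1.18,0.09,1],[0,0,-6.4,0.61,1.25,0.09,1]]]
[[[0,0,-6.4,0.47,1.31,0.09,1],[0,0,-6.4,0.32,1.35,0.09,1],[0,0,0,0,0,0,1],[0,0,0,0,0,0,1],[0,0,0,0,0,0,1]]]
```

Emit:
{"name": "send_rows", "arguments": {"moves": [[[-0.1, 0, 0, 0, -0.02, -0.8, 1], [-0.1, 0, 0, 0, -0.01, -2, 1], [-0.1, 0, 0, 0, -0.01, -2, 1], [-0.1, 0, 0, 0, -0.01, -2, 1], [0, 0, -2.9, -0.08, -0.34, -3.71, 1]]]}}

```text
time_s: 21.65
position: [0.4996, 0.1629, 0.1773]
tcp_rot: [[0.038, 0.999, -0.004], [0.999, -0.038, -0.0], [-0.001, -0.004, -1.0]]
force: [0.4, 0.2, -0.2]
opening: 0.999
```

Emit:
{"name": "send_rows", "arguments": {"moves": [[[0, 0, -2.9, -0.06, -0.35, -3.71, 1], [0, 0, -2.9, -0.05, -0.35, -3.71, 1], [0, 0, -2.9, -0.03, -0.35, -3.71, 1], [0, 0, -2.9, -0.01, -0.35, -3.71, 1], [0, 0, -2.9, 0.01, -0.35, -3.71, 1]]]}}

```text
time_s: 22.15
position: [0.4826, 0.1606, 0.3651]
tcp_rot: [[-0.214, 0.977, 0.001], [0.977, 0.214, 0.0], [-0.0, 0.001, -1.0]]
force: [0.6, 0.3, -0.4]
opening: 1.001
```

Emit:
{"name": "send_rows", "arguments": {"moves": [[[0, 0, -2.9, 0.02, -0.35, -3.71, 1], [0, 0, -6.4, 1.36, 0.32, 0.09, 1], [0, 0, -6.4, 1.31, 0.46, 0.09, 1], [0, 0, -6.4, 1.25, 0.61, 0.09, 1], [0, 0, -6.4, 1.18, 0.74, 0.09, 1]]]}}

```text
time_s: 22.65
position: [0.4774, 0.2161, 0.3971]
tcp_rot: [[-0.656, 0.755, 0.0], [0.755, 0.656, 0.0], [-0.0, 0.0, -1.0]]
force: [0.2, -0.6, -0.1]
opening: 0.996
```

Emit:
{"name": "send_rows", "arguments": {"moves": [[[0, 0, -6.4, 1.09, 0.87, 0.09, 1], [0, 0, -6.4, 0.99, 0.98, 0.09, 1], [0, 0, -6.4, 0.87, 1.09, 0.09, 1], [0, 0, -6.4, 0.74, 1.18, 0.09, 1], [0, 0, -6.4, 0.61, 1.25, 0.09, 1]]]}}

```text
time_s: 23.15
position: [0.4747, 0.2857, 0.3924]
tcp_rot: [[-0.956, 0.292, -0.0], [0.292, 0.956, 0.0], [0.0, 0.0, -1.0]]
force: [-0.2, 0.5, 0.2]
opening: 1.002
```

Emit:
{"name": "send_rows", "arguments": {"moves": [[[0, 0, -6.4, 0.47, 1.31, 0.09, 1], [0, 0, -6.4, 0.32, 1.35, 0.09, 1], [0, 0, 0, 0, 0, 0, 1], [0, 0, 0, 0, 0, 0, 1], [0, 0, 0, 0, 0, 0, 1]]]}}

```text
time_s: 23.65
position: [0.4739, 0.3124, 0.3904]
tcp_rot: [[-0.997, 0.079, 0.0], [0.079, 0.997, -0.0], [-0.0, -0.0, -1.0]]
force: [0.1, -0.3, -0.3]
opening: 0.998
```

```bash
python3 - <<'E'
from plan import *
st();g=pw(-.042,.1465);print(g)
im=capture("side");u=proj("side",(*g,.36)).astype(int)
im=im.copy();
for k in(-.07,.07): cv2.circle(im,tuple(proj("side",(*pw(k,.1465),.332)).astype(int).tolist()),1,(0,0,255),-1)
y0=max(0,u[1]-70);c=im[y0:y0+120,u[0]-80:u[0]+80];t=capture("top")
w=[proj("side",(*pw(0,0),.09)).astype(int)][0]
cv2.imwrite("pics/c7.png",np.hstack([cv2.resize(c,(400,300),interpolation=cv2.INTER_CUBIC),cv2.resize(im[w[1]-35:w[1]+40,w[0]-50:w[0]+50],(400,300),interpolation=cv2.INTER_CUBIC)]))
plan([(*g,.313,85,1,.025)])
E
```

```text
23.65 pos [0.4739 0.3124 0.3904] open 0.9979926448189577 F [ 0.0633 -0.3056 -0.3065]
[[-0.9968  0.0795  0.0001]
 [ 0.0795  0.9968 -0.0004]
 [-0.0001 -0.0004 -1.    ]]
q [ 22.1298  17.1665  76.6823  -0.0213  86.1555 -63.3095]
(np.float64(0.47490610395970495), np.float64(0.31300067330000964))
[[[0,0,0.1,-0.02,0.02,1.94,1],[0,0,0.1,-0.02,0.02,1.94,1],[0,0,0.1,-0.02,0.02,1.94,1],[0,0,0.1,-0.02,0.02,1.94,1],[0,0,0,0,0,0,1]]]
```

View pics/c7.png

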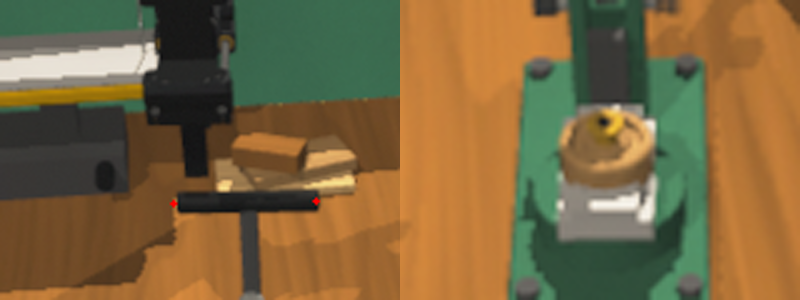

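Emit:
{"name": "send_rows", "arguments": {"moves": [[[0, 0, 0.1, -0.02, 0.02, 1.94, 1], [0, 0, 0.1, -0.02, 0.02, 1.94, 1], [0, 0, 0.1, -0.02, 0.02, 1.94, 1], [0, 0, 0.1, -0.02, 0.02, 1.94, 1], [0, 0, 0, 0, 0, 0, 1]]]}}

```text
time_s: 24.25
position: [0.4733, 0.3126, 0.31]
tcp_rot: [[-0.996, 0.086, -0.006], [0.086, 0.996, -0.003], [0.006, -0.003, -1.0]]
force: [-0.2, -0.5, -0.1]
opening: 0.997
```

Emit:
{"name": "send_rows", "arguments": {"moves": [[[0, 0, 0, 0, 0, 0, -1], [0, 0, 0, 0, 0, 0, -1], [0, 0, 0, 0, 0, 0, -1], [0, 0, 0, 0, 0, 0, -1], [0, 0, 0, 0, 0, 0, -1]]]}}

```text
time_s: 24.75
position: [0.4751, 0.3139, 0.3132]
tcp_rot: [[-0.996, 0.084, 0.001], [0.084, 0.996, 0.0], [-0.001, 0.0, -1.0]]
force: [-0.2, -0.2, 0.4]
opening: 0.631
```

Emit:
{"name": "send_rows", "arguments": {"moves": [[[0, 0, 0, 0, 0, 0, -1], [0, 0, 0, 0, 0, 0, -1], [0, 0, 0, 0, 0, 0, -1], [0, 0, 0, 0, 0, 0, -1], [0, 0, 0, 0, 0, 0, -1]]]}}

```text
time_s: 25.25
position: [0.475, 0.3148, 0.3131]
tcp_rot: [[-0.996, 0.084, 0.001], [0.084, 0.996, 0.002], [-0.001, 0.002, -1.0]]
force: [-0.1, 2.9, 1.9]
opening: 0.246
```

```bash
cat > swing.py <<'E'
from plan import *
def rows(angs,o=-1):
    G=np.array([[.110-.21*np.cos(np.radians(a)),.125+.21*np.sin(np.radians(a))] for a in angs]);d=np.diff(G,axis=0)*100
    r=[[0,0,0,0,round(y,2),round(-z,2),o] for y,z in d]
    while len(r)%5: r.append([0]*6+[o])
    for i in range(0,len(r),5): print("[["+",".join("["+",".join("%g"%(v+0) for v in k)+"]" for k in r[i:i+5])+"]]")
E
python3 - <<'E'
from swing import *
st();print(pw(-.042,.1465))
rows([100,97,92]+list(range(87,1,-5))+[2])
E
```

```text
25.25 pos [0.475  0.3148 0.3131] open 0.24574592082451802 F [-0.1241  2.8587  1.894 ]
[[-0.9964  0.0844  0.0008]
 [ 0.0844  0.9964  0.0024]
 [-0.0006  0.0025 -1.    ]]
q [ 22.2439  20.5462  83.581    0.1141  75.7773 -62.9424]
(np.float64(0.47490610395970495), np.float64(0.31300067330000964))
[[[0,0,0,0,-1.09,-0.16,-1],[0,0,0,0,-1.83,-0.14,-1],[0,0,0,0,-1.83,0.02,-1],[0,0,0,0,-1.82,0.18,-1],[0,0,0,0,-1.8,0.33,-1]]]
[[[0,0,0,0,-1.77,0.49,-1],[0,0,0,0,-1.72,0.64,-1],[0,0,0,0,-1.65,0.79,-1],[0,0,0,0,-1.58,0.93,-1],[0,0,0,0,-1.49,1.06,-1]]]
[[[0,0,0,0,-1.39,1.19,-1],[0,0,0,0,-1.28,1.31,-1],[0,0,0,0,-1.17,1.41,-1],[0,0,0,0,-1.04,1.51,-1],[0,0,0,0,-0.9,1.59,-1]]]
[[[0,0,0,0,-0.76,1.67,-1],[0,0,0,0,-0.61,1.73,-1],[0,0,0,0,-0.46,1.77,-1],[0,0,0,0,-0.3,1.81,-1],[0,0,0,0,-0.14,1.83,-1]]]
[[[0,0,0,0,0,0,-1],[0,0,0,0,0,0,-1],[0,0,0,0,0,0,-1],[0,0,0,0,0,0,-1],[0,0,0,0,0,0,-1]]]
```

Emit:
{"name": "send_rows", "arguments": {"moves": [[[0, 0, 0, 0, -1.09, -0.16, -1], [0, 0, 0, 0, -1.83, -0.14, -1], [0, 0, 0, 0, -1.83, 0.02, -1], [0, 0, 0, 0, -1.82, 0.18, -1], [0, 0, 0, 0, -1.8, 0.33, -1]]]}}

```text
time_s: 25.75
position: [0.4673, 0.2318, 0.3113]
tcp_rot: [[-0.996, 0.084, 0.0], [0.084, 0.996, 0.005], [-0.0, 0.005, -1.0]]
force: [-1.8, 4.1, 4.8]
opening: 0.243
```

Emit:
{"name": "send_rows", "arguments": {"moves": [[[0, 0, 0, 0, -1.77, 0.49, -1], [0, 0, 0, 0, -1.72, 0.64, -1], [0, 0, 0, 0, -1.65, 0.79, -1], [0, 0, 0, 0, -1.58, 0.93, -1], [0, 0, 0, 0, -1.49, 1.06, -1]]]}}

```text
time_s: 26.25
position: [0.4596, 0.1496, 0.2713]
tcp_rot: [[-0.996, 0.085, -0.002], [0.085, 0.996, 0.004], [0.002, 0.004, -1.0]]
force: [-2.2, 4.4, 2.4]
opening: 0.245
```

Emit:
{"name": "send_rows", "arguments": {"moves": [[[0, 0, 0, 0, -1.39, 1.19, -1], [0, 0, 0, 0, -1.28, 1.31, -1], [0, 0, 0, 0, -1.17, 1.41, -1], [0, 0, 0, 0, -1.04, 1.51, -1], [0, 0, 0, 0, -0.9, 1.59, -1]]]}}

```text
time_s: 26.75
position: [0.4542, 0.0922, 0.2007]
tcp_rot: [[-0.996, 0.086, -0.003], [0.086, 0.996, 0.004], [0.004, 0.004, -1.0]]
force: [-1.5, 6.5, 1.6]
opening: 0.24
```

Emit:
{"name": "send_rows", "arguments": {"moves": [[[0, 0, 0, 0, -0.76, 1.67, -1], [0, 0, 0, 0, -0.61, 1.73, -1], [0, 0, 0, 0, -0.4, 1.5, -1], [0, 0, 0, 0, -0.15, 0.9, -1], [0, 0, 0, 0, -0.1, 0.6, -1]]]}}

```text
time_s: 27.25
position: [0.4523, 0.0725, 0.1365]
tcp_rot: [[-0.996, 0.087, -0.004], [0.087, 0.996, 0.004], [0.005, 0.004, -1.0]]
force: [-1.6, 8.7, 6.5]
opening: 0.242
```

Emit:
{"name": "send_rows", "arguments": {"moves": [[[0, 0, 0, 0, -0.1, 0.5, -1], [0, 0, 0, 0, -0.1, 0.5, -1], [0, 0, 0, 0, -0.05, 0.5, -1], [0, 0, 0, 0, 0, 0.4, -1], [0, 0, 0, 0, 0, 0.3, -1]]]}}

```text
time_s: 27.75
position: [0.4522, 0.0711, 0.1161]
tcp_rot: [[-0.996, 0.087, -0.003], [0.087, 0.996, 0.005], [0.003, 0.005, -1.0]]
force: [-3.9, 11.5, 15.3]
opening: 0.241
```

Emit:
{"name": "send_rows", "arguments": {"moves": [[[0, 0, 0, 0, 0, 0.3, -1], [0, 0, 0, 0, 0, 0.3, -1], [0, 0, 0, 0, 0, 0.2, -1], [0, 0, 0, 0, 0, 0, -1], [0, 0, 0, 0, 0, 0, -1]]]}}

```text
time_s: 28.25
position: [0.4524, 0.071, 0.1103]
tcp_rot: [[-0.996, 0.086, -0.001], [0.086, 0.996, 0.004], [0.002, 0.004, -1.0]]
force: [-7.8, 12.4, 34.4]
opening: 0.242
```

```bash
python3 - <<'E'
from plan import *
st()
im=capture("side");u=proj("side",(*pw(0,-.03),.11)).astype(int)
im=im.copy()
cv2.imwrite("pics/c8.png",cv2.resize(im[u[1]-50:u[1]+55,u[0]-70:u[0]+70],(800,600),interpolation=cv2.INTER_CUBIC))
E
```

```text
28.25 pos [0.4524 0.071  0.1103] open 0.24232258524320682 F [-7.8478 12.4446 34.3519]
[[-0.9963  0.086  -0.0013]
 [ 0.086   0.9963  0.004 ]
 [ 0.0017  0.0039 -1.    ]]
q [ -5.2607  28.6784 111.6318   0.3482  39.7872 -90.5938]
```

View pics/c8.png

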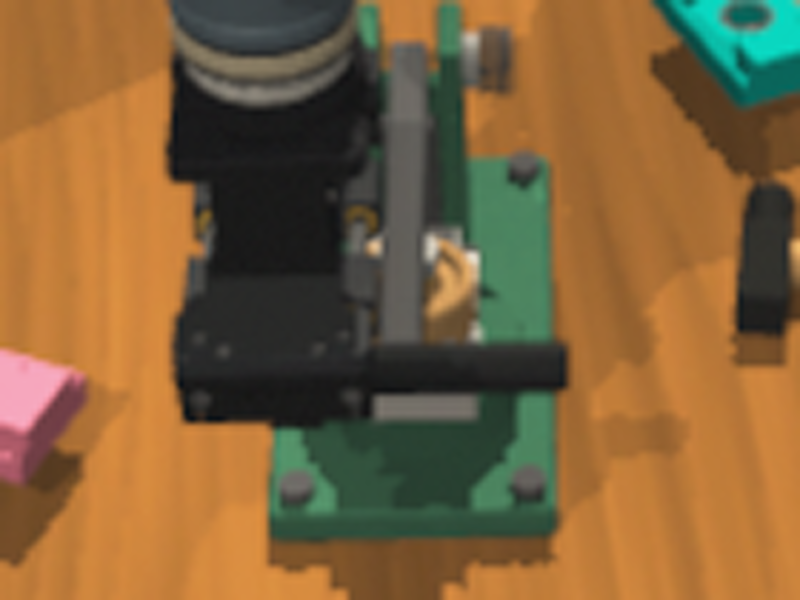

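Emit:
{"name": "send_rows", "arguments": {"moves": [[[0, 0, 0, 0, 0.05, 0.05, -1], [0, 0, 0, 0, 0.05, 0.05, -1], [0, 0, 0, 0, 0, 0, -1], [0, 0, 0, 0, 0, 0, -1], [0, 0, 0, 0, 0, 0, -1]]]}}

```text
time_s: 28.8
position: [0.4525, 0.071, 0.1101]
tcp_rot: [[-0.996, 0.085, -0.001], [0.085, 0.996, 0.002], [0.001, 0.002, -1.0]]
force: [-9.1, 7.7, 41.4]
opening: 0.245
```

```bash
python3 - <<'E'
from plan import *
st()
E
```

```text
28.8 pos [0.4525 0.071  0.1101] open 0.2450507543245952 F [-9.1176  7.6941 41.4371]
[[-0.9964  0.0848 -0.001 ]
 [ 0.0848  0.9964  0.0022]
 [ 0.0012  0.0021 -1.    ]]
q [ -5.1846  28.7149 111.6264   0.1862  39.7288 -90.4646]
```

```bash
python3 - <<'E'
from swing import *
rows([0,3,7.5]+list(np.arange(13,99,5))+[98,99])
E
```

```text
[[[0,0,0,0,0.03,-1.1,-1],[0,0,0,0,0.15,-1.64,-1],[0,0,0,0,0.36,-1.98,-1],[0,0,0,0,0.49,-1.77,-1],[0,0,0,0,0.64,-1.72,-1]]]
[[[0,0,0,0,0.79,-1.65,-1],[0,0,0,0,0.93,-1.58,-1],[0,0,0,0,1.06,-1.49,-1],[0,0,0,0,1.19,-1.39,-1],[0,0,0,0,1.31,-1.28,-1]]]
[[[0,0,0,0,1.41,-1.17,-1],[0,0,0,0,1.51,-1.04,-1],[0,0,0,0,1.59,-0.9,-1],[0,0,0,0,1.67,-0.76,-1],[0,0,0,0,1.73,-0.61,-1]]]
[[[0,0,0,0,1.77,-0.46,-1],[0,0,0,0,1.81,-0.3,-1],[0,0,0,0,1.83,-0.14,-1],[0,0,0,0,1.83,0.02,-1],[0,0,0,0,1.82,0.18,-1]]]
[[[0,0,0,0,0,0,-1],[0,0,0,0,0.36,0.05,-1],[0,0,0,0,0,0,-1],[0,0,0,0,0,0,-1],[0,0,0,0,0,0,-1]]]
```

Emit:
{"name": "send_rows", "arguments": {"moves": [[[0, 0, 0, 0, 0.03, -1.1, -1], [0, 0, 0, 0, 0.15, -1.64, -1], [0, 0, 0, 0, 0.36, -1.98, -1], [0, 0, 0, 0, 0.49, -1.77, -1], [0, 0, 0, 0, 0.64, -1.72, -1]]]}}

```text
time_s: 29.3
position: [0.4539, 0.0877, 0.1883]
tcp_rot: [[-0.996, 0.085, -0.003], [0.085, 0.996, 0.003], [0.004, 0.003, -1.0]]
force: [1.3, 11.1, -5.5]
opening: 0.241
```

Emit:
{"name": "send_rows", "arguments": {"moves": [[[0, 0, 0, 0, 0.79, -1.65, -1], [0, 0, 0, 0, 0.93, -1.58, -1], [0, 0, 0, 0, 1.06, -1.49, -1], [0, 0, 0, 0, 1.19, -1.39, -1], [0, 0, 0, 0, 1.31, -1.28, -1]]]}}

```text
time_s: 29.8
position: [0.4588, 0.1429, 0.2602]
tcp_rot: [[-0.996, 0.086, -0.003], [0.086, 0.996, 0.009], [0.004, 0.008, -1.0]]
force: [5.6, 17.7, -21.8]
opening: 0.238
```

Emit:
{"name": "send_rows", "arguments": {"moves": [[[0, 0, 0, 0, 1.41, -1.17, -1], [0, 0, 0, 0, 1.51, -1.04, -1], [0, 0, 0, 0, 1.59, -0.9, -1], [0, 0, 0, 0, 1.67, -0.76, -1], [0, 0, 0, 0, 1.73, -0.61, -1]]]}}

```text
time_s: 30.3
position: [0.4655, 0.2184, 0.3035]
tcp_rot: [[-0.996, 0.084, -0.005], [0.084, 0.996, -0.001], [0.005, -0.001, -1.0]]
force: [4.8, 3.9, -18.4]
opening: 0.235
```

Emit:
{"name": "send_rows", "arguments": {"moves": [[[0, 0, 0, 0, 1.77, -0.46, -1], [0, 0, 0, 0, 1.81, -0.3, -1], [0, 0, 0, 0, 1.83, -0.14, -1], [0, 0, 0, 0, 1.83, 0.02, -1], [0, 0, 0, 0, 1.82, 0.18, -1]]]}}

```text
time_s: 30.8
position: [0.4735, 0.3065, 0.3112]
tcp_rot: [[-0.996, 0.084, -0.004], [0.084, 0.996, -0.006], [0.004, -0.006, -1.0]]
force: [2.1, -1.6, -8.3]
opening: 0.237
```

Emit:
{"name": "send_rows", "arguments": {"moves": [[[0, 0, 0, 0, 0.2, 0, -1], [0, 0, 0, 0, 0, 0, -1], [0, 0, 0, 0, 0, 0, 1], [0, 0, 0, 0, 0, 0, 1], [0, 0, 0, 0, 0, 0, 1]]]}}

```text
time_s: 31.3
position: [0.4755, 0.3106, 0.3168]
tcp_rot: [[-0.996, 0.085, 0.005], [0.085, 0.996, 0.004], [-0.004, 0.004, -1.0]]
force: [0.2, 0.9, 0.7]
opening: 0.421
```

Emit:
{"name": "send_rows", "arguments": {"moves": [[[0, 0, 0, 0, 0, 0, 1], [0, 0, 0, 0, 0, 0, 1], [0, 0, 0, 0, 0, -1, 1], [0, 0, 0, 0, 0, -3, 1], [0, 0, 0, 0, 0, -4, 1]]]}}

```text
time_s: 31.8
position: [0.4735, 0.3092, 0.3939]
tcp_rot: [[-0.996, 0.085, -0.004], [0.085, 0.996, -0.002], [0.004, -0.002, -1.0]]
force: [1.1, 0.7, -0.4]
opening: 0.881
```

```bash
python3 - <<'E'
from plan import *
st()
im=capture("side");u=proj("side",(*pw(0,0),.09)).astype(int);t=capture("top");v=proj("top",(*pw(0,0),.09)).astype(int)
g=lambda im,u:cv2.resize(im[u[1]-35:u[1]+40,u[0]-50:u[0]+50],(400,300),interpolation=cv2.INTER_CUBIC)
cv2.imwrite("pics/c9.png",np.vstack([np.hstack([g(im,u),g(t,v)]),np.hstack([cv2.resize(im[80:280,200:460],(400,300)),cv2.resize(t,(400,300))])]))
plan([(.48,.17,.40,0,1),(.5046,.1636,.14,-5.2,1),(.5046,.1636,.074,-5.2,1,.02)])
E
```

```text
31.8 pos [0.4735 0.3092 0.3939] open 0.8811049254092473 F [ 1.1039  0.738  -0.4493]
[[-0.9964  0.0845 -0.004 ]
 [ 0.0845  0.9964 -0.0017]
 [ 0.0038 -0.002  -1.    ]]
q [ 21.8256  16.9742  76.4471  -0.0064  86.8276 -63.3243]
[[[0.1,0,6.6,-0.11,-1.08,0,1],[0.1,0,6.6,-0.23,-1.06,0,1],[0.1,0,6.6,-0.35,-1.02,0.01,1],[0.1,0,6.6,-0.47,-0.98,0.01,1],[0.1,0,6.6,-0.58,-0.92,0.01,1]]]
[[[0.1,0,6.6,-0.68,-0.85,0.01,1],[0.1,0,6.6,-0.77,-0.76,0.01,1],[0.1,0,6.6,-0.85,-0.67,0.01,1],[0.1,0,6.6,-0.92,-0.57,0.01,1],[0.1,0,6.6,-0.98,-0.46,0.01,1]]]
[[[0.1,0,6.6,-1.03,-0.35,0.01,1],[0.1,0,6.6,-1.06,-0.23,0.01,1],[0.1,0,6.6,-1.08,-0.1,0.01,1],[0,0,0.7,-0.09,0.35,3.71,1],[0,0,0.7,-0.09,0.35,3.71,1]]]
[[[0,0,0.7,-0.08,0.35,3.71,1],[0,0,0.7,-0.08,0.35,3.71,1],[0,0,0.7,-0.07,0.36,3.71,1],[0,0,0.7,-0.07,0.36,3.71,1],[0,0,0.7,-0.06,0.36,3.71,1]]]
[[[0,0,0,0,0,1.65,1],[0,0,0,0,0,1.65,1],[0,0,0,0,0,1.65,1],[0,0,0,0,0,1.65,1],[0,0,0,0,0,0,1]]]
```

View pics/c9.png

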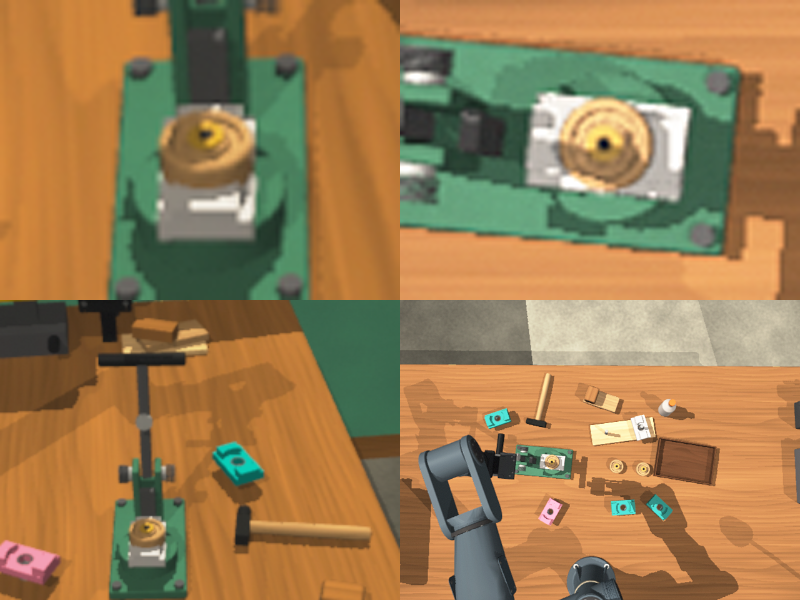

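```bash
cat > bush.py <<'E'
from plan import *
def yel(c,x,y,zs):
    im=capture(c);u=proj(c,(x,y,zs[0])).astype(int);h=cv2.cvtColor(im,cv2.COLOR_BGR2HSV)
    m=((h[...,0]>20)&(h[...,0]<33)&(h[...,1]>180)&(h[...,2]>120)).astype(np.uint8)
    w=np.zeros_like(m);w[u[1]-14:u[1]+15,u[0]-14:u[0]+15]=1;p=np.argwhere(m*w)[:,::-1]
    print(c,len(p),"mean",p.mean(0) if len(p) else None,"box",(p.min(0),p.max(0)) if len(p) else None,"pred",[(z,proj(c,(x,y,z)).round(1).tolist()) for z in zs])
E
python3 - <<'E'
from bush import *
for c in("side","top"): yel(c,.5048,.1640,[.098,.110])
for w in((.4795,-.2243),(.4915,-.1085)): yel("side",*w,[.030,.042]);yel("top",*w,[.030,.042])
E
```

```text
side 9 mean [296.8889 230.8889] box (array([295, 229]), array([298, 233])) pred [(0.098, [294.6, 230.8]), (0.11, [294.4, 227.3])]
top 0 mean None box None pred [(0.098, [242.3, 258.6]), (0.11, [241.7, 258.3])]
side 42 mean [297.1429 373.4762] box (array([293, 370]), array([302, 377])) pred [(0.03, [297.5, 376.7]), (0.042, [297.3, 373.4])]
top 0 mean None box None pred [(0.03, [389.3, 269.6]), (0.042, [390.0, 269.4])]
side 34 mean [298.2353 329.9412] box (array([294, 327]), array([303, 333])) pred [(0.03, [298.8, 332.7]), (0.042, [298.6, 329.4])]
top 0 mean None box None pred [(0.03, [346.4, 265.1]), (0.042, [346.8, 264.9])]
```

Emit:
{"name": "send_rows", "arguments": {"moves": [[[0, 0, 6.6, -0.11, -1.08, 0, 1], [0, 0, 6.6, -0.23, -1.06, 0, 1], [0, 0, 6.6, -0.35, -1.02, 0.01, 1], [0, 0, 6.6, -0.47, -0.98, 0.01, 1], [0, 0, 6.6, -0.58, -0.92, 0.01, 1]]]}}

```text
time_s: 32.7
position: [0.4749, 0.2549, 0.3924]
tcp_rot: [[-0.787, 0.617, -0.003], [0.617, 0.787, -0.001], [0.002, -0.002, -1.0]]
force: [0.5, 0.7, 0.0]
opening: 1.001
```

Emit:
{"name": "send_rows", "arguments": {"moves": [[[0, 0, 6.6, -0.68, -0.85, 0.01, 1], [0, 0, 6.6, -0.77, -0.76, 0.01, 1], [0, 0, 6.6, -0.85, -0.67, 0.01, 1], [0, 0, 6.6, -0.92, -0.57, 0.01, 1], [0, 0, 6.6, -0.98, -0.46, 0.01, 1]]]}}

```text
time_s: 33.2
position: [0.4756, 0.2008, 0.392]
tcp_rot: [[-0.324, 0.946, -0.003], [0.946, 0.324, -0.0], [0.0, -0.003, -1.0]]
force: [0.5, 0.5, -0.2]
opening: 1.0
```

Emit:
{"name": "send_rows", "arguments": {"moves": [[[0, 0, 6.6, -1.03, -0.35, 0.01, 1], [0, 0, 6.6, -1.06, -0.23, 0.01, 1], [0, 0, 6.6, -1.08, -0.1, 0.01, 1], [0, 0, 0.7, -0.09, 0.35, 3.71, 1], [0, 0, 0.7, -0.09, 0.35, 3.71, 1]]]}}

```text
time_s: 33.7
position: [0.4838, 0.1665, 0.318]
tcp_rot: [[0.037, 0.999, 0.002], [0.999, -0.037, 0.0], [0.0, 0.002, -1.0]]
force: [0.4, 1.5, -0.7]
opening: 1.0
```

Emit:
{"name": "send_rows", "arguments": {"moves": [[[0, 0, 0.7, -0.08, 0.35, 3.71, 1], [0, 0, 0.7, -0.08, 0.35, 3.71, 1], [0, 0, 0.7, -0.07, 0.36, 3.71, 1], [0, 0, 0.7, -0.07, 0.36, 3.71, 1], [0, 0, 0.7, -0.06, 0.36, 3.71, 1]]]}}

```text
time_s: 34.2
position: [0.5003, 0.162, 0.131]
tcp_rot: [[0.097, 0.995, -0.002], [0.995, -0.097, -0.0], [-0.0, -0.002, -1.0]]
force: [0.7, 0.6, 0.6]
opening: 1.001
```

```bash
python3 - <<'E'
from plan import *
st()
plan([(.5046,.1636,.0735,-5.2,1,.02)])
E
```

```text
34.2 pos [0.5003 0.162  0.131 ] open 1.0005173557851235 F [0.6694 0.6075 0.6189]
[[ 0.0971  0.9953 -0.0015]
 [ 0.9953 -0.0971 -0.0002]
 [-0.0003 -0.0015 -1.    ]]
q [  5.7602  30.342  101.2105  -0.0018  48.5365  11.3336]
[[[0,0,-0.1,0.07,0.14,1.92,1],[0,0,-0.1,0.07,0.14,1.92,1],[0,0,-0.1,0.07,0.14,1.92,1],[0,0,0,0,0,0,1],[0,0,0,0,0,0,1]]]
```

Emit:
{"name": "send_rows", "arguments": {"moves": [[[0, 0, -0.1, 0.06, 0.1, 2, 1], [0, 0, -0.1, 0.06, 0.1, 2, 1], [0, 0, -0.1, 0.05, 0.1, 1.5, 1], [0, 0, 0, 0, 0, 0.5, 1], [0, 0, 0, 0, 0, 0, 1]]]}}

```text
time_s: 34.7
position: [0.5031, 0.1634, 0.072]
tcp_rot: [[0.091, 0.996, -0.003], [0.996, -0.091, -0.0], [-0.001, -0.003, -1.0]]
force: [-0.9, -0.2, 0.6]
opening: 1.003
```

Emit:
{"name": "send_rows", "arguments": {"moves": [[[0, 0, 0, 0, 0, 0, 1], [0, 0, 0, 0, 0, 0, -1], [0, 0, 0, 0, 0, 0, -1], [0, 0, 0, 0, 0, 0, -1], [0, 0, 0, 0, 0, 0, -1]]]}}

```text
time_s: 35.2
position: [0.5042, 0.1636, 0.0735]
tcp_rot: [[0.091, 0.996, 0.001], [0.996, -0.091, 0.0], [0.0, 0.001, -1.0]]
force: [0.4, -0.4, 0.2]
opening: 0.721
```

Emit:
{"name": "send_rows", "arguments": {"moves": [[[0, 0, 0, 0, 0, 0, -1], [0, 0, 0, 0, 0, -0.5, -1], [0, 0, 0, 0, 0, -1, -1], [0, 0, 0, 0, 0, -2, -1], [0, 0, 0, 0, 0, -2, -1]]]}}

```text
time_s: 35.7
position: [0.5037, 0.1636, 0.129]
tcp_rot: [[0.091, 0.996, -0.001], [0.996, -0.091, -0.0], [-0.0, -0.001, -1.0]]
force: [-0.1, -0.3, -1.6]
opening: 0.682
```

```bash
cat >> plan.py <<'E'
def tray(s): return .5136+.1495*s,-.4053+.9888*s
E
python3 - <<'E'
from plan import *
st()
t=tray(-.075);print(t)
plan([(.49,.05,.15,-5.2,-1),(*t,.13,-8.6,-1),(*t,.03,-8.6,-1,.03)])
E
```

```text
35.7 pos [0.5037 0.1636 0.129 ] open 0.6816456141602029 F [-0.059  -0.3098 -1.5582]
[[ 0.0914  0.9958 -0.0008]
 [ 0.9958 -0.0914 -0.0001]
 [-0.0001 -0.0008 -1.    ]]
q [  5.891   30.7387 100.7958   0.0005  48.511   11.132 ]
(0.5023875, -0.47946)
[[[0,0,0,-3.81,-0.11,-0.7,-1],[0,0,0,-3.81,-0.11,-0.7,-1],[0,0,0,-3.81,-0.11,-0.7,-1],[0,0,0.2,-3.76,0.43,0.14,-1],[0,0,0.2,-3.76,0.45,0.14,-1]]]
[[[0,0,0.2,-3.75,0.46,0.14,-1],[0,0,0.2,-3.75,0.48,0.14,-1],[0,0,0.2,-3.75,0.49,0.14,-1],[0,0,0.2,-3.75,0.51,0.14,-1],[0,0,0.2,-3.75,0.53,0.14,-1]]]
[[[0,0,0.2,-3.74,0.54,0.14,-1],[0,0,0.2,-3.74,0.56,0.14,-1],[0,0,0.2,-3.74,0.57,0.14,-1],[0,0,0.2,-3.74,0.59,0.14,-1],[0,0,0.2,-3.73,0.61,0.14,-1]]]
[[[0,0,0.2,-3.73,0.62,0.14,-1],[0,0,0.2,-3.73,0.64,0.14,-1],[0,0,0,0,0,2.5,-1],[0,0,0,0,0,2.5,-1],[0,0,0,0,0,2.5,-1]]]
[[[0,0,0,0,0,2.5,-1],[0,0,0,0,0,0,-1],[0,0,0,0,0,0,-1],[0,0,0,0,0,0,-1],[0,0,0,0,0,0,-1]]]
```

Emit:
{"name": "send_rows", "arguments": {"moves": [[[0, 0, 0, -2.8, -0.11, -0.9, -1], [0, 0, 0, -3.8, -0.11, -0.7, -1], [0, 0, 0, -3.8, -0.11, -0.7, -1], [0, 0, 0.2, -3.8, 0.43, 0.14, -1], [0, 0, 0.2, -3.8, 0.45, 0.14, -1]]]}}

```text
time_s: 36.2
position: [0.493, -0.0175, 0.1495]
tcp_rot: [[0.098, 0.995, 0.002], [0.995, -0.098, -0.0], [-0.0, 0.002, -1.0]]
force: [0.2, -0.5, -0.5]
opening: 0.682
```

Emit:
{"name": "send_rows", "arguments": {"moves": [[[0, 0, 0.2, -3.75, 0.46, 0.14, -1], [0, 0, 0.2, -3.75, 0.48, 0.14, -1], [0, 0, 0.2, -3.75, 0.49, 0.14, -1], [0, 0, 0.2, -3.75, 0.51, 0.14, -1], [0, 0, 0.2, -3.75, 0.53, 0.14, -1]]]}}

```text
time_s: 36.7
position: [0.4976, -0.2068, 0.142]
tcp_rot: [[0.116, 0.993, 0.001], [0.993, -0.116, -0.0], [-0.0, 0.001, -1.0]]
force: [0.3, 0.7, -0.9]
opening: 0.682
```

Emit:
{"name": "send_rows", "arguments": {"moves": [[[0, 0, 0.2, -3.74, 0.54, 0.14, -1], [0, 0, 0.2, -3.74, 0.56, 0.14, -1], [0, 0, 0.2, -3.74, 0.57, 0.14, -1], [0, 0, 0.2, -3.74, 0.59, 0.14, -1], [0, 0, 0.2, -3.73, 0.61, 0.14, -1]]]}}

```text
time_s: 37.2
position: [0.5031, -0.3957, 0.135]
tcp_rot: [[0.133, 0.991, 0.0], [0.991, -0.133, -0.0], [-0.0, 0.0, -1.0]]
force: [0.9, -0.2, -1.7]
opening: 0.683
```

Emit:
{"name": "send_rows", "arguments": {"moves": [[[0, 0, 0.2, -3.73, 0.62, 0.14, -1], [0, 0, 0.2, -3.73, 0.64, 0.14, -1], [0, 0, 0, -1, 0, 2.5, -1], [0, 0, 0, 0, 0, 2.5, -1], [0, 0, 0, 0, 0, 2.5, -1]]]}}

```text
time_s: 37.7
position: [0.504, -0.4806, 0.0564]
tcp_rot: [[0.141, 0.99, 0.0], [0.99, -0.141, -0.0], [-0.0, 0.001, -1.0]]
force: [-0.3, -0.7, -0.9]
opening: 0.685
```

Emit:
{"name": "send_rows", "arguments": {"moves": [[[0, 0, 0, 0, 0, 2.3, -1], [0, 0, 0, 0, 0, 0, -1], [0, 0, 0, 0, 0, 0, -1], [0, 0, 0, 0, 0, 0, -1], [0, 0, 0, 0, 0, 0, -1]]]}}

```text
time_s: 38.2
position: [0.5053, -0.4807, 0.0355]
tcp_rot: [[0.14, 0.99, 0.002], [0.99, -0.14, -0.003], [-0.002, 0.002, -1.0]]
force: [-0.3, -0.6, -1.3]
opening: 0.685
```

```bash
python3 - <<'E'
from plan import *
st();t=tray(-.075)
plan([(*t,.013,-8.6,-1,.008)])
im=capture("side");cv2.imwrite("pics/c10.png",cv2.resize(im[330:480,220:420],(800,600)))
E
```

```text
38.2 pos [ 0.5053 -0.4807  0.0355] open 0.6847369786273056 F [-0.3199 -0.6074 -1.3297]
[[ 0.1397  0.9902  0.002 ]
 [ 0.9902 -0.1397 -0.0027]
 [-0.0023  0.0024 -1.    ]]
q [-52.7317  48.3588  77.9533   0.      53.4966 -44.7037]
[[[0,0,0.2,0.03,-0.1,0.75,-1],[0,0,0.2,0.03,-0.1,0.75,-1],[0,0,0.2,0.03,-0.1,0.75,-1],[0,0,0,0,0,0,-1],[0,0,0,0,0,0,-1]]]
```

View pics/c10.png

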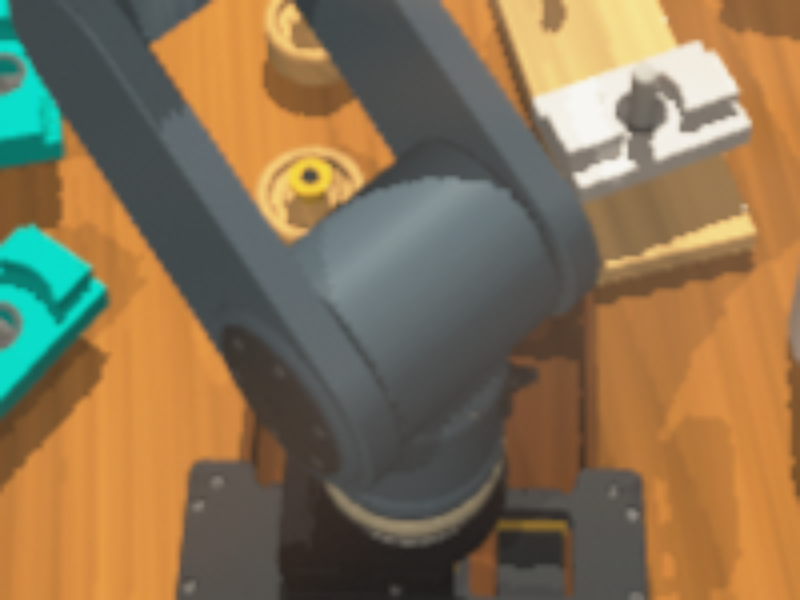

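Emit:
{"name": "send_rows", "arguments": {"moves": [[[0, 0, 0.2, 0, -0.1, 0.7, -1], [0, 0, 0.2, 0, -0.1, 0.7, -1], [0, 0, 0, 0, 0, 0.6, -1], [0, 0, 0, 0, 0, 0.3, -1], [0, 0, 0, 0, 0, 0, -1]]]}}

```text
time_s: 38.75
position: [0.5018, -0.4789, 0.0114]
tcp_rot: [[0.146, 0.989, -0.002], [0.989, -0.146, 0.001], [0.001, -0.002, -1.0]]
force: [-1.6, 2.3, 7.3]
opening: 0.684
```

Emit:
{"name": "send_rows", "arguments": {"moves": [[[0, 0, 0, 0, 0, 0, -1], [0, 0, 0, 0, 0, 0, 0], [0, 0, 0, 0, 0, 0, 1], [0, 0, 0, 0, 0, 0, 1], [0, 0, 0, 0, 0, 0, 1]]]}}

```text
time_s: 39.25
position: [0.5024, -0.4794, 0.01]
tcp_rot: [[0.147, 0.989, -0.0], [0.989, -0.147, 0.0], [0.0, -0.0, -1.0]]
force: [-0.5, -0.1, 0.2]
opening: 0.869
```

Emit:
{"name": "send_rows", "arguments": {"moves": [[[0, 0, 0, 0, 0, 0, 1], [0, 0, 0, 0, 0, -1, 1], [0, 0, 0, 0, 0, -3, 1], [0, 0, 0, 0, 0, -4, 1], [0, 0, 0, 0, 0, -4, 1]]]}}

```text
time_s: 39.75
position: [0.5022, -0.4793, 0.1318]
tcp_rot: [[0.147, 0.989, -0.001], [0.989, -0.147, 0.001], [0.001, -0.001, -1.0]]
force: [0.4, -1.1, -0.9]
opening: 0.998
```

```bash
cat > wheels.py <<'E'
from fit import *
a=np.linspace(0,6.28,40)
def wh(c,w,z=0):
    m=near(c,"wheel1",w,z+.02)
    if m is None: print(c,w,"none");return
    x,f=fitmask({c:m},lambda p:[(p[0]+.03*np.cos(t),p[1]+.03*np.sin(t),z+k) for t in a for k in(0,.026)],list(w));print(c,x,round(f,3))
E
python3 - <<'E'
from plan import *
from wheels import *
st()
for c in("top","side"):
    capture(c)
    for w in((.4795,-.2243),(.4915,-.109)): wh(c,w)
    wh(c,(.502,-.481),.006)
plan([(.4793,-.2246,.12,-5.2,1),(.4793,-.2246,.05,-5.2,1)])
E
```

```text
39.75 pos [ 0.5022 -0.4793  0.1318] open 0.9977427512808776 F [ 0.3757 -1.0592 -0.897 ]
[[ 0.1469  0.9892 -0.0005]
 [ 0.9892 -0.1469  0.0007]
 [ 0.0006 -0.0006 -1.    ]]
q [-52.8627  41.2595  75.634    0.0005  63.1547 -44.4171]
top [ 0.4792 -0.2237] 0.119
top [ 0.491  -0.1084] 0.059
top [ 0.5039 -0.4779] 0.173
side (0.4795, -0.2243) none
side [ 0.4869 -0.0955] 1.002
side (0.502, -0.481) none
[[[0,0,-0.5,3.54,-0.85,0.14,1],[0,0,-0.5,3.55,-0.82,0.13,1],[0,0,-0.5,3.55,-0.79,0.13,1],[0,0,-0.5,3.56,-0.76,0.13,1],[0,0,-0.5,3.57,-0.73,0.13,1]]]
[[[0,0,-0.5,3.57,-0.7,0.13,1],[0,0,-0.5,3.58,-0.67,0.13,1],[0,0,0,0,0,3.5,1],[0,0,0,0,0,3.5,1],[0,0,0,0,0,0,1]]]
```

Emit:
{"name": "send_rows", "arguments": {"moves": [[[0, 0, -0.5, 3.54, -0.85, 0.14, 1], [0, 0, -0.5, 3.55, -0.82, 0.13, 1], [0, 0, -0.5, 3.55, -0.79, 0.13, 1], [0, 0, -0.5, 3.56, -0.76, 0.13, 1], [0, 0, -0.5, 3.57, -0.73, 0.13, 1]]]}}

```text
time_s: 40.65
position: [0.4853, -0.2962, 0.1225]
tcp_rot: [[0.104, 0.995, -0.002], [0.995, -0.104, 0.002], [0.002, -0.002, -1.0]]
force: [0.2, -0.1, -0.1]
opening: 1.001
```

Emit:
{"name": "send_rows", "arguments": {"moves": [[[0, 0, -0.5, 3.57, -0.7, 0.13, 1], [0, 0, -0.5, 3.64, -0.67, 0.13, 1], [0, 0, 0, 0, 0, 3, 1], [0, 0, 0, 0, 0, 3, 1], [0, 0, 0, 0, 0, 0, 1]]]}}

```text
time_s: 41.15
position: [0.477, -0.2226, 0.0575]
tcp_rot: [[0.086, 0.996, -0.008], [0.996, -0.085, 0.006], [0.005, -0.008, -1.0]]
force: [-0.9, -0.1, 0.4]
opening: 1.001
```

Emit:
{"name": "send_rows", "arguments": {"moves": [[[0, 0, 0, 0, 0, 0, 1], [0, 0, 0, 0, 0, 0, 1], [0, 0, 0, 0, 0, 0, 1], [0, 0, 0, 0, 0, 0, 1], [0, 0, 0, 0, 0, 0, 1]]]}}

```text
time_s: 41.65
position: [0.4801, -0.2255, 0.0621]
tcp_rot: [[0.086, 0.996, 0.001], [0.996, -0.086, -0.001], [-0.001, 0.001, -1.0]]
force: [0.0, -0.1, -0.7]
opening: 1.002
```

```bash
python3 - <<'E'
from plan import *
from wheels import *
st()
capture("side");wh("side",(.4795,-.2243))
plan([(.4793,-.2241,.005,-5.2,1,.02)])
E
```

```text
41.65 pos [ 0.4801 -0.2255  0.0621] open 1.0021148139400455 F [ 0.0164 -0.0509 -0.6902]
[[ 0.0864  0.9963  0.0012]
 [ 0.9963 -0.0864 -0.0009]
 [-0.0008  0.0013 -1.    ]]
q [-37.236   37.2908 103.0824   0.0004  39.5421 -32.2777]
side [ 0.4795 -0.2226] 0.114
[[[0,0,0.1,0.04,-0.03,1.89,1],[0,0,0.1,0.04,-0.02,1.89,1],[0,0,0.1,0.04,-0.02,1.89,1],[0,0,0,0,0,0,1],[0,0,0,0,0,0,1]]]
```

Emit:
{"name": "send_rows", "arguments": {"moves": [[[0, 0, 0.1, 0.06, -0.03, 2, 1], [0, 0, 0.1, 0.05, -0.03, 2, 1], [0, 0, 0.1, 0.05, -0.02, 1.2, 1], [0, 0, 0, 0, 0, 0.5, 1], [0, 0, 0, 0, 0, 0, 1]]]}}

```text
time_s: 42.25
position: [0.4789, -0.2232, 0.0038]
tcp_rot: [[0.091, 0.996, -0.001], [0.996, -0.091, 0.001], [0.001, -0.001, -1.0]]
force: [-0.5, -0.1, -0.3]
opening: 0.999
```

Emit:
{"name": "send_rows", "arguments": {"moves": [[[0, 0, 0, 0, 0, 0, 1], [0, 0, 0, 0, 0, 0, -1], [0, 0, 0, 0, 0, 0, -1], [0, 0, 0, 0, 0, 0, -1], [0, 0, 0, 0, 0, 0, -1]]]}}

```text
time_s: 42.75
position: [0.4792, -0.2235, 0.0046]
tcp_rot: [[0.091, 0.996, 0.0], [0.996, -0.091, -0.0], [-0.0, 0.0, -1.0]]
force: [0.3, -0.4, 0.8]
opening: 0.724
```

Emit:
{"name": "send_rows", "arguments": {"moves": [[[0, 0, 0, 0, 0, 0, -1], [0, 0, 0, 0, 0, -1, -1], [0, 0, 0, 0, 0, -3, -1], [0, 0, 0, 0, 0, -4, -1], [0, 0, 0, 0, 0, -4, -1]]]}}

```text
time_s: 43.25
position: [0.4785, -0.2229, 0.1256]
tcp_rot: [[0.091, 0.996, -0.001], [0.996, -0.091, 0.001], [0.001, -0.001, -1.0]]
force: [1.4, -0.3, 0.0]
opening: 0.682
```

```bash
python3 - <<'E'
from plan import *
st()
plan([(.495,.09,.14,-5.2,-1),(.5046,.1637,.12,-5.2,-1,.02)])
E
```

```text
43.25 pos [ 0.4785 -0.2229  0.1256] open 0.6815448327818294 F [ 1.4137 -0.3085  0.024 ]
[[ 0.0914  0.9958 -0.0012]
 [ 0.9958 -0.0914  0.0009]
 [ 0.0008 -0.0013 -1.    ]]
q [-37.1196  30.9658 101.1507  -0.0001  47.9728 -31.8774]
[[[0,0,0,3.91,-0.15,-0.18,-1],[0,0,0,3.91,-0.15,-0.18,-1],[0,0,0,3.91,-0.15,-0.18,-1],[0,0,0,3.91,-0.15,-0.18,-1],[0,0,0,3.91,-0.15,-0.18,-1]]]
[[[0,0,0,3.91,-0.15,-0.18,-1],[0,0,0,3.91,-0.15,-0.18,-1],[0,0,0,3.91,-0.15,-0.18,-1],[0,0,0,1.86,0.07,0.5,-1],[0,0,0,1.86,0.07,0.5,-1]]]
[[[0,0,0,1.86,0.07,0.5,-1],[0,0,0,1.86,0.07,0.5,-1],[0,0,0,0,0,0,-1],[0,0,0,0,0,0,-1],[0,0,0,0,0,0,-1]]]
```

Emit:
{"name": "send_rows", "arguments": {"moves": [[[0, 0, 0, 3.91, -0.15, -0.18, -1], [0, 0, 0, 3.91, -0.15, -0.18, -1], [0, 0, 0, 3.91, -0.15, -0.18, -1], [0, 0, 0, 3.91, -0.15, -0.18, -1], [0, 0, 0, 3.91, -0.15, -0.18, -1]]]}}

```text
time_s: 43.75
position: [0.4892, -0.0265, 0.134]
tcp_rot: [[0.092, 0.996, 0.0], [0.996, -0.092, -0.0], [-0.0, 0.0, -1.0]]
force: [0.6, -0.6, -0.1]
opening: 0.679
```

Emit:
{"name": "send_rows", "arguments": {"moves": [[[0, 0, 0, 3.91, -0.15, -0.18, -1], [0, 0, 0, 3.91, -0.15, -0.18, -1], [0, 0, 0, 3.91, -0.15, -0.18, -1], [0, 0, 0, 1.86, 0.07, 0.5, -1], [0, 0, 0, 1.86, 0.07, 0.5, -1]]]}}

```text
time_s: 44.25
position: [0.5003, 0.1278, 0.1294]
tcp_rot: [[0.09, 0.996, 0.001], [0.996, -0.09, 0.0], [0.0, 0.001, -1.0]]
force: [1.3, -0.7, -1.8]
opening: 0.68
```

Emit:
{"name": "send_rows", "arguments": {"moves": [[[0, 0, 0, 1.86, 0.07, 0.5, -1], [0, 0, 0, 1.86, 0.07, 0.5, -1], [0, 0, 0, 0, 0, 0, -1], [0, 0, 0, 0, 0, 0, -1], [0, 0, 0, 0, 0, 0, -1]]]}}

```text
time_s: 44.75
position: [0.5052, 0.1624, 0.1191]
tcp_rot: [[0.092, 0.996, 0.0], [0.996, -0.092, -0.0], [-0.0, 0.0, -1.0]]
force: [0.1, 0.5, -0.0]
opening: 0.683
```

```bash
python3 - <<'E'
from plan import *
st()
plan([(.5046,.1637,.082,-5.2,-1,.01)])
E
```

```text
44.75 pos [0.5052 0.1624 0.1191] open 0.6830480972838334 F [ 0.0541  0.4973 -0.0446]
[[ 0.0918  0.9958  0.    ]
 [ 0.9958 -0.0918 -0.0003]
 [-0.0003  0.     -1.    ]]
q [  5.7565  31.7135 101.0952  -0.0217  47.192   11.0358]
[[[0,0,0,0.03,-0.02,0.93,-1],[0,0,0,0.03,-0.02,0.93,-1],[0,0,0,0.03,-0.02,0.93,-1],[0,0,0,0.03,-0.02,0.93,-1],[0,0,0,0,0,0,-1]]]
```

Emit:
{"name": "send_rows", "arguments": {"moves": [[[0, 0, 0, 0.04, -0.02, 0.93, -1], [0, 0, 0, 0.04, -0.02, 0.93, -1], [0, 0, 0, 0.04, -0.02, 0.93, -1], [0, 0, 0, 0.03, 0, 0.93, -1], [0, 0, 0, 0, 0, 0, -1]]]}}

```text
time_s: 45.25
position: [0.5036, 0.1643, 0.0797]
tcp_rot: [[0.092, 0.996, -0.004], [0.996, -0.092, -0.0], [-0.001, -0.004, -1.0]]
force: [0.4, -0.2, -0.3]
opening: 0.682
```

Emit:
{"name": "send_rows", "arguments": {"moves": [[[0, 0, 0, 0, 0, 0.2, -1], [0, 0, 0, 0, 0, 0.2, -1], [0, 0, 0, 0, 0, 0, -1], [0, 0, 0, 0, 0, 0, -1], [0, 0, 0, 0, 0, 0, -1]]]}}

```text
time_s: 45.75
position: [0.505, 0.1646, 0.0778]
tcp_rot: [[0.091, 0.996, 0.001], [0.996, -0.091, 0.0], [0.0, 0.001, -1.0]]
force: [-0.3, -0.1, -0.4]
opening: 0.685
```

```bash
python3 - <<'E'
from plan import *
s=st();print(s["moment"])
plan([(.5046,.1637,.0725,-5.2,-1,.0025)])
E
```

```text
45.75 pos [0.505  0.1646 0.0778] open 0.6849658680373504 F [-0.3356 -0.1232 -0.4244]
[[ 0.0913  0.9958  0.0006]
 [ 0.9958 -0.0913  0.0001]
 [ 0.0001  0.0006 -1.    ]]
q [  5.993   35.7463 102.4924  -0.0001  41.7247  11.2333]
[-0.0535  0.0358  0.005 ]
[[[0,0,0,-0.03,-0.01,0.18,-1],[0,0,0,-0.03,-0.01,0.18,-1],[0,0,0,-0.03,-0.01,0.18,-1],[0,0,0,0,0,0,-1],[0,0,0,0,0,0,-1]]]
```

Emit:
{"name": "send_rows", "arguments": {"moves": [[[0, 0, 0, -0.03, -0.01, 0.18, -1], [0, 0, 0, -0.03, -0.01, 0.18, -1], [0, 0, 0, -0.03, -0.01, 0.18, -1], [0, 0, 0, 0, 0, 0, -1], [0, 0, 0, 0, 0, 0, -1]]]}}

```text
time_s: 46.25
position: [0.5045, 0.1638, 0.0723]
tcp_rot: [[0.091, 0.996, 0.0], [0.996, -0.091, 0.0], [0.0, 0.0, -1.0]]
force: [-0.0, 0.6, 2.9]
opening: 0.685
```

Emit:
{"name": "send_rows", "arguments": {"moves": [[[0, 0, 0, 0, 0, 0, 0], [0, 0, 0, 0, 0, 0, 1], [0, 0, 0, 0, 0, 0, 1], [0, 0, 0, 0, 0, 0, 1], [0, 0, 0, 0, 0, 0, 1]]]}}

```text
time_s: 46.75
position: [0.5045, 0.1637, 0.072]
tcp_rot: [[0.091, 0.996, -0.0], [0.996, -0.091, -0.0], [-0.0, -0.0, -1.0]]
force: [-0.3, -0.6, -0.6]
opening: 0.948
```

Emit:
{"name": "send_rows", "arguments": {"moves": [[[0, 0, 0, 0, -0.02, -0.8, 1], [0, 0, 0, 0, -0.01, -2, 1], [0, 0, 0, 0, -0.01, -2, 1], [0, 0, 0, 0, -0.01, -2, 1], [0, 0, -2.9, -0.08, -0.34, -3.71, 1]]]}}

```text
time_s: 47.25
position: [0.4993, 0.1631, 0.177]
tcp_rot: [[0.04, 0.999, -0.004], [0.999, -0.04, -0.0], [-0.001, -0.004, -1.0]]
force: [0.1, 1.0, -0.3]
opening: 0.999
```

Emit:
{"name": "send_rows", "arguments": {"moves": [[[0, 0, -2.9, -0.06, -0.35, -3.71, 1], [0, 0, -2.9, -0.05, -0.35, -3.71, 1], [0, 0, -2.9, -0.03, -0.35, -3.71, 1], [0, 0, -2.9, -0.01, -0.35, -3.71, 1], [0, 0, -2.9, 0.01, -0.35, -3.71, 1]]]}}

```text
time_s: 47.75
position: [0.4823, 0.1607, 0.3649]
tcp_rot: [[-0.213, 0.977, 0.001], [0.977, 0.213, 0.0], [-0.0, 0.001, -1.0]]
force: [0.1, -0.8, 0.2]
opening: 0.998
```

Emit:
{"name": "send_rows", "arguments": {"moves": [[[0, 0, -2.9, 0.02, -0.35, -3.71, 1], [0, 0, -6.4, 1.36, 0.32, 0.09, 1], [0, 0, -6.4, 1.31, 0.46, 0.09, 1], [0, 0, -6.4, 1.25, 0.61, 0.09, 1], [0, 0, -6.4, 1.18, 0.74, 0.09, 1]]]}}

```text
time_s: 48.25
position: [0.4771, 0.2163, 0.3968]
tcp_rot: [[-0.655, 0.756, 0.0], [0.756, 0.655, 0.0], [-0.0, 0.0, -1.0]]
force: [-0.5, 0.2, -0.1]
opening: 1.002
```

Emit:
{"name": "send_rows", "arguments": {"moves": [[[0, 0, -6.4, 1.09, 0.87, 0.09, 1], [0, 0, -6.4, 0.99, 0.98, 0.09, 1], [0, 0, -6.4, 0.87, 1.09, 0.09, 1], [0, 0, -6.4, 0.74, 1.18, 0.09, 1], [0, 0, -6.4, 0.61, 1.25, 0.09, 1]]]}}

```text
time_s: 48.75
position: [0.4746, 0.286, 0.3921]
tcp_rot: [[-0.956, 0.294, 0.0], [0.294, 0.956, -0.0], [-0.0, -0.0, -1.0]]
force: [0.0, 0.2, 0.2]
opening: 1.003
```

Emit:
{"name": "send_rows", "arguments": {"moves": [[[0, 0, -6.4, 0.47, 1.31, 0.09, 1], [0, 0, -6.4, 0.32, 1.35, 0.09, 1], [0, 0, 0, 0, 0, 0, 1], [0, 0, 0, 0, 0, 0, 1], [0, 0, 0, 0, 0, 0, 1]]]}}

```text
time_s: 49.25
position: [0.4738, 0.3127, 0.3901]
tcp_rot: [[-0.997, 0.081, 0.0], [0.081, 0.997, -0.0], [-0.0, -0.0, -1.0]]
force: [-0.3, -0.6, -0.7]
opening: 0.999
```

```bash
python3 - <<'E'
from bush import *
from wheels import *
st()
for c in("side","top"): yel(c,.5048,.1640,[.098,.110]);wh(c,(.5048,.164),.068)
for c in("side","top"): wh(c,(.491,-.1085))
plan([(.475,.3145,.313,85,1,.025)])
E
```

```text
49.25 pos [0.4738 0.3127 0.3901] open 0.9989868400889355 F [-0.3496 -0.6106 -0.6585]
[[-0.9967  0.0811  0.0001]
 [ 0.0811  0.9967 -0.0003]
 [-0.0001 -0.0003 -1.    ]]
q [ 22.1607  17.1825  76.7019  -0.0197  86.1185 -63.1841]
side 11 mean [296.6364 229.0909] box (array([294, 227]), array([299, 231])) pred [(0.098, [294.6, 230.8]), (0.11, [294.4, 227.3])]
side [0.507  0.1678] 0.245
top 0 mean None box None pred [(0.098, [242.3, 258.6]), (0.11, [241.7, 258.3])]
top [0.5066 0.1634] 0.055
side [ 0.4923 -0.1074] 0.061
top [ 0.4912 -0.1094] 0.066
[[[0,0,0.1,-0.02,0.04,1.92,1],[0,0,0.1,-0.02,0.04,1.92,1],[0,0,0.1,-0.02,0.04,1.92,1],[0,0,0.1,-0.02,0.04,1.92,1],[0,0,0,0,0,0,1]]]
```

Emit:
{"name": "send_rows", "arguments": {"moves": [[[0, 0, 0.1, -0.02, 0.04, 1.92, 1], [0, 0, 0.1, -0.02, 0.04, 1.92, 1], [0, 0, 0.1, -0.02, 0.04, 1.92, 1], [0, 0, 0.1, -0.02, 0.04, 1.92, 1], [0, 0, 0, 0, 0, 0, 1]]]}}

```text
time_s: 50.05
position: [0.4732, 0.314, 0.3104]
tcp_rot: [[-0.996, 0.087, -0.006], [0.087, 0.996, -0.002], [0.006, -0.003, -1.0]]
force: [-1.1, 0.5, 0.7]
opening: 1.0
```

```bash
python3 - <<'E'
from h import *
cv2.imwrite("pics/raw_before.png",capture("side"))
E
```

Emit:
{"name": "send_rows", "arguments": {"moves": [[[0, 0, 0, 0, 0, 0, 0], [0, 0, 0, 0, 0, 0, -1], [0, 0, 0, 0, 0, 0, -1], [0, 0, 0, 0, 0, 0, -1], [0, 0, 0, 0, 0, 0, -1]]]}}

```text
time_s: 50.6
position: [0.475, 0.3149, 0.3136]
tcp_rot: [[-0.996, 0.086, 0.001], [0.086, 0.996, 0.0], [-0.001, 0.0, -1.0]]
force: [0.2, 0.1, -0.0]
opening: 0.632
```

Emit:
{"name": "send_rows", "arguments": {"moves": [[[0, 0, 0, 0, 0, 0, -1], [0, 0, 0, 0, 0, 0, -1], [0, 0, 0, 0, 0, 0, -1], [0, 0, 0, 0, 0, 0, -1], [0, 0, 0, 0, 0, 0, -1]]]}}

```text
time_s: 51.1
position: [0.4749, 0.3158, 0.3134]
tcp_rot: [[-0.996, 0.086, 0.001], [0.086, 0.996, 0.002], [-0.0, 0.002, -1.0]]
force: [-0.7, 3.3, 1.7]
opening: 0.237
```

Emit:
{"name": "send_rows", "arguments": {"moves": [[[0, 0, 0, 0, -1.09, -0.16, -1], [0, 0, 0, 0, -1.83, -0.14, -1], [0, 0, 0, 0, -1.83, 0.02, -1], [0, 0, 0, 0, -1.82, 0.18, -1], [0, 0, 0, 0, -1.8, 0.33, -1]]]}}

```text
time_s: 51.6
position: [0.4673, 0.233, 0.3119]
tcp_rot: [[-0.996, 0.086, 0.001], [0.086, 0.996, 0.005], [-0.0, 0.006, -1.0]]
force: [-2.0, 4.1, 5.7]
opening: 0.242
```

Emit:
{"name": "send_rows", "arguments": {"moves": [[[0, 0, 0, 0, -1.77, 0.49, -1], [0, 0, 0, 0, -1.72, 0.64, -1], [0, 0, 0, 0, -1.65, 0.79, -1], [0, 0, 0, 0, -1.58, 0.93, -1], [0, 0, 0, 0, -1.49, 1.06, -1]]]}}

```text
time_s: 52.1
position: [0.4595, 0.1507, 0.2719]
tcp_rot: [[-0.996, 0.087, -0.001], [0.087, 0.996, 0.004], [0.002, 0.004, -1.0]]
force: [-3.0, 4.2, 3.1]
opening: 0.244
```

Emit:
{"name": "send_rows", "arguments": {"moves": [[[0, 0, 0, 0, -1.39, 1.19, -1], [0, 0, 0, 0, -1.28, 1.31, -1], [0, 0, 0, 0, -1.17, 1.41, -1], [0, 0, 0, 0, -1.04, 1.51, -1], [0, 0, 0, 0, -0.9, 1.59, -1]]]}}

```text
time_s: 52.6
position: [0.454, 0.0932, 0.2013]
tcp_rot: [[-0.996, 0.088, -0.003], [0.088, 0.996, 0.004], [0.003, 0.003, -1.0]]
force: [-1.7, 7.1, 2.4]
opening: 0.243
```

Emit:
{"name": "send_rows", "arguments": {"moves": [[[0, 0, 0, 0, -0.76, 1.67, -1], [0, 0, 0, 0, -0.61, 1.73, -1], [0, 0, 0, 0, -0.4, 1.5, -1], [0, 0, 0, 0, -0.15, 0.9, -1], [0, 0, 0, 0, -0.1, 0.6, -1]]]}}

```text
time_s: 53.1
position: [0.452, 0.0732, 0.137]
tcp_rot: [[-0.996, 0.088, -0.004], [0.088, 0.996, 0.003], [0.004, 0.003, -1.0]]
force: [-2.6, 6.5, 5.4]
opening: 0.241
```

Emit:
{"name": "send_rows", "arguments": {"moves": [[[0, 0, 0, 0, 0, 0.5, -1], [0, 0, 0, 0, 0, 0.5, -1], [0, 0, 0, 0, 0, 0.5, -1], [0, 0, 0, 0, 0, 0.4, -1], [0, 0, 0, 0, 0, 0.3, -1]]]}}

```text
time_s: 53.6
position: [0.4519, 0.0714, 0.1165]
tcp_rot: [[-0.996, 0.085, -0.004], [0.085, 0.996, -0.001], [0.004, -0.001, -1.0]]
force: [-5.6, -3.9, 16.0]
opening: 0.239
```

Emit:
{"name": "send_rows", "arguments": {"moves": [[[0, 0, 0, 0, 0, 0.3, -1], [0, 0, 0, 0, 0, 0.3, -1], [0, 0, 0, 0, 0, 0.2, -1], [0, 0, 0, 0, 0, 0, -1], [0, 0, 0, 0, 0, 0, -1]]]}}

```text
time_s: 54.1
position: [0.4519, 0.0712, 0.1085]
tcp_rot: [[-0.996, 0.085, -0.004], [0.085, 0.996, -0.001], [0.004, -0.002, -1.0]]
force: [-5.4, -2.9, 12.7]
opening: 0.241
```

Emit:
{"name": "send_rows", "arguments": {"moves": [[[0, 0, 0, 0, 0, 0.1, -1], [0, 0, 0, 0, 0, 0, -1], [0, 0, 0, 0, 0, 0, -1], [0, 0, 0, 0, 0, 0, -1], [0, 0, 0, 0, 0, 0, -1]]]}}

```text
time_s: 54.6
position: [0.4519, 0.0712, 0.1077]
tcp_rot: [[-0.996, 0.085, -0.004], [0.085, 0.996, -0.001], [0.004, -0.002, -1.0]]
force: [-5.6, -2.6, 13.6]
opening: 0.244
```

Emit:
{"name": "send_rows", "arguments": {"moves": [[[0, 0, 0, 0, 0, 0.1, -1], [0, 0, 0, 0, 0, 0.1, -1], [0, 0, 0, 0, 0, 0, -1], [0, 0, 0, 0, 0, 0, -1], [0, 0, 0, 0, 0, 0, -1]]]}}

```text
time_s: 55.1
position: [0.4519, 0.0712, 0.1065]
tcp_rot: [[-0.996, 0.085, -0.003], [0.085, 0.996, -0.002], [0.003, -0.002, -1.0]]
force: [-7.4, -2.7, 22.5]
opening: 0.246
```

Emit:
{"name": "send_rows", "arguments": {"moves": [[[0, 0, 0, 0, 0, 0.1, -1], [0, 0, 0, 0, 0, 0.1, -1], [0, 0, 0, 0, 0, 0, -1], [0, 0, 0, 0, 0, 0, -1], [0, 0, 0, 0, 0, 0, -1]]]}}

```text
time_s: 55.6
position: [0.452, 0.0712, 0.1059]
tcp_rot: [[-0.996, 0.084, -0.002], [0.084, 0.996, -0.002], [0.002, -0.002, -1.0]]
force: [-9.7, -2.9, 35.5]
opening: 0.243
```

```bash
python3 - <<'E'
from plan import *
st()
im=capture("side");u=proj("side",(*pw(0,-.03),.11)).astype(int)
a=cv2.imread("pics/c8.png")[:, :];b=cv2.resize(im[u[1]-50:u[1]+55,u[0]-70:u[0]+70],(800,600),interpolation=cv2.INTER_CUBIC)
cv2.imwrite("pics/c11.png",np.hstack([a[:,180:580],b[:,180:580]]))
E
```

```text
55.6 pos [0.452  0.0712 0.1059] open 0.24270591016224602 F [-9.6919 -2.9062 35.5461]
[[-0.9964  0.0845 -0.0024]
 [ 0.0845  0.9964 -0.0019]
 [ 0.0022 -0.0021 -1.    ]]
q [ -5.0091  29.1905 111.7968  -0.1914  39.1394 -90.014 ]
```

View pics/c11.png

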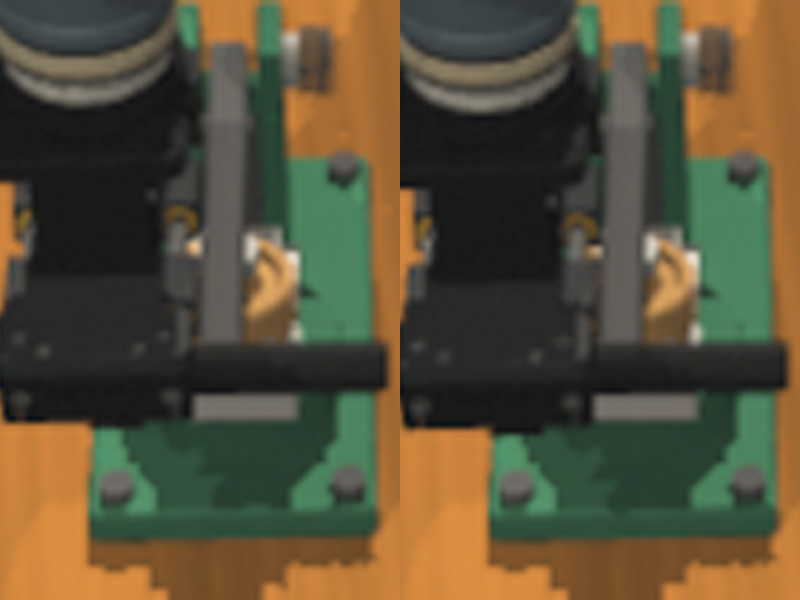

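Emit:
{"name": "send_rows", "arguments": {"moves": [[[0, 0, 0, 0, 0.03, -1.3, -1], [0, 0, 0, 0, 0.12, -1.8, -1], [0, 0, 0, 0, 0.3, -1.98, -1], [0, 0, 0, 0, 0.49, -1.77, -1], [0, 0, 0, 0, 0.64, -1.72, -1]]]}}

```text
time_s: 56.15
position: [0.4537, 0.089, 0.1886]
tcp_rot: [[-0.996, 0.087, -0.003], [0.087, 0.996, 0.002], [0.003, 0.002, -1.0]]
force: [-0.2, 11.0, -4.7]
opening: 0.236
```

Emit:
{"name": "send_rows", "arguments": {"moves": [[[0, 0, 0, 0, 0.79, -1.65, -1], [0, 0, 0, 0, 0.93, -1.58, -1], [0, 0, 0, 0, 1.06, -1.49, -1], [0, 0, 0, 0, 1.19, -1.39, -1], [0, 0, 0, 0, 1.31, -1.28, -1]]]}}

```text
time_s: 56.65
position: [0.4588, 0.1459, 0.2598]
tcp_rot: [[-0.996, 0.089, -0.002], [0.089, 0.996, 0.012], [0.003, 0.011, -1.0]]
force: [8.4, 22.0, -28.3]
opening: 0.229
```

Emit:
{"name": "send_rows", "arguments": {"moves": [[[0, 0, 0, 0, 1.41, -1.17, -1], [0, 0, 0, 0, 1.51, -1.04, -1], [0, 0, 0, 0, 1.59, -0.9, -1], [0, 0, 0, 0, 1.67, -0.76, -1], [0, 0, 0, 0, 1.73, -0.61, -1]]]}}

```text
time_s: 57.15
position: [0.4654, 0.2206, 0.3027]
tcp_rot: [[-0.996, 0.086, -0.006], [0.086, 0.996, 0.0], [0.006, -0.0, -1.0]]
force: [4.7, 5.0, -22.7]
opening: 0.236
```

Emit:
{"name": "send_rows", "arguments": {"moves": [[[0, 0, 0, 0, 1.77, -0.46, -1], [0, 0, 0, 0, 1.81, -0.3, -1], [0, 0, 0, 0, 1.83, -0.14, -1], [0, 0, 0, 0, 1.83, 0.02, -1], [0, 0, 0, 0, 1.82, 0.18, -1]]]}}

```text
time_s: 57.65
position: [0.4734, 0.3081, 0.311]
tcp_rot: [[-0.996, 0.086, -0.005], [0.086, 0.996, -0.006], [0.004, -0.006, -1.0]]
force: [3.4, -3.5, -17.2]
opening: 0.238
```

Emit:
{"name": "send_rows", "arguments": {"moves": [[[0, 0, 0, 0, 0, 0, -1], [0, 0, 0, 0, 0, 0, -1], [0, 0, 0, 0, 0, 0, 1], [0, 0, 0, 0, 0, 0, 1], [0, 0, 0, 0, 0, 0, 1]]]}}

```text
time_s: 58.15
position: [0.4756, 0.3103, 0.3172]
tcp_rot: [[-0.996, 0.087, 0.005], [0.087, 0.996, 0.004], [-0.005, 0.004, -1.0]]
force: [-0.4, -0.5, 0.2]
opening: 0.425
```

Emit:
{"name": "send_rows", "arguments": {"moves": [[[0, 0, 0, 0, 0, 0, 1], [0, 0, 0, 0, 0, 0, 1], [0, 0, 0, 0, 0, -1, 1], [0, 0, 0, 0, 0, -3, 1], [0, 0, 0, 0, 0, -4, 1]]]}}

```text
time_s: 58.65
position: [0.4734, 0.3088, 0.394]
tcp_rot: [[-0.996, 0.086, -0.004], [0.086, 0.996, -0.002], [0.004, -0.002, -1.0]]
force: [0.1, 0.0, 0.3]
opening: 0.883
```

```bash
python3 - <<'E'
from bush import *
st()
im=capture("side");cv2.imwrite("pics/raw_after.png",im)
yel("side",.5048,.1640,[.098,.110])
b=cv2.imread("pics/raw_before.png");o=cv2.imread("pics/side0.png")
g=lambda im,u:cv2.resize(im[u[1]-25:u[1]+25,u[0]-22:u[0]+23],(390,433),interpolation=cv2.INTER_CUBIC)
u=np.array([296,235]);cv2.imwrite("pics/c12.png",np.hstack([g(b,u),g(im,u)]))
plan([(.48,.17,.40,0,1),(.5046,.1638,.14,-5.2,1)])
E
```

```text
58.65 pos [0.4734 0.3088 0.394 ] open 0.8825670959051005 F [0.0618 0.0207 0.3001]
[[-0.9963  0.0863 -0.0038]
 [ 0.0863  0.9963 -0.0018]
 [ 0.0037 -0.0021 -1.    ]]
q [ 21.7967  16.9394  76.4743  -0.0124  86.8278 -63.25  ]
side 9 mean [297.1111 231.1111] box (array([295, 229]), array([299, 233])) pred [(0.098, [294.6, 230.8]), (0.11, [294.4, 227.3])]
[[[0.1,0,6.5,-0.11,-1.08,0,1],[0.1,0,6.5,-0.24,-1.06,0.01,1],[0.1,0,6.5,-0.35,-1.02,0.01,1],[0.1,0,6.5,-0.47,-0.97,0.01,1],[0.1,0,6.5,-0.58,-0.91,0.01,1]]]
[[[0.1,0,6.5,-0.68,-0.84,0.01,1],[0.1,0,6.5,-0.77,-0.76,0.01,1],[0.1,0,6.5,-0.85,-0.67,0.01,1],[0.1,0,6.5,-0.92,-0.57,0.01,1],[0.1,0,6.5,-0.98,-0.46,0.01,1]]]
[[[0.1,0,6.5,-1.03,-0.34,0.01,1],[0.1,0,6.5,-1.06,-0.22,0.01,1],[0.1,0,6.5,-1.08,-0.1,0.01,1],[0,0,0.7,-0.09,0.35,3.71,1],[0,0,0.7,-0.08,0.35,3.71,1]]]
[[[0,0,0.7,-0.08,0.35,3.71,1],[0,0,0.7,-0.07,0.35,3.71,1],[0,0,0.7,-0.07,0.36,3.71,1],[0,0,0.7,-0.07,0.36,3.71,1],[0,0,0.7,-0.06,0.36,3.71,1]]]
```

View pics/c12.png

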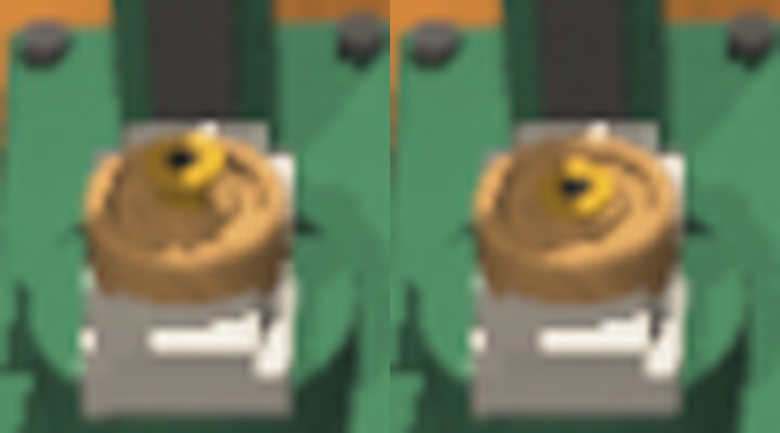

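Emit:
{"name": "send_rows", "arguments": {"moves": [[[0, 0, 6.6, -0.11, -1.08, 0, 1], [0, 0, 6.6, -0.23, -1.06, 0.01, 1], [0, 0, 6.6, -0.35, -1.02, 0.01, 1], [0, 0, 6.6, -0.47, -0.98, 0.01, 1], [0, 0, 6.6, -0.58, -0.92, 0.01, 1]]]}}

```text
time_s: 59.25
position: [0.4751, 0.2546, 0.3941]
tcp_rot: [[-0.786, 0.619, 0.001], [0.619, 0.786, -0.0], [-0.001, 0.0, -1.0]]
force: [-0.3, -0.2, 0.1]
opening: 1.0
```

Emit:
{"name": "send_rows", "arguments": {"moves": [[[0, 0, 6.6, -0.68, -0.85, 0.01, 1], [0, 0, 6.6, -0.77, -0.76, 0.01, 1], [0, 0, 6.6, -0.85, -0.67, 0.01, 1], [0, 0, 6.6, -0.92, -0.57, 0.01, 1], [0, 0, 6.6, -0.98, -0.46, 0.01, 1]]]}}

```text
time_s: 59.75
position: [0.4757, 0.2004, 0.3936]
tcp_rot: [[-0.322, 0.947, 0.001], [0.947, 0.322, -0.0], [-0.0, 0.001, -1.0]]
force: [-0.4, -0.4, -0.5]
opening: 0.997
```

Emit:
{"name": "send_rows", "arguments": {"moves": [[[0, 0, 6.6, -1.03, -0.35, 0.01, 1], [0, 0, 6.6, -1.06, -0.23, 0.01, 1], [0, 0, 6.6, -1.08, -0.1, 0.01, 1], [0, 0, 0.7, -0.09, 0.4, 3.71, 1], [0, 0, 0.7, -0.09, 0.4, 3.71, 1]]]}}

```text
time_s: 60.25
position: [0.4851, 0.1661, 0.3196]
tcp_rot: [[0.039, 0.999, 0.005], [0.999, -0.039, 0.0], [0.001, 0.005, -1.0]]
force: [0.0, -0.1, 0.1]
opening: 0.999
```

Emit:
{"name": "send_rows", "arguments": {"moves": [[[0, 0, 0.7, -0.08, 0.4, 3.71, 1], [0, 0, 0.7, -0.08, 0.4, 3.71, 1], [0, 0, 0.7, -0.07, 0.4, 3.71, 1], [0, 0, 0.7, -0.05, 0.4, 3.71, 1], [0, 0, 0.7, -0.04, 0.4, 3.71, 1]]]}}

```text
time_s: 60.75
position: [0.5044, 0.162, 0.1324]
tcp_rot: [[0.099, 0.995, 0.002], [0.995, -0.099, 0.0], [0.0, 0.002, -1.0]]
force: [0.4, 0.7, -0.5]
opening: 0.997
```

Emit:
{"name": "send_rows", "arguments": {"moves": [[[0, 0, -0.1, 0.06, 0.05, 2, 1], [0, 0, -0.1, 0.06, 0.05, 1.5, 1], [0, 0, 0, 0.04, 0, 0.5, 1], [0, 0, 0, 0, 0, 0, 1], [0, 0, 0, 0, 0, 0, 1]]]}}

```text
time_s: 61.25
position: [0.5056, 0.1636, 0.094]
tcp_rot: [[0.095, 0.995, 0.002], [0.995, -0.095, 0.0], [0.0, 0.002, -1.0]]
force: [0.4, -0.1, 0.4]
opening: 1.001
```

```bash
python3 - <<'E'
from plan import *
st()
plan([(.5046,.1638,.0735,-5.2,1,.01)])
E
```

```text
61.25 pos [0.5056 0.1636 0.094 ] open 1.0006803090369425 F [ 0.4047 -0.0754  0.4337]
[[ 0.0948  0.9955  0.0017]
 [ 0.9955 -0.0948  0.0001]
 [ 0.0003  0.0017 -1.    ]]
q [  5.8749  34.1343 101.9922  -0.0041  43.7754  11.3174]
[[[0,0,-0.1,0,-0.04,0.68,1],[0,0,-0.1,0,-0.03,0.68,1],[0,0,-0.1,0,-0.03,0.68,1],[0,0,0,0,0,0,1],[0,0,0,0,0,0,1]]]
```

Emit:
{"name": "send_rows", "arguments": {"moves": [[[0, 0, -0.1, 0, -0.04, 0.7, 1], [0, 0, -0.1, 0, -0.03, 0.7, 1], [0, 0, -0.1, 0, -0.03, 0.65, 1], [0, 0, 0, 0, 0, 0, 1], [0, 0, 0, 0, 0, 0, 1]]]}}

```text
time_s: 61.75
position: [0.5037, 0.1636, 0.0723]
tcp_rot: [[0.09, 0.996, -0.001], [0.996, -0.09, -0.0], [-0.0, -0.001, -1.0]]
force: [0.9, -1.1, -0.6]
opening: 1.0
```

Emit:
{"name": "send_rows", "arguments": {"moves": [[[0, 0, 0, 0, 0, 0, 0], [0, 0, 0, 0, 0, 0, -1], [0, 0, 0, 0, 0, 0, -1], [0, 0, 0, 0, 0, 0, -1], [0, 0, 0, 0, 0, 0, -1]]]}}

```text
time_s: 62.25
position: [0.504, 0.1636, 0.0727]
tcp_rot: [[0.09, 0.996, 0.0], [0.996, -0.09, 0.0], [0.0, 0.0, -1.0]]
force: [0.5, 0.2, 0.1]
opening: 0.681
```

Emit:
{"name": "send_rows", "arguments": {"moves": [[[0, 0, 0, 0, 0, 0, -1], [0, 0, 0, 0, 0, -0.5, -1], [0, 0, 0, 0, 0, -1, -1], [0, 0, 0, 0, 0, -2, -1], [0, 0, 0, 0, 0, -2.5, -1]]]}}

```text
time_s: 62.75
position: [0.503, 0.1635, 0.1331]
tcp_rot: [[0.09, 0.996, -0.002], [0.996, -0.09, -0.0], [-0.0, -0.002, -1.0]]
force: [0.1, -0.5, -0.9]
opening: 0.683
```

```bash
python3 - <<'E'
from plan import *
st()
t=tray(0)
plan([(.49,.05,.15,-5.2,-1),(*t,.13,-8.6,-1),(*t,.03,-8.6,-1,.025)])
E
```

```text
62.75 pos [0.503  0.1635 0.1331] open 0.6829506437706107 F [ 0.0893 -0.4691 -0.8711]
[[ 0.0897  0.996  -0.0023]
 [ 0.996  -0.0897 -0.0003]
 [-0.0005 -0.0023 -1.    ]]
q [  5.8917  30.3465 100.6552  -0.0025  49.1318  11.037 ]
[[[0,0,0,-3.81,-0.09,-0.56,-1],[0,0,0,-3.81,-0.09,-0.56,-1],[0,0,0,-3.81,-0.09,-0.56,-1],[0,0,0.3,-3.76,0.54,0.17,-1],[0,0,0.3,-3.76,0.56,0.17,-1]]]
[[[0,0,0.3,-3.76,0.58,0.17,-1],[0,0,0.3,-3.75,0.6,0.17,-1],[0,0,0.3,-3.75,0.61,0.17,-1],[0,0,0.3,-3.75,0.63,0.17,-1],[0,0,0.3,-3.74,0.65,0.17,-1]]]
[[[0,0,0.3,-3.74,0.67,0.17,-1],[0,0,0.3,-3.74,0.69,0.17,-1],[0,0,0.3,-3.73,0.71,0.17,-1],[0,0,0.3,-3.73,0.72,0.17,-1],[0,0,0.3,-3.73,0.74,0.17,-1]]]
[[[0,0,0,0,0,2.5,-1],[0,0,0,0,0,2.5,-1],[0,0,0,0,0,2.5,-1],[0,0,0,0,0,2.5,-1],[0,0,0,0,0,0,-1]]]
```

Emit:
{"name": "send_rows", "arguments": {"moves": [[[0, 0, 0, -2.8, -0.09, -0.7, -1], [0, 0, 0, -3.8, -0.09, -0.6, -1], [0, 0, 0, -3.8, -0.09, -0.56, -1], [0, 0, 0.3, -3.8, 0.54, 0.17, -1], [0, 0, 0.3, -3.8, 0.56, 0.17, -1]]]}}

```text
time_s: 63.25
position: [0.4958, -0.0177, 0.1489]
tcp_rot: [[0.1, 0.995, 0.002], [0.995, -0.1, -0.0], [-0.0, 0.002, -1.0]]
force: [0.1, 0.4, -0.9]
opening: 0.683
```

Emit:
{"name": "send_rows", "arguments": {"moves": [[[0, 0, 0.3, -3.76, 0.58, 0.17, -1], [0, 0, 0.3, -3.75, 0.6, 0.17, -1], [0, 0, 0.3, -3.75, 0.61, 0.17, -1], [0, 0, 0.3, -3.75, 0.63, 0.17, -1], [0, 0, 0.3, -3.74, 0.65, 0.17, -1]]]}}

```text
time_s: 63.75
position: [0.5055, -0.2078, 0.1401]
tcp_rot: [[0.127, 0.992, 0.001], [0.992, -0.127, -0.0], [-0.0, 0.001, -1.0]]
force: [0.8, -0.3, -0.8]
opening: 0.679
```

Emit:
{"name": "send_rows", "arguments": {"moves": [[[0, 0, 0.3, -3.74, 0.67, 0.17, -1], [0, 0, 0.3, -3.74, 0.69, 0.17, -1], [0, 0, 0.3, -3.73, 0.71, 0.17, -1], [0, 0, 0.3, -3.73, 0.72, 0.17, -1], [0, 0, 0.3, -3.9, 0.74, 0.17, -1]]]}}

```text
time_s: 64.25
position: [0.5146, -0.3989, 0.1315]
tcp_rot: [[0.152, 0.988, 0.0], [0.988, -0.152, 0.0], [0.0, 0.0, -1.0]]
force: [1.3, -1.7, -1.0]
opening: 0.682
```

Emit:
{"name": "send_rows", "arguments": {"moves": [[[0, 0, 0, -0.8, 0, 2.5, -1], [0, 0, 0, 0, 0, 2.5, -1], [0, 0, 0, 0, 0, 2.5, -1], [0, 0, 0, 0, 0, 2.3, -1], [0, 0, 0, 0, 0, 0, -1]]]}}

```text
time_s: 64.75
position: [0.5116, -0.4035, 0.03]
tcp_rot: [[0.152, 0.988, -0.005], [0.988, -0.152, 0.005], [0.005, -0.006, -1.0]]
force: [-0.5, 1.4, -1.3]
opening: 0.684
```

Emit:
{"name": "send_rows", "arguments": {"moves": [[[0, 0, 0, 0, 0, 0, -1], [0, 0, 0, 0, 0, 0, -1], [0, 0, 0, 0, 0, 0, -1], [0, 0, 0, 0, 0, 0, -1], [0, 0, 0, 0, 0, 0, -1]]]}}

```text
time_s: 65.25
position: [0.514, -0.4058, 0.0337]
tcp_rot: [[0.152, 0.988, 0.001], [0.988, -0.152, -0.001], [-0.001, 0.001, -1.0]]
force: [0.7, -0.1, -0.8]
opening: 0.682
```

```bash
python3 - <<'E'
from plan import *
st();t=tray(0)
plan([(*t,.0115,-8.6,-1,.008)])
E
```

```text
65.25 pos [ 0.514  -0.4058  0.0337] open 0.6821899137748186 F [ 0.7058 -0.0942 -0.7598]
[[ 0.1519  0.9884  0.0009]
 [ 0.9884 -0.1519 -0.001 ]
 [-0.0008  0.001  -1.    ]]
q [-48.0518  46.1006  84.8138  -0.0004  49.0108 -39.3143]
[[[0,0,0,0.01,-0.01,0.74,-1],[0,0,0,0.01,-0.01,0.74,-1],[0,0,0,0.01,-0.01,0.74,-1],[0,0,0,0,0,0,-1],[0,0,0,0,0,0,-1]]]
```

Emit:
{"name": "send_rows", "arguments": {"moves": [[[0, 0, 0, 0, 0, 0.8, -1], [0, 0, 0, 0, 0, 0.7, -1], [0, 0, 0, 0, 0, 0.5, -1], [0, 0, 0, 0, 0, 0.3, -1], [0, 0, 0, 0, 0, 0, -1]]]}}

```text
time_s: 65.75
position: [0.5131, -0.405, 0.0106]
tcp_rot: [[0.152, 0.988, -0.002], [0.988, -0.152, 0.001], [0.001, -0.002, -1.0]]
force: [-2.0, 0.9, 8.5]
opening: 0.683
```

Emit:
{"name": "send_rows", "arguments": {"moves": [[[0, 0, 0, 0, 0, 0, -1], [0, 0, 0, 0, 0, 0, 0], [0, 0, 0, 0, 0, 0, 1], [0, 0, 0, 0, 0, 0, 1], [0, 0, 0, 0, 0, 0, 1]]]}}

```text
time_s: 66.25
position: [0.5136, -0.4055, 0.0094]
tcp_rot: [[0.152, 0.988, -0.0], [0.988, -0.152, 0.0], [0.0, -0.0, -1.0]]
force: [-0.3, -0.4, 0.4]
opening: 0.872
```

Emit:
{"name": "send_rows", "arguments": {"moves": [[[0, 0, 0, 0, 0, 0, 1], [0, 0, 0, 0, 0, -1, 1], [0, 0, 0, 0, 0, -3, 1], [0, 0, 0, 0, 0, -4, 1], [0, 0, 0, 0, 0, -4, 1]]]}}

```text
time_s: 66.75
position: [0.5134, -0.4052, 0.1311]
tcp_rot: [[0.152, 0.988, -0.001], [0.988, -0.152, 0.001], [0.001, -0.001, -1.0]]
force: [0.9, -0.4, -0.7]
opening: 1.002
```

```bash
python3 - <<'E'
from plan import *
from wheels import *
st()
for c in("top","side"):
    capture(c);print(c,[(round(d["p"],2),np.round(d["location"],3).tolist()) for d in spot_in(c,"wheel1")][:6])
    wh(c,(.491,-.109));wh(c,(.503,-.479),.006);wh(c,tray(0),.006)
plan([(.4913,-.1090,.12,-5.2,1),(.4913,-.1090,.06,-5.2,1)])
E
```

```text
66.75 pos [ 0.5134 -0.4052  0.1311] open 1.0018530662037686 F [ 0.9071 -0.382  -0.7008]
[[ 0.152   0.9884 -0.0006]
 [ 0.9884 -0.152   0.0007]
 [ 0.0006 -0.0008 -1.    ]]
q [-48.0573  38.4983  82.1464   0.0006  59.4113 -39.3164]
top [(0.85, [0.518, -0.399, 0.033]), (0.57, [0.488, -0.108, 0.028])]
top [ 0.4908 -0.1101] 0.069
top (0.503, -0.479) none
top [ 0.5175 -0.4009] 0.791
side [(0.71, [0.512, -0.41, 0.029])]
side (0.491, -0.109) none
side (0.503, -0.479) noneTraceback (most recent call last):
  File "<stdin>", line 6, in <module>
  File "wheels.py", line 6, in wh
    x,f=fitmask({c:m},lambda p:[(p[0]+.03*np.cos(t),p[1]+.03*np.sin(t),z+k) for t in a for k in(0,.026)],list(w));print(c,x,round(f,3))
        ~~~~~~~^^^^^^^^^^^^^^^^^^^^^^^^^^^^^^^^^^^^^^^^^^^^^^^^^^^^^^^^^^^^^^^^^^^^^^^^^^^^^^^^^^^^^^^^^^^^^^^^^^
  File "fit.py", line 18, in fitmask
    r=minimize(cost,p0,method="Nelder-Mead",options=dict(initial_simplex=sim,xatol=1e-4,fatol=1e-4));return r.x,r.fun
    res = _minimize_neldermead(fun, x0, args, callback, bounds=bounds,
                               **options)
    fsim[k] = func(sim[k])
              ~~~~^^^^^^^^
    fx = function(np.copy(x), *(wrapper_args + args))
  File "fit.py", line 15, in cost
    for c,m in masks.items(): h=hull(c,model(p));e+=np.abs(h-m).sum()/m.sum()
                                ~~~~^^^^^^^^^^^^
  File "fit.py", line 8, in hull
    big[y0:y1,x0:x1]=cv2.resize(b.astype(np.float32),(x1-x0,y1-y0),interpolation=cv2.INTER_AREA);return big
    ~~~^^^^^^^^^^^^^
ValueError: could not broadcast input array from shape (43,38) into shape (41,38)
```

```bash
python3 - <<'E'
from plan import *
plan([(.4912,-.1090,.12,-5.2,1),(.4912,-.1090,.062,-5.2,1)])
E
```

```text
[[[0,0,-0.4,3.61,-0.83,0.11,1],[0,0,-0.4,3.62,-0.8,0.11,1],[0,0,-0.4,3.63,-0.77,0.11,1],[0,0,-0.4,3.63,-0.75,0.11,1],[0,0,-0.4,3.64,-0.72,0.11,1]]]
[[[0,0,-0.4,3.64,-0.69,0.11,1],[0,0,-0.4,3.65,-0.66,0.1,1],[0,0,-0.4,3.65,-0.63,0.1,1],[0,0,0,0,0,2.9,1],[0,0,0,0,0,2.9,1]]]
```

Emit:
{"name": "send_rows", "arguments": {"moves": [[[0, 0, -0.4, 3.61, -0.83, 0.11, 1], [0, 0, -0.4, 3.62, -0.8, 0.11, 1], [0, 0, -0.4, 3.63, -0.77, 0.11, 1], [0, 0, -0.4, 3.63, -0.75, 0.11, 1], [0, 0, -0.4, 3.64, -0.72, 0.11, 1]]]}}

```text
time_s: 67.75
position: [0.4998, -0.2191, 0.1235]
tcp_rot: [[0.118, 0.993, -0.001], [0.993, -0.118, 0.001], [0.001, -0.001, -1.0]]
force: [-0.1, -1.2, -1.3]
opening: 1.004
```

Emit:
{"name": "send_rows", "arguments": {"moves": [[[0, 0, -0.4, 3.64, -0.69, 0.11, 1], [0, 0, -0.4, 3.65, -0.66, 0.1, 1], [0, 0, -0.4, 3.65, -0.63, 0.1, 1], [0, 0, 0, 0, 0, 2.9, 1], [0, 0, 0, 0, 0, 2.9, 1]]]}}

```text
time_s: 68.25
position: [0.4933, -0.1085, 0.0629]
tcp_rot: [[0.094, 0.996, 0.002], [0.996, -0.094, -0.001], [-0.001, 0.002, -1.0]]
force: [-0.7, 0.3, -0.4]
opening: 0.997
```

Emit:
{"name": "send_rows", "arguments": {"moves": [[[0, 0, 0, 0, 0, 0, 1], [0, 0, 0, 0, 0, 0, 1], [0, 0, 0, 0, 0, 0, 1], [0, 0, 0, 0, 0, 0, 1], [0, 0, 0, 0, 0, 0, 1]]]}}

```text
time_s: 68.75
position: [0.4934, -0.1102, 0.0642]
tcp_rot: [[0.097, 0.995, 0.002], [0.995, -0.097, -0.001], [-0.001, 0.002, -1.0]]
force: [0.7, -0.1, -0.8]
opening: 0.999
```

```bash
python3 - <<'E'
from plan import *
from wheels import *
st()
capture("side");wh("side",(.4915,-.108))
capture("top");wh("top",(.503,-.479),.006);wh("top",tray(0),.006)
plan([(.4915,-.1092,.005,-5.2,1,.02)])
E
```

```text
68.75 pos [ 0.4934 -0.1102  0.0642] open 0.9985740080799074 F [ 0.6869 -0.0728 -0.8316]
[[ 0.097   0.9953  0.0019]
 [ 0.9953 -0.097  -0.0009]
 [-0.0007  0.002  -1.    ]]
q [-25.2745  35.959  106.6404  -0.      37.2806 -19.7086]
side [ 0.4928 -0.107 ] 0.06
top [ 0.5025 -0.4794] 0.053
top [ 0.5137 -0.4059] 0.077
[[[0,0,-0.1,0.02,-0.05,1.95,1],[0,0,-0.1,0.02,-0.05,1.95,1],[0,0,-0.1,0.02,-0.05,1.95,1],[0,0,0,0,0,0,1],[0,0,0,0,0,0,1]]]
```

Emit:
{"name": "send_rows", "arguments": {"moves": [[[0, 0, -0.1, 0.04, -0.05, 2, 1], [0, 0, -0.1, 0.04, -0.05, 2, 1], [0, 0, -0.1, 0.02, -0.05, 1.4, 1], [0, 0, 0, 0, 0, 0.5, 1], [0, 0, 0, 0, 0, 0, 1]]]}}

```text
time_s: 69.5
position: [0.491, -0.1084, 0.0037]
tcp_rot: [[0.091, 0.996, -0.001], [0.996, -0.091, 0.001], [0.0, -0.001, -1.0]]
force: [0.0, -0.0, 0.8]
opening: 0.999
```

Emit:
{"name": "send_rows", "arguments": {"moves": [[[0, 0, 0, 0, 0, 0, 1], [0, 0, 0, 0, 0, 0, -1], [0, 0, 0, 0, 0, 0, -1], [0, 0, 0, 0, 0, 0, -1], [0, 0, 0, 0, 0, 0, -1]]]}}

```text
time_s: 70.0
position: [0.4915, -0.1086, 0.0045]
tcp_rot: [[0.091, 0.996, 0.001], [0.996, -0.091, -0.0], [-0.0, 0.001, -1.0]]
force: [0.8, 0.1, 0.5]
opening: 0.717
```

Emit:
{"name": "send_rows", "arguments": {"moves": [[[0, 0, 0, 0, 0, 0, -1], [0, 0, 0, 0, 0, -1, -1], [0, 0, 0, 0, 0, -3, -1], [0, 0, 0, 0, 0, -4, -1], [0, 0, 0, 0, 0, -4, -1]]]}}

```text
time_s: 70.5
position: [0.4907, -0.1083, 0.1256]
tcp_rot: [[0.091, 0.996, -0.001], [0.996, -0.091, 0.001], [0.001, -0.001, -1.0]]
force: [0.6, -1.8, -1.0]
opening: 0.681
```

```bash
python3 - <<'E'
from plan import *
st()
plan([(.495,.09,.14,-5.2,-1),(.5046,.1637,.12,-5.2,-1,.02)])
E
```

```text
70.5 pos [ 0.4907 -0.1083  0.1256] open 0.680925414407012 F [ 0.6381 -1.7633 -1.0343]
[[ 0.0915  0.9958 -0.0013]
 [ 0.9958 -0.0915  0.0006]
 [ 0.0005 -0.0013 -1.    ]]
q [-25.2047  29.4929 104.7372   0.0022  45.8525 -19.9574]
[[[0,0,0,3.96,-0.28,-0.29,-1],[0,0,0,3.96,-0.28,-0.29,-1],[0,0,0,3.96,-0.28,-0.29,-1],[0,0,0,3.96,-0.28,-0.29,-1],[0,0,0,3.96,-0.28,-0.29,-1]]]
[[[0,0,0,1.86,0.07,0.5,-1],[0,0,0,1.86,0.07,0.5,-1],[0,0,0,1.86,0.07,0.5,-1],[0,0,0,1.86,0.07,0.5,-1],[0,0,0,0,0,0,-1]]]
```

Emit:
{"name": "send_rows", "arguments": {"moves": [[[0, 0, 0, 3.0, -0.28, -0.29, -1], [0, 0, 0, 3.96, -0.28, -0.29, -1], [0, 0, 0, 3.96, -0.28, -0.29, -1], [0, 0, 0, 3.96, -0.28, -0.29, -1], [0, 0, 0, 3.96, -0.28, -0.29, -1]]]}}

```text
time_s: 71.0
position: [0.4943, 0.0818, 0.1395]
tcp_rot: [[0.092, 0.996, 0.0], [0.996, -0.092, -0.0], [0.0, 0.0, -1.0]]
force: [0.4, -1.0, -0.6]
opening: 0.684
```

Emit:
{"name": "send_rows", "arguments": {"moves": [[[0, 0, 0, 2.8, 0.07, 0.5, -1], [0, 0, 0, 1.86, 0.07, 0.5, -1], [0, 0, 0, 1.86, 0.07, 0.5, -1], [0, 0, 0, 1.86, 0.07, 0.5, -1], [0, 0, 0, 0, 0, 0, -1]]]}}

```text
time_s: 71.5
position: [0.5046, 0.1653, 0.1187]
tcp_rot: [[0.089, 0.996, -0.0], [0.996, -0.089, 0.0], [0.0, -0.0, -1.0]]
force: [-0.9, 0.2, 0.2]
opening: 0.684
```

Emit:
{"name": "send_rows", "arguments": {"moves": [[[0, 0, 0, 0, 0, 0, -1], [0, 0, 0, 0, 0, 0, -1], [0, 0, 0, 0, 0, 0, -1], [0, 0, 0, 0, 0, 0, -1], [0, 0, 0, 0, 0, 0, -1]]]}}

```text
time_s: 72.0
position: [0.5052, 0.163, 0.1189]
tcp_rot: [[0.092, 0.996, 0.0], [0.996, -0.092, -0.0], [-0.0, 0.0, -1.0]]
force: [0.3, -0.1, -0.9]
opening: 0.683
```

```bash
python3 - <<'E'
from plan import *
st()
plan([(.5046,.1640,.082,-5.2,-1,.01)])
E
```

```text
72.0 pos [0.5052 0.163  0.1189] open 0.6826663083608155 F [ 0.2729 -0.0759 -0.9153]
[[ 0.0921  0.9957  0.0001]
 [ 0.9957 -0.0921 -0.    ]
 [-0.      0.0001 -1.    ]]
q [  5.8176  31.7382 101.0859  -0.005   47.1679  11.1081]
[[[0,0,0,0.02,-0.02,0.92,-1],[0,0,0,0.02,-0.02,0.92,-1],[0,0,0,0.02,-0.02,0.92,-1],[0,0,0,0.02,-0.02,0.92,-1],[0,0,0,0,0,0,-1]]]
```

Emit:
{"name": "send_rows", "arguments": {"moves": [[[0, 0, 0, 0.02, -0.02, 0.93, -1], [0, 0, 0, 0.02, -0.02, 0.93, -1], [0, 0, 0, 0.02, 0, 0.93, -1], [0, 0, 0, 0.03, 0, 0.93, -1], [0, 0, 0, 0, 0, 0, -1]]]}}

```text
time_s: 72.5
position: [0.5035, 0.1644, 0.0797]
tcp_rot: [[0.091, 0.996, -0.004], [0.996, -0.091, -0.0], [-0.001, -0.004, -1.0]]
force: [-0.0, -0.5, -0.2]
opening: 0.681
```

Emit:
{"name": "send_rows", "arguments": {"moves": [[[0, 0, 0, 0, 0, 0.2, -1], [0, 0, 0, 0, 0, 0.2, -1], [0, 0, 0, 0, 0, 0, -1], [0, 0, 0, 0, 0, 0, -1], [0, 0, 0, 0, 0, 0, -1]]]}}

```text
time_s: 73.0
position: [0.5049, 0.1645, 0.0778]
tcp_rot: [[0.091, 0.996, 0.001], [0.996, -0.091, 0.0], [0.0, 0.001, -1.0]]
force: [-1.0, -0.2, -1.2]
opening: 0.682
```

```bash
python3 - <<'E'
from plan import *
s=st();print(s["moment"])
E
```

```text
73.0 pos [0.5049 0.1645 0.0778] open 0.6824893895723075 F [-0.9563 -0.2179 -1.1541]
[[ 0.0913  0.9958  0.0006]
 [ 0.9958 -0.0913  0.0001]
 [ 0.0001  0.0006 -1.    ]]
q [  5.9802  35.7392 102.5137  -0.001   41.7125  11.2218]
[-0.0593  0.0664 -0.0272]
```

Same as last time; set it down, release, and go to the lever.

Emit:
{"name": "send_rows", "arguments": {"moves": [[[0, 0, 0, -0.03, -0.01, 0.18, -1], [0, 0, 0, -0.03, -0.01, 0.18, -1], [0, 0, 0, -0.03, -0.01, 0.18, -1], [0, 0, 0, 0, 0, 0, -1], [0, 0, 0, 0, 0, 0, -1]]]}}

```text
time_s: 73.5
position: [0.5044, 0.1636, 0.0723]
tcp_rot: [[0.091, 0.996, 0.0], [0.996, -0.091, 0.0], [0.0, 0.0, -1.0]]
force: [-0.4, 0.7, 3.7]
opening: 0.679
```

Emit:
{"name": "send_rows", "arguments": {"moves": [[[0, 0, 0, 0, 0, 0, 0], [0, 0, 0, 0, 0, 0, 1], [0, 0, 0, 0, 0, 0, 1], [0, 0, 0, 0, 0, 0, 1], [0, 0, 0, 0, 0, 0, 1]]]}}

```text
time_s: 74.0
position: [0.5044, 0.1636, 0.072]
tcp_rot: [[0.091, 0.996, -0.0], [0.996, -0.091, -0.0], [-0.0, -0.0, -1.0]]
force: [-0.5, 0.0, 0.3]
opening: 0.949
```

Emit:
{"name": "send_rows", "arguments": {"moves": [[[0, 0, 0, 0, -0.02, -0.8, 1], [0, 0, 0, 0, -0.01, -2, 1], [0, 0, 0, 0, -0.01, -2, 1], [0, 0, 0, 0, -0.01, -2, 1], [0, 0, -2.9, -0.08, -0.34, -3.71, 1]]]}}

```text
time_s: 74.5
position: [0.4992, 0.1629, 0.177]
tcp_rot: [[0.04, 0.999, -0.004], [0.999, -0.04, -0.0], [-0.001, -0.004, -1.0]]
force: [-0.8, 0.1, 0.1]
opening: 0.995
```

Emit:
{"name": "send_rows", "arguments": {"moves": [[[0, 0, -2.9, -0.06, -0.35, -3.71, 1], [0, 0, -2.9, -0.05, -0.35, -3.71, 1], [0, 0, -2.9, -0.03, -0.35, -3.71, 1], [0, 0, -2.9, -0.01, -0.35, -3.71, 1], [0, 0, -2.9, 0.01, -0.35, -3.71, 1]]]}}

```text
time_s: 75.0
position: [0.4821, 0.1606, 0.3649]
tcp_rot: [[-0.213, 0.977, 0.001], [0.977, 0.213, 0.0], [-0.0, 0.001, -1.0]]
force: [0.9, -0.2, -0.6]
opening: 1.0
```

Emit:
{"name": "send_rows", "arguments": {"moves": [[[0, 0, -2.9, 0.02, -0.35, -3.71, 1], [0, 0, -6.4, 1.36, 0.32, 0.09, 1], [0, 0, -6.4, 1.31, 0.46, 0.09, 1], [0, 0, -6.4, 1.25, 0.61, 0.09, 1], [0, 0, -6.4, 1.18, 0.74, 0.09, 1]]]}}

```text
time_s: 75.5
position: [0.477, 0.2162, 0.3968]
tcp_rot: [[-0.655, 0.756, 0.0], [0.756, 0.655, 0.0], [-0.0, 0.0, -1.0]]
force: [0.5, -0.6, 1.0]
opening: 0.995
```

Emit:
{"name": "send_rows", "arguments": {"moves": [[[0, 0, -6.4, 1.09, 0.87, 0.09, 1], [0, 0, -6.4, 0.99, 0.98, 0.09, 1], [0, 0, -6.4, 0.87, 1.09, 0.09, 1], [0, 0, -6.4, 0.74, 1.18, 0.09, 1], [0, 0, -6.4, 0.61, 1.25, 0.09, 1]]]}}

```text
time_s: 76.0
position: [0.4745, 0.2858, 0.3921]
tcp_rot: [[-0.956, 0.294, -0.0], [0.294, 0.956, -0.0], [0.0, -0.0, -1.0]]
force: [0.1, 0.2, -0.6]
opening: 1.003
```

Emit:
{"name": "send_rows", "arguments": {"moves": [[[0, 0, -6.4, 0.47, 1.31, 0.09, 1], [0, 0, -6.4, 0.32, 1.35, 0.09, 1], [0, 0, 0, 0, 0, 0, 1], [0, 0, 0, 0, 0, 0, 1], [0, 0, 0, 0, 0, 0, 1]]]}}

```text
time_s: 76.5
position: [0.4737, 0.3125, 0.3901]
tcp_rot: [[-0.997, 0.081, 0.0], [0.081, 0.997, -0.0], [-0.0, -0.0, -1.0]]
force: [0.9, 0.8, -0.2]
opening: 1.002
```

```bash
python3 - <<'E'
from bush import *
from wheels import *
st()
yel("side",.5048,.1640,[.098,.110])
for c in("side","top"): capture(c);wh(c,(.5048,.164),.068)
plan([(.475,.3145,.313,85,1,.025)])
E
```

```text
76.5 pos [0.4737 0.3125 0.3901] open 1.002018490836469 F [ 0.9061  0.7902 -0.1556]
[[-0.9967  0.0812  0.0001]
 [ 0.0812  0.9967 -0.0004]
 [-0.0002 -0.0004 -1.    ]]
q [ 22.1495  17.1676  76.7208  -0.0241  86.1123 -63.193 ]
side 7 mean [297.2857 228.    ] box (array([296, 226]), array([298, 229])) pred [(0.098, [294.6, 230.8]), (0.11, [294.4, 227.3])]
side [0.5065 0.1674] 0.162
top [0.5065 0.1632] 0.051
[[[0,0,0.1,-0.02,0.05,1.93,1],[0,0,0.1,-0.02,0.05,1.93,1],[0,0,0.1,-0.02,0.05,1.93,1],[0,0,0.1,-0.02,0.05,1.93,1],[0,0,0,0,0,0,1]]]
```

Wheel seated; grip the bar and swing as before.

Emit:
{"name": "send_rows", "arguments": {"moves": [[[0, 0, 0.1, -0.02, 0.05, 1.93, 1], [0, 0, 0.1, -0.02, 0.05, 1.93, 1], [0, 0, 0.1, -0.02, 0.05, 1.93, 1], [0, 0, 0.1, -0.02, 0.05, 1.93, 1], [0, 0, 0, 0, 0, 0, 1]]]}}

```text
time_s: 77.25
position: [0.4732, 0.3142, 0.31]
tcp_rot: [[-0.996, 0.087, -0.006], [0.087, 0.996, -0.002], [0.006, -0.003, -1.0]]
force: [0.5, 1.1, 0.1]
opening: 0.999
```

Emit:
{"name": "send_rows", "arguments": {"moves": [[[0, 0, 0, 0, 0, 0, 0], [0, 0, 0, 0, 0, 0, -1], [0, 0, 0, 0, 0, 0, -1], [0, 0, 0, 0, 0, 0, -1], [0, 0, 0, 0, 0, 0, -1]]]}}

```text
time_s: 77.75
position: [0.475, 0.3152, 0.3133]
tcp_rot: [[-0.996, 0.086, 0.001], [0.086, 0.996, 0.0], [-0.001, 0.0, -1.0]]
force: [0.7, -0.9, -0.0]
opening: 0.627
```

Emit:
{"name": "send_rows", "arguments": {"moves": [[[0, 0, 0, 0, 0, 0, -1], [0, 0, 0, 0, 0, 0, -1], [0, 0, 0, 0, 0, 0, -1], [0, 0, 0, 0, 0, 0, -1], [0, 0, 0, 0, 0, 0, -1]]]}}

```text
time_s: 78.25
position: [0.4749, 0.3161, 0.313]
tcp_rot: [[-0.996, 0.086, 0.001], [0.086, 0.996, 0.002], [-0.0, 0.002, -1.0]]
force: [0.0, 3.3, 0.9]
opening: 0.244
```

Emit:
{"name": "send_rows", "arguments": {"moves": [[[0, 0, 0, 0, -1.09, -0.16, -1], [0, 0, 0, 0, -1.83, -0.14, -1], [0, 0, 0, 0, -1.83, 0.02, -1], [0, 0, 0, 0, -1.82, 0.18, -1], [0, 0, 0, 0, -1.8, 0.33, -1]]]}}

```text
time_s: 78.75
position: [0.4672, 0.2333, 0.3115]
tcp_rot: [[-0.996, 0.086, 0.001], [0.086, 0.996, 0.006], [-0.0, 0.006, -1.0]]
force: [-1.8, 4.8, 6.2]
opening: 0.242
```

Emit:
{"name": "send_rows", "arguments": {"moves": [[[0, 0, 0, 0, -1.77, 0.49, -1], [0, 0, 0, 0, -1.72, 0.64, -1], [0, 0, 0, 0, -1.65, 0.79, -1], [0, 0, 0, 0, -1.58, 0.93, -1], [0, 0, 0, 0, -1.49, 1.06, -1]]]}}

```text
time_s: 79.25
position: [0.4594, 0.1509, 0.2715]
tcp_rot: [[-0.996, 0.087, -0.001], [0.087, 0.996, 0.004], [0.002, 0.004, -1.0]]
force: [-3.1, 3.9, 3.2]
opening: 0.241
```

Emit:
{"name": "send_rows", "arguments": {"moves": [[[0, 0, 0, 0, -1.39, 1.19, -1], [0, 0, 0, 0, -1.28, 1.31, -1], [0, 0, 0, 0, -1.17, 1.41, -1], [0, 0, 0, 0, -1.04, 1.51, -1], [0, 0, 0, 0, -0.9, 1.59, -1]]]}}

```text
time_s: 79.75
position: [0.4539, 0.0935, 0.2009]
tcp_rot: [[-0.996, 0.088, -0.003], [0.088, 0.996, 0.004], [0.003, 0.004, -1.0]]
force: [-2.9, 6.3, 3.1]
opening: 0.245
```

Emit:
{"name": "send_rows", "arguments": {"moves": [[[0, 0, 0, 0, -0.76, 1.67, -1], [0, 0, 0, 0, -0.61, 1.73, -1], [0, 0, 0, 0, -0.4, 1.5, -1], [0, 0, 0, 0, -0.15, 0.9, -1], [0, 0, 0, 0, -0.1, 0.6, -1]]]}}

```text
time_s: 80.25
position: [0.4519, 0.0734, 0.1366]
tcp_rot: [[-0.996, 0.088, -0.004], [0.088, 0.996, 0.003], [0.005, 0.002, -1.0]]
force: [-2.7, 5.5, 6.3]
opening: 0.249
```

Emit:
{"name": "send_rows", "arguments": {"moves": [[[0, 0, 0, 0, 0, 0.5, -1], [0, 0, 0, 0, 0, 0.5, -1], [0, 0, 0, 0, 0, 0.5, -1], [0, 0, 0, 0, 0, 0.4, -1], [0, 0, 0, 0, 0, 0.3, -1]]]}}

```text
time_s: 80.75
position: [0.4517, 0.0715, 0.1161]
tcp_rot: [[-0.996, 0.085, -0.004], [0.085, 0.996, -0.001], [0.004, -0.002, -1.0]]
force: [-5.6, -3.9, 15.5]
opening: 0.248
```

Emit:
{"name": "send_rows", "arguments": {"moves": [[[0, 0, 0, 0, 0, 0.3, -1], [0, 0, 0, 0, 0, 0.3, -1], [0, 0, 0, 0, 0, 0.2, -1], [0, 0, 0, 0, 0, 0, -1], [0, 0, 0, 0, 0, 0, -1]]]}}

```text
time_s: 81.25
position: [0.4517, 0.0713, 0.1081]
tcp_rot: [[-0.996, 0.085, -0.004], [0.085, 0.996, -0.002], [0.004, -0.002, -1.0]]
force: [-4.5, -3.8, 12.5]
opening: 0.242
```

Emit:
{"name": "send_rows", "arguments": {"moves": [[[0, 0, 0, 0, 0, 0.1, -1], [0, 0, 0, 0, 0, 0.1, -1], [0, 0, 0, 0, 0, 0.1, -1], [0, 0, 0, 0, 0, 0, -1], [0, 0, 0, 0, 0, 0, -1]]]}}

```text
time_s: 81.75
position: [0.4517, 0.0712, 0.1056]
tcp_rot: [[-0.996, 0.085, -0.004], [0.085, 0.996, -0.002], [0.004, -0.002, -1.0]]
force: [-6.1, -5.6, 17.8]
opening: 0.242
```

Emit:
{"name": "send_rows", "arguments": {"moves": [[[0, 0, 0, 0, 0, 0.1, -1], [0, 0, 0, 0, 0, 0.1, -1], [0, 0, 0, 0, 0, 0, -1], [0, 0, 0, 0, 0, 0, -1], [0, 0, 0, 0, 0, 0, -1]]]}}

```text
time_s: 82.25
position: [0.4518, 0.0712, 0.1049]
tcp_rot: [[-0.996, 0.084, -0.003], [0.084, 0.996, -0.002], [0.003, -0.002, -1.0]]
force: [-8.9, -3.8, 29.9]
opening: 0.241
```

Stiff rise at the stop; a last 1 mm to make sure, then let the lever back up.

Emit:
{"name": "send_rows", "arguments": {"moves": [[[0, 0, 0, 0, 0, 0.1, -1], [0, 0, 0, 0, 0, 0, -1], [0, 0, 0, 0, 0, 0, -1], [0, 0, 0, 0, 0, 0, -1], [0, 0, 0, 0, 0, 0, -1]]]}}

```text
time_s: 82.75
position: [0.452, 0.0712, 0.1044]
tcp_rot: [[-0.996, 0.084, -0.002], [0.084, 0.996, -0.002], [0.002, -0.003, -1.0]]
force: [-10.0, -4.5, 34.7]
opening: 0.242
```

Emit:
{"name": "send_rows", "arguments": {"moves": [[[0, 0, 0, 0, 0.03, -1.4, -1], [0, 0, 0, 0, 0.12, -1.8, -1], [0, 0, 0, 0, 0.3, -1.98, -1], [0, 0, 0, 0, 0.49, -1.77, -1], [0, 0, 0, 0, 0.64, -1.72, -1]]]}}

```text
time_s: 83.25
position: [0.4536, 0.0903, 0.1881]
tcp_rot: [[-0.996, 0.088, -0.003], [0.088, 0.996, 0.005], [0.003, 0.004, -1.0]]
force: [1.7, 14.0, -5.7]
opening: 0.235
```

Emit:
{"name": "send_rows", "arguments": {"moves": [[[0, 0, 0, 0, 0.79, -1.65, -1], [0, 0, 0, 0, 0.93, -1.58, -1], [0, 0, 0, 0, 1.06, -1.49, -1], [0, 0, 0, 0, 1.19, -1.39, -1], [0, 0, 0, 0, 1.31, -1.28, -1]]]}}

```text
time_s: 83.75
position: [0.4586, 0.1474, 0.2586]
tcp_rot: [[-0.996, 0.089, -0.003], [0.089, 0.996, 0.014], [0.004, 0.014, -1.0]]
force: [9.0, 23.9, -32.6]
opening: 0.227
```

Emit:
{"name": "send_rows", "arguments": {"moves": [[[0, 0, 0, 0, 1.41, -1.17, -1], [0, 0, 0, 0, 1.51, -1.04, -1], [0, 0, 0, 0, 1.59, -0.9, -1], [0, 0, 0, 0, 1.67, -0.76, -1], [0, 0, 0, 0, 1.73, -0.61, -1]]]}}

```text
time_s: 84.25
position: [0.4651, 0.221, 0.302]
tcp_rot: [[-0.996, 0.086, -0.006], [0.086, 0.996, 0.001], [0.006, 0.0, -1.0]]
force: [6.8, 6.6, -24.3]
opening: 0.235
```

Emit:
{"name": "send_rows", "arguments": {"moves": [[[0, 0, 0, 0, 1.77, -0.46, -1], [0, 0, 0, 0, 1.81, -0.3, -1], [0, 0, 0, 0, 1.83, -0.14, -1], [0, 0, 0, 0, 1.83, 0.02, -1], [0, 0, 0, 0, 1.82, 0.18, -1]]]}}

```text
time_s: 84.75
position: [0.4732, 0.3087, 0.311]
tcp_rot: [[-0.996, 0.086, -0.004], [0.086, 0.996, -0.005], [0.004, -0.005, -1.0]]
force: [2.8, -3.3, -9.7]
opening: 0.236
```

Emit:
{"name": "send_rows", "arguments": {"moves": [[[0, 0, 0, 0, 0, 0, -1], [0, 0, 0, 0, 0, 0, -1], [0, 0, 0, 0, 0, 0, 1], [0, 0, 0, 0, 0, 0, 1], [0, 0, 0, 0, 0, 0, 1]]]}}

```text
time_s: 85.25
position: [0.4755, 0.3104, 0.3162]
tcp_rot: [[-0.996, 0.087, 0.005], [0.087, 0.996, 0.003], [-0.004, 0.004, -1.0]]
force: [0.1, -0.4, 0.2]
opening: 0.422
```

Emit:
{"name": "send_rows", "arguments": {"moves": [[[0, 0, 0, 0, 0, 0, 1], [0, 0, 0, 0, 0, 0, 1], [0, 0, 0, 0, 0, -1, 1], [0, 0, 0, 0, 0, -3, 1], [0, 0, 0, 0, 0, -4, 1]]]}}

```text
time_s: 85.75
position: [0.4734, 0.3091, 0.3935]
tcp_rot: [[-0.996, 0.086, -0.004], [0.086, 0.996, -0.002], [0.004, -0.002, -1.0]]
force: [1.1, -0.4, -0.1]
opening: 0.879
```

```bash
python3 - <<'E'
from bush import *
st()
cv2.imwrite("pics/raw_after3.png",capture("side"))
yel("side",.5048,.1640,[.098,.110])
b=cv2.imread("pics/raw_after.png");a=cv2.imread("pics/raw_after3.png");r=np.s_[215:255,275:320]
print("diff to wheel-2 after",cv2.absdiff(a[r],b[r]).mean(),"to before",cv2.absdiff(a[r],cv2.imread("pics/raw_before.png")[r]).mean())
E
```

```text
85.75 pos [0.4734 0.3091 0.3935] open 0.8792639506014214 F [ 1.0859 -0.424  -0.1216]
[[-0.9963  0.0863 -0.0038]
 [ 0.0863  0.9963 -0.0018]
 [ 0.0037 -0.0021 -1.    ]]
q [ 21.8257  16.9662  76.5053  -0.0131  86.7706 -63.2248]
side 8 mean [297.125 231.125] box (array([296, 229]), array([298, 233])) pred [(0.098, [294.6, 230.8]), (0.11, [294.4, 227.3])]
diff to wheel-2 after 1.0766666666666667 to before 2.9744444444444444
```

Emit:
{"name": "send_rows", "arguments": {"moves": [[[0, 0, 6.6, -0.11, -1.08, 0, 1], [0, 0, 6.6, -0.23, -1.06, 0.01, 1], [0, 0, 6.6, -0.35, -1.02, 0.01, 1], [0, 0, 6.6, -0.47, -0.98, 0.01, 1], [0, 0, 6.6, -0.58, -0.92, 0.01, 1]]]}}

```text
time_s: 86.35
position: [0.4751, 0.2549, 0.3937]
tcp_rot: [[-0.786, 0.619, 0.001], [0.619, 0.786, -0.0], [-0.0, 0.0, -1.0]]
force: [0.2, 0.3, 0.5]
opening: 0.994
```

Emit:
{"name": "send_rows", "arguments": {"moves": [[[0, 0, 6.6, -0.68, -0.85, 0.01, 1], [0, 0, 6.6, -0.77, -0.76, 0.01, 1], [0, 0, 6.6, -0.85, -0.67, 0.01, 1], [0, 0, 6.6, -0.92, -0.57, 0.01, 1], [0, 0, 6.6, -0.98, -0.46, 0.01, 1]]]}}

```text
time_s: 86.85
position: [0.4757, 0.2007, 0.3932]
tcp_rot: [[-0.322, 0.947, 0.001], [0.947, 0.322, -0.0], [-0.0, 0.001, -1.0]]
force: [1.1, -0.4, 0.5]
opening: 0.997
```

Emit:
{"name": "send_rows", "arguments": {"moves": [[[0, 0, 6.6, -1.03, -0.35, 0.01, 1], [0, 0, 6.6, -1.06, -0.23, 0.01, 1], [0, 0, 6.6, -1.08, -0.1, 0.01, 1], [0, 0, 0.7, -0.09, 0.4, 3.71, 1], [0, 0, 0.7, -0.09, 0.4, 3.71, 1]]]}}

```text
time_s: 87.35
position: [0.4851, 0.1664, 0.3192]
tcp_rot: [[0.038, 0.999, 0.005], [0.999, -0.038, 0.0], [0.001, 0.005, -1.0]]
force: [-0.1, 0.7, -0.2]
opening: 1.0
```

Emit:
{"name": "send_rows", "arguments": {"moves": [[[0, 0, 0.7, -0.08, 0.4, 3.71, 1], [0, 0, 0.7, -0.08, 0.4, 3.71, 1], [0, 0, 0.7, -0.07, 0.4, 3.71, 1], [0, 0, 0.7, -0.05, 0.4, 3.71, 1], [0, 0, 0.7, -0.04, 0.4, 3.71, 1]]]}}

```text
time_s: 87.85
position: [0.5044, 0.1622, 0.1319]
tcp_rot: [[0.099, 0.995, 0.002], [0.995, -0.099, 0.0], [0.0, 0.002, -1.0]]
force: [0.6, 0.3, -0.0]
opening: 0.997
```

Emit:
{"name": "send_rows", "arguments": {"moves": [[[0, 0, -0.1, 0.06, 0.05, 2, 1], [0, 0, -0.1, 0.06, 0.05, 1.5, 1], [0, 0, 0, 0.04, 0, 0.5, 1], [0, 0, 0, 0, 0, 0, 1], [0, 0, 0, 0, 0, 0, 1]]]}}

```text
time_s: 88.35
position: [0.5055, 0.1639, 0.0936]
tcp_rot: [[0.095, 0.995, 0.002], [0.995, -0.095, 0.0], [0.0, 0.002, -1.0]]
force: [0.1, 0.7, 1.4]
opening: 1.001
```

```bash
python3 - <<'E'
from plan import *
st()
plan([(.5046,.1638,.0735,-5.2,1,.01)])
E
```

```text
88.35 pos [0.5055 0.1639 0.0936] open 1.0011751355341487 F [0.1299 0.698  1.4152]
[[ 0.0948  0.9955  0.0017]
 [ 0.9955 -0.0948  0.0001]
 [ 0.0003  0.0017 -1.    ]]
q [  5.9064  34.1787 102.0022  -0.0037  43.7217  11.3474]
[[[0,0,-0.1,-0.01,-0.03,0.67,1],[0,0,-0.1,-0.01,-0.03,0.67,1],[0,0,-0.1,-0.01,-0.03,0.67,1],[0,0,0,0,0,0,1],[0,0,0,0,0,0,1]]]
```

Emit:
{"name": "send_rows", "arguments": {"moves": [[[0, 0, -0.1, 0, -0.04, 0.7, 1], [0, 0, -0.1, 0, -0.03, 0.7, 1], [0, 0, -0.1, 0, -0.03, 0.65, 1], [0, 0, 0, 0, 0, 0, 1], [0, 0, 0, 0, 0, 0, 1]]]}}

```text
time_s: 88.85
position: [0.5036, 0.1639, 0.0719]
tcp_rot: [[0.09, 0.996, -0.001], [0.996, -0.09, -0.0], [-0.0, -0.001, -1.0]]
force: [0.3, -0.3, 0.2]
opening: 0.999
```

Emit:
{"name": "send_rows", "arguments": {"moves": [[[0, 0, 0, 0, 0, 0, 0], [0, 0, 0, 0, 0, 0, -1], [0, 0, 0, 0, 0, 0, -1], [0, 0, 0, 0, 0, 0, -1], [0, 0, 0, 0, 0, 0, -1]]]}}

```text
time_s: 89.35
position: [0.5039, 0.1639, 0.0724]
tcp_rot: [[0.09, 0.996, 0.0], [0.996, -0.09, 0.0], [0.0, 0.0, -1.0]]
force: [0.9, 0.5, 1.2]
opening: 0.681
```

Emit:
{"name": "send_rows", "arguments": {"moves": [[[0, 0, 0, 0, 0, 0, -1], [0, 0, 0, 0, 0, -0.5, -1], [0, 0, 0, 0, 0, -1, -1], [0, 0, 0, 0, 0, -2, -1], [0, 0, 0, 0, 0, -2.5, -1]]]}}

```text
time_s: 89.85
position: [0.503, 0.1638, 0.1327]
tcp_rot: [[0.09, 0.996, -0.002], [0.996, -0.09, -0.0], [-0.0, -0.002, -1.0]]
force: [0.5, -0.2, 0.4]
opening: 0.682
```

```bash
python3 - <<'E'
from plan import *
st()
t=tray(.072);print(t)
plan([(.49,.05,.15,-5.2,-1),(*t,.13,-8.6,-1),(*t,.034,-8.6,-1,.025)])
E
```

```text
89.85 pos [0.503  0.1638 0.1327] open 0.682111425461278 F [ 0.4739 -0.1752  0.3631]
[[ 0.0897  0.996  -0.0021]
 [ 0.996  -0.0897 -0.0002]
 [-0.0004 -0.0021 -1.    ]]
q [  5.9238  30.3836 100.6653   0.0009  49.0741  11.0681]
(0.5243639999999999, -0.3341064)
[[[0,0,0,-3.82,-0.09,-0.57,-1],[0,0,0,-3.82,-0.09,-0.58,-1],[0,0,0,-3.82,-0.09,-0.58,-1],[0,0,0.3,-3.79,0.69,0.2,-1],[0,0,0.3,-3.79,0.71,0.2,-1]]]
[[[0,0,0.3,-3.79,0.74,0.2,-1],[0,0,0.3,-3.78,0.76,0.2,-1],[0,0,0.3,-3.78,0.78,0.2,-1],[0,0,0.3,-3.77,0.8,0.2,-1],[0,0,0.3,-3.77,0.82,0.2,-1]]]
[[[0,0,0.3,-3.76,0.85,0.2,-1],[0,0,0.3,-3.76,0.87,0.2,-1],[0,0,0.3,-3.75,0.89,0.2,-1],[0,0,0,0,0,2.4,-1],[0,0,0,0,0,2.4,-1]]]
[[[0,0,0,0,0,2.4,-1],[0,0,0,0,0,2.4,-1],[0,0,0,0,0,0,-1],[0,0,0,0,0,0,-1],[0,0,0,0,0,0,-1]]]
```

Emit:
{"name": "send_rows", "arguments": {"moves": [[[0, 0, 0, -2.8, -0.09, -0.7, -1], [0, 0, 0, -3.82, -0.09, -0.6, -1], [0, 0, 0, -3.82, -0.09, -0.58, -1], [0, 0, 0.3, -3.79, 0.69, 0.2, -1], [0, 0, 0.3, -3.79, 0.71, 0.2, -1]]]}}

```text
time_s: 90.35
position: [0.4987, -0.018, 0.1482]
tcp_rot: [[0.1, 0.995, 0.002], [0.995, -0.1, -0.0], [-0.0, 0.002, -1.0]]
force: [0.2, 0.1, -0.8]
opening: 0.681
```

Emit:
{"name": "send_rows", "arguments": {"moves": [[[0, 0, 0.3, -3.79, 0.74, 0.2, -1], [0, 0, 0.3, -3.78, 0.76, 0.2, -1], [0, 0, 0.3, -3.78, 0.78, 0.2, -1], [0, 0, 0.3, -3.77, 0.8, 0.2, -1], [0, 0, 0.3, -3.77, 0.82, 0.2, -1]]]}}

```text
time_s: 90.85
position: [0.5166, -0.2103, 0.1378]
tcp_rot: [[0.127, 0.992, 0.001], [0.992, -0.127, -0.0], [-0.0, 0.001, -1.0]]
force: [1.0, 0.6, -1.0]
opening: 0.681
```

Emit:
{"name": "send_rows", "arguments": {"moves": [[[0, 0, 0.3, -3.76, 0.85, 0.2, -1], [0, 0, 0.3, -3.76, 0.87, 0.2, -1], [0, 0, 0.3, -3.75, 0.89, 0.2, -1], [0, 0, 0, -1, 0, 2.4, -1], [0, 0, 0, 0, 0, 2.4, -1]]]}}

```text
time_s: 91.35
position: [0.527, -0.3373, 0.084]
tcp_rot: [[0.144, 0.99, 0.003], [0.99, -0.144, -0.004], [-0.003, 0.004, -1.0]]
force: [0.8, 0.8, -1.0]
opening: 0.682
```

Emit:
{"name": "send_rows", "arguments": {"moves": [[[0, 0, 0, 0, 0, 2.4, -1], [0, 0, 0, 0, 0, 2.2, -1], [0, 0, 0, 0, 0, 0, -1], [0, 0, 0, 0, 0, 0, -1], [0, 0, 0, 0, 0, 0, -1]]]}}

```text
time_s: 91.85
position: [0.5272, -0.3344, 0.0386]
tcp_rot: [[0.141, 0.99, 0.002], [0.99, -0.141, -0.002], [-0.002, 0.002, -1.0]]
force: [0.1, -1.0, -0.9]
opening: 0.684
```

Emit:
{"name": "send_rows", "arguments": {"moves": [[[0, 0, 0, 0, 0, 0, -1], [0, 0, 0, 0, 0, 0, -1], [0, 0, 0, 0, 0, 0, -1], [0, 0, 0, 0, 0, 0, -1], [0, 0, 0, 0, 0, 0, -1]]]}}

```text
time_s: 92.35
position: [0.5263, -0.3337, 0.0371]
tcp_rot: [[0.142, 0.99, 0.0], [0.99, -0.142, -0.0], [-0.0, 0.0, -1.0]]
force: [-0.3, 0.0, -0.8]
opening: 0.68
```

```bash
python3 - <<'E'
from plan import *
st();t=tray(.072)
plan([(*t,.0105,-8.6,-1,.008)])
E
```

```text
92.35 pos [ 0.5263 -0.3337  0.0371] open 0.6803300743403659 F [-0.2696  0.0415 -0.7648]
[[ 0.1416  0.9899  0.0001]
 [ 0.9899 -0.1416 -0.0001]
 [-0.0001  0.0001 -1.    ]]
q [-42.6382  44.1464  89.6705  -0.0004  46.1758 -34.4985]
[[[0,0,0.1,-0.02,-0.05,0.67,-1],[0,0,0.1,-0.02,-0.05,0.67,-1],[0,0,0.1,-0.02,-0.05,0.67,-1],[0,0,0.1,-0.02,-0.05,0.67,-1],[0,0,0,0,0,0,-1]]]
```

Lower, release, rise, and retreat clear of everything for the final look.

Emit:
{"name": "send_rows", "arguments": {"moves": [[[0, 0, 0.1, -0.02, -0.05, 0.8, -1], [0, 0, 0.1, -0.02, -0.05, 0.8, -1], [0, 0, 0.1, 0, 0, 0.6, -1], [0, 0, 0, 0, 0, 0.4, -1], [0, 0, 0, 0, 0, 0, -1]]]}}

```text
time_s: 92.85
position: [0.525, -0.3338, 0.0105]
tcp_rot: [[0.147, 0.989, -0.001], [0.989, -0.147, 0.001], [0.001, -0.001, -1.0]]
force: [-0.4, -0.3, -1.0]
opening: 0.681
```

Emit:
{"name": "send_rows", "arguments": {"moves": [[[0, 0, 0, 0, 0, 0, -1], [0, 0, 0, 0, 0, 0, 0], [0, 0, 0, 0, 0, 0, 1], [0, 0, 0, 0, 0, 0, 1], [0, 0, 0, 0, 0, 0, 1]]]}}

```text
time_s: 93.35
position: [0.5253, -0.334, 0.0111]
tcp_rot: [[0.147, 0.989, 0.0], [0.989, -0.147, -0.0], [-0.0, 0.0, -1.0]]
force: [0.3, -0.1, 0.6]
opening: 0.873
```

Emit:
{"name": "send_rows", "arguments": {"moves": [[[0, 0, 0, 0, 0, 0, 1], [0, 0, 0, 0, 0, -1, 1], [0, 0, 0, 0, 0, -3, 1], [0, 0, 0, 0, 0, -4, 1], [0, 0, 0, 0, 0, -4, 1]]]}}

```text
time_s: 93.85
position: [0.5249, -0.3337, 0.1325]
tcp_rot: [[0.147, 0.989, -0.001], [0.989, -0.147, 0.001], [0.0, -0.001, -1.0]]
force: [0.8, -0.6, -0.0]
opening: 0.999
```

Emit:
{"name": "send_rows", "arguments": {"moves": [[[0, 0, 0, 0, -2, -4, 1], [0, 0, 0, 2, -3, -3, 1], [0, 0, 0, 3, -3, -2, 1], [0, 0, 0, 3, -2, 0, 1], [0, 0, 0, 3, 0, 0, 1]]]}}

```text
time_s: 94.35
position: [0.4398, -0.2087, 0.2226]
tcp_rot: [[0.149, 0.989, -0.0], [0.989, -0.149, -0.0], [-0.0, -0.0, -1.0]]
force: [0.8, 1.1, -0.3]
opening: 1.001
```

```bash
python3 - <<'E'
from plan import *
from wheels import *
st()
cv2.imwrite("pics/top_end.png",capture("top"))
for w in(-.075,0,.072): wh("top",tray(w),.006)
m=near("top","wide_nest",pw(0,0),.08)
if m is not None: print("nest",fitmask({"top":m},lambda p:box(p,.1,.06,.052,.078),[*pw(0,0),np.radians(85)]))
for n in("narrow_nest","mallet","glue","truck"): print(n,[(round(d["p"],2),np.round(d["location"],3).tolist()) for d in spot_in("top",n)][:1])
s=capture("side");t=cv2.imread("pics/top_end.png")
u=proj("side",(*pw(0,0),.07)).astype(int)
cv2.imwrite("pics/c13.png",np.hstack([cv2.resize(t[100:400,110:530],(500,357)),cv2.resize(s[u[1]-50:u[1]+69,u[0]-50:u[0]+50],(300,357))]))
E
```

```text
94.35 pos [ 0.4398 -0.2087  0.2226] open 1.0008874030113115 F [ 0.7674  1.0809 -0.2652]
[[ 0.1486  0.9889 -0.0002]
 [ 0.9889 -0.1486 -0.0002]
 [-0.0002 -0.0002 -1.    ]]
q [-38.5531  19.6287 101.457   -0.0206  58.9173 -29.995 ]
top [ 0.5029 -0.4792] 0.055
top [ 0.5129 -0.4065] 0.059
top [ 0.5301 -0.3428] 0.745
nest (array([0.5062, 0.1647, 1.4546]), np.float64(0.06477937082405345))
narrow_nest [(0.73, [0.656, -0.214, 0.048])]
mallet [(0.79, [0.748, 0.218, 0.026])]
glue [(0.72, [0.735, -0.316, 0.101])]
truck [(0.71, [0.783, -0.04, 0.032])]
```

View pics/c13.png

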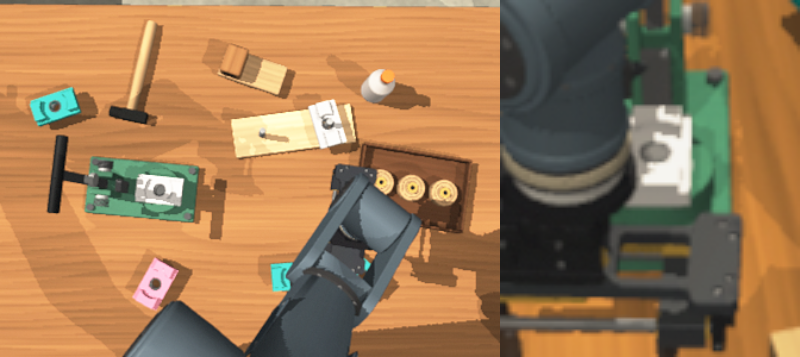

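```bash
python3 - <<'E'
from rig import bot
print(bot.hand_in())
E
```

```text
the job is handed in; nothing more can be done
None
```

I handed the job in at about 94 s. The wide aluminium nest is locked in the press, and all three wheels were pressed one after another and laid flat in the tray. The hand-in gave no verdict.

**What I did:**
- **Nest:** I lifted it off its post and pushed it down against the spring. I then turned it clockwise about 46° to a stop, where the turning moment rose to 1.55 Nm.
- **Each wheel:** I set it in the nest, pulled the lever to its stop and let the lever back up. I then moved the wheel to the tray.

**What the last checks showed:**
- **Tray:** The top camera shows all three wheels flat in the tray. The gripper partly hid the third, so its fitted position is poor; I am relying on where I released it and on the part that is visible.
- **Bushes:** The side camera showed each bush at the height for fully home, about pixel row 231. Before pressing, wheels 2 and 3 showed 228–229.
- **Lever stop:** It showed as a stiff force rise to 35–41 N. The gripper height at the stop differed by about 5 mm between the first press and the later ones, because the bar slipped in the fingers. Pictures of the first two presses showed the bar in the same place.
- **Nest:** The wheels sat about 68 mm above the bench, which matches the locked height. The top-view fit put the nest's angle at 83.3° against about 85° expected; I put this down to measurement error and did not settle it.
- **Other objects:** The narrow nest, mallet, glue bottle and toy truck were found within about 5 mm of where they started. I saw no wheel knocked aside during the run.

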